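Pack knobs with the hand scoop

ROBOT

A 6-joint arm with a two-finger parallel gripper is mounted at the origin on the work surface. World frame = base frame: x ahead of the robot, y to its left, z up, the work surface at z = 0. Lengths are in m, angles in rad, forces in N, time in s.
With the tool pointing down it reaches from about 0.4 to 0.825 m from the base axis. Payload 7 kg.
Tool frame: the origin (TCP) lies midway between the tips of the shut fingers; the grasp point (between the pads) lies 19 mm behind it; z points along the fingers, y is the direction in which the jaws open and shut (so a half turn about z gives the same grasp; the last joint's range is limited). The gripper opens to 85 mm and grips with 20 to 120 N. Pads are 22 mm wide; open, the fingers measure 114 mm over their backs; the gripper's body (76 mm by 85 mm) begins 54 mm behind the grasp point. The pads swing forward as they close: fully open they stand 13 mm farther back than shut.
Start: joints at [-0.858, 0.359, 0.012, 0, -1.224, -0.288], TCP at [0.278, -0.615, 0.231] pointing down, gripper open.
Joint ranges: [-3.07, 3.07], [-1.43, 2.12], [-1.02, 1.25], [-3.03, 1.67], [-3.05, -0], [-3.03, 3.03]. Speed limits (rad/s): [2.39, 2.39, 3.01, 3.14, 3.14, 3.14].

INTERFACE

Orientations are given as [roll, pitch, yaw] about the fixed x, y, z axes, in that order (R = Rz(yaw) Ry(pitch) Rx(roll)).
In Python, from bench import r, get_image, order, recognise, spot_point gives the robot as it stands.
- The arm moves only by the tool step_arm, never from a script. Its argument "series" is a list of rows, each an object of numbers: "wx", "wy", "wz": the turn, a rotation vector about the tool's x, y, z in rad; "dx", "dy", "dz": the shift along the tool's x, y, z in cm; "jaw": the finger opening in cm, from 0 to 8.54. A call has 1 to 8 rows; each row shifts and turns the commanded pose from where the row before left it, along the tool's axes as they then stand; what a row does not reach is not made up. A row lasts 1/12 s, in which the tool goes at most 41.7 mm and 7.16 degrees, less where a joint would pass 70% of its speed; a pose out of reach is approached as far as the arm can. A call with a gripper value outside its range is refused whole. The fingers move at their own pace and stop on an object; the grip force is fixed at half the most. Time passes only in rows, so rows that do not move let the fingers close. It gives the time, the measured TCP pose, the force and the opening at its end, in the units of the state.
- r.sense(): the state, without advancing time (a new reading comes with each control period).
- get_image(name): name is "scene" or "top"; returns a dict with "image" (480x640x3 uint8, red, green, blue), "z_map" (480x640 float32, m along the optical axis (not along the pixel's ray), 0 where there is no reading), "fx", "fy", "cx", "cy" (pixels), "distortion" ([k1, k2, p1, p2, k3] as OpenCV has them; the pictures are not rectified), "cam_to_world" (4x4, takes a point from camera to world coordinates). Camera axes: x right, y up, looking along -z (the intrinsics and any distortion apply to the point x, -y, -z); pixel columns grow to the right and rows downward; lengths in m; the calibration is good to about 2 mm. A picture is of the moment at which its call begins.
- order.close_job(): hands the job in, once; it reports no verdict.
Trained networks look in a picture, given as the dict that the camera call returned (one of the last four; its "shot" number tells which), for a name from the list of things; names that differ only in an ending like _2 or _b are one class to them, and where a whole thing is asked for, a point or a joint stands for the part that bears it (a point fixed in the world has none). Each returns a list of dicts, best first, with "p" (0 to 1); they miss things now and then, are a little off and sometimes report something else, mostly with a low value. They report only what shows in the picture. A call takes as long as a camera call.
- recognise(picture, name): "xy" ([column, row] in pixels, amid what is visible of it).
- spot_point(picture, name): "xy" ([column, row] in pixels: a listed point, or the origin of a listed thing).
The state is a dict: "clock": time; "joints": joint angles; "dq": joint speeds; "joint_efforts": joint torques, N m; "tcp_pos": TCP position; "orientation": TCP orientation; "wrist_force": force on the tool from outside, world axes, zero at the start; "ft_torque": the same for the moment, N m; "opening": finger opening in m.
Only numpy, scipy, OpenCV 4.12 (cv2) and the standard library are available. Lean on these libraries where they do the work, as an engineer would, in place of code of your own. Each camera call takes 0.05 s, during which the arm holds its last target.

TASK

Take the hand scoop from its rubber mat and, reaching in under the paper roll, scoop knobs out of the grey bin and pour at least three of them into the open carton, spilling none on the bench and never touching a knob with the fingers. More than one scoop is fine. Then lay the scoop back flat and upright on the mat, its pan within the mat, let go of it, and leave everything else on the bench as it is.

Things in the scene. Friction and masses are not known exactly. Their poses are not given: they have to be found in the camera images.
- scoop_grip (a point): centre of the handle of an aluminium hand scoop, loose, about 160 g, which starts upright on the mat. x points from handle to nose, y across, z up out of the pan. The handle is a straight black bar parallel to the pan floor, 82 long (x), 16 wide (y), 22 tall (z), its last 8 mm thickened to 22 x 28. The pan's underside lies 60 below this point, its rear wall begins 41 ahead, its nose edge is 121 ahead
- scoop_nose (a point): middle of the scoop's thin front edge, at its underside; same axes. It is 40 ahead of scoop
- scoop: the scoop, at the centre of its pan's underside; same axes. Pan 80 long (x), 100 wide (y), floor 2 thick; side walls 35 high at the rear, falling to nothing 15 mm behind the nose; rear wall up to the handle. Pan, bin and knobs are slippery (friction about 0.4): a slope of 40 degrees or more empties the pan
- mat: the scoop's place: thin black rubber mat, 260 (x) x 150 (y) x 3 thick, fixed to the bench; origin at the centre of its underside, x along its length, roughly away from the robot
- bin_floor (a point): centre of the inner floor of a grey picking bin, fixed, floor 4 above the bench; inside 190 (x) x 150 (y), walls 4 thick; x points away from the robot to the far wall. Side and far walls rise 61 above the floor, the near wall only 21
- roll_mid (a point): centre of a roll of paper fixed over the bin, 44 in diameter, 180 long, on a rod along the bin's y, axis 212 above the bench and 18 nearer the robot than bin_floor, carried on two blue arms 106 to either side, 24 tall, from 30 nearer than bin_floor back to uprights 50 beyond bin_floor. An upright gripper cannot follow the scoop to the far wall beneath it: with the pan level, lean the gripper back 30 to 45 degrees towards the robot
- carton_mid (a point): point on the axis of an open cardboard carton, 30 above the bench; fixed, 158 x 158 outside, 150 x 150 inside, rim 89 above the bench, floor 4 thick; axes along its sides, z up. On its two y sides a flap hangs down outside, its foot 103 from the centre
- knob0: one of six like white ceramic furniture knobs, squat rounded barrels 25 in diameter and 20 tall, 18 g, loose; origin at its centre, z its own axis; starts standing in the far half of the bin
- knob1: one of six like white ceramic furniture knobs, squat rounded barrels 25 in diameter and 20 tall, 18 g, loose; origin at its centre, z its own axis; starts standing in the far half of the bin
- knob2: one of six like white ceramic furniture knobs, squat rounded barrels 25 in diameter and 20 tall, 18 g, loose; origin at its centre, z its own axis; starts standing in the far half of the bin
- knob3: one of six like white ceramic furniture knobs, squat rounded barrels 25 in diameter and 20 tall, 18 g, loose; origin at its centre, z its own axis; starts standing in the far half of the bin
- knob4: one of six like white ceramic furniture knobs, squat rounded barrels 25 in diameter and 20 tall, 18 g, loose; origin at its centre, z its own axis; starts standing in the far half of the bin
- knob5: one of six like white ceramic furniture knobs, squat rounded barrels 25 in diameter and 20 tall, 18 g, loose; origin at its centre, z its own axis; starts standing in the far half of the bin
- tape: bystander: roll of parcel tape, 70 across, 24 tall, lying on the bench just before the bin; origin at the centre of its underside
- mug: bystander: mug, 80 across, 95 tall, far left; origin at the centre of its underside
- glue: bystander: white bottle, 56 across, 130 tall, far right; origin at the centre of its underside
- pot: bystander: jar, 70 across, 75 tall, left of and beyond the bin; origin at the centre of its underside
- parcel: bystander: flat parcel, 150 x 80 x 25, right of and beyond the bin; origin at the centre of its underside

How it is judged:
By the outcome, as a careful person would: the job done as asked, in the order asked, and still so for the second after the job is handed in, with the robot touching nothing.
It also fails if it takes over 67 s, if anything falls off the work surface, if the arm or the gripper's body presses on something with over 40 N, if the wrist force passes 120 N, or if a joint passes its speed limit or range.

## Working session

There is one attempt and no reset: what is moved stays moved. The work goes in short steps, Python scripts to look and compute and a tool call to move; the robot and the scene stay as the last step left them, time stands still between calls to the robot, and variables do not carry over. Pictures are saved under pics/ and viewed, and the job is handed in when it is done.

Besides the shell and the picture viewer there is one more tool, called by a JSON object that holds its "op" and its "data", one argument or row to a line. step_arm: Moves the arm, as the interface text tells. Its arguments: {"type":"object","properties":{"series":{"type":"array","items":{"type":"object","properties":{"wx":{"type":"number"},"wy":{"type":"number"},"wz":{"type":"number"},"dx":{"type":"number"},"dy":{"type":"number"},"dz":{"type":"number"},"jaw":{"type":"number"}}}}},"required":["series"]}

```bash
ls; mkdir -p pics
cat > h.py <<'E'
import numpy as np, cv2
from bench import r, get_image, order, recognise, spot_point
from scipy.spatial.transform import Rotation as R
def ray(p,uv):
    K=np.array([[p['fx'],0,p['cx']],[0,p['fy'],p['cy']],[0,0,1]])
    q=cv2.undistortPoints(np.array([[uv]],float),K,np.array(p['distortion'],float))[0,0]
    T=np.array(p['cam_to_world']); d=T[:3,:3]@np.array([q[0],-q[1],-1]); return T[:3,3],d
def at_z(p,uv,z):
    o,d=ray(p,uv); return o+d*(z-o[2])/d[2]
def at_depth(p,uv):
    o,d=ray(p,uv); c,rw=int(round(uv[0])),int(round(uv[1]))
    w=p['z_map'][max(rw-1,0):rw+2,max(c-1,0):c+2]; w=w[w>0]
    return o+d*np.median(w) if len(w) else None
def proj(p,X):
    T=np.array(p['cam_to_world']); c=T[:3,:3].T@(np.array(X)-T[:3,3])
    K=np.array([[p['fx'],0,p['cx']],[0,p['fy'],p['cy']],[0,0,1]])
    c=np.array([c[0],-c[1],-c[2]])
    return cv2.projectPoints(c.reshape(1,1,3),np.zeros(3),np.zeros(3),K,np.array(p['distortion'],float))[0][0,0]
def cloud(p):
    K=np.array([[p['fx'],0,p['cx']],[0,p['fy'],p['cy']],[0,0,1]])
    u,v=np.meshgrid(np.arange(640),np.arange(480))
    q=cv2.undistortPoints(np.stack([u,v],-1).reshape(-1,1,2).astype(float),K,np.array(p['distortion'],float))[:,0]
    T=np.array(p['cam_to_world']); z=p['z_map'].reshape(-1)
    c=np.stack([q[:,0]*z,-q[:,1]*z,-z],-1)
    W=c@T[:3,:3].T+T[:3,3]; W[z<=0]=np.nan
    return W.reshape(480,640,3)
def save(p,n): cv2.imwrite('pics/'+n,cv2.cvtColor(p['image'],cv2.COLOR_RGB2BGR))
E
python3 - <<'E'
from h import *
import pickle
np.set_printoptions(precision=4,suppress=True)
print(r.sense())
for n in ['scene','top']:
    p=get_image(n); save(p,n+'0.png'); pickle.dump(p,open(n+'0.pkl','wb'))
    print(n,p['fx'],p['distortion'],np.array(p['cam_to_world'])[:3,3])
    for t in ['scoop_grip','scoop_nose','scoop','mat','bin_floor','roll_mid','carton_mid','knob0','tape','mug','glue','pot','parcel']:
        for d in spot_point(p,t)[:8 if t=='knob0' else 1]:
            print(t,d['p'],np.array(d['xy']),'depthpt',at_depth(p,d['xy']),'z0',at_z(p,d['xy'],0))
E
```

```text
pics
{'clock': 0.0, 'joints': array([-0.8579,  0.3594,  0.0111, -0.0004, -1.2241, -0.2881]), 'dq': array([ 0.    , -0.0011, -0.0015, -0.0002, -0.0001,  0.0013]), 'joint_efforts': array([  0.0006, -58.3323,  29.342 ,   6.937 ,  -0.0058,   0.    ]), 'tcp_pos': array([ 0.278 , -0.6146,  0.2303]), 'orientation': array([ 3.14  , -0.0001, -2.7169]), 'wrist_force': array([ 0.2947, -0.196 ,  0.2504]), 'ft_torque': array([ 0.0014, -0.0525,  0.037 ]), 'opening': 0.08589146425714095}
scene 440.9107009445234 [-0.0987  0.      0.      0.      0.    ] [ 1.0355 -0.2983  0.9337]
scoop_grip 0.96 [411.3 170.2] depthpt [0.5041 0.3751 0.0732] z0 [0.4589 0.4323 0.    ]
scoop_nose 0.71 [428.8 217.7] depthpt [0.6198 0.3537 0.0059] z0 [0.6172 0.3578 0.    ]
scoop 0.82 [418.3 208. ] depthpt [0.5792 0.352  0.0056] z0 [0.5765 0.3559 0.    ]
mat 0.82 [412.5 198.7] depthpt [0.5459 0.3599 0.006 ] z0 [0.5427 0.3641 0.    ]
bin_floor 0.74 [312.8 282.8] depthpt [ 0.6123 -0.012   0.0021] z0 [ 0.6113 -0.0114  0.    ]
roll_mid 0.8 [307.8 228.8] depthpt [ 0.6103 -0.0242  0.2309] z0 [0.4706 0.0658 0.    ]
carton_mid 0.75
[... 1963 characters left out ...]
6537 -0.0139  0.    ]
knob0 0.46 [317.4 221.5] depthpt [0.6852 0.0205 0.0244] z0 [0.6917 0.021  0.    ]
knob0 0.42 [336.9 220.5] depthpt [ 0.6902 -0.0199  0.022 ] z0 [ 0.6962 -0.0202  0.    ]
knob0 0.25 [330.2 344.4] depthpt [ 0.4367 -0.0194  0.001 ] z0 [ 0.4367 -0.0194  0.    ]
tape 0.79 [331.4 344.8] depthpt [ 0.436  -0.0219  0.0011] z0 [ 0.436  -0.0219  0.    ]
mug 0.9 [181.4 201.1] depthpt [0.6927 0.2877 0.0954] z0 [0.7208 0.3145 0.    ]
glue 0.59 [488.6 218.3] depthpt [ 0.6961 -0.3189  0.0779] z0 [ 0.7189 -0.3421  0.    ]
pot 0.9 [252.4 188.3] depthpt [0.7332 0.1537 0.0754] z0 [0.7578 0.1649 0.    ]
parcel 0.73 [435.  195.8] depthpt [ 0.7541 -0.2226  0.0257] z0 [ 0.7627 -0.2277  0.    ]
```

The scene view shows the six knobs in the far half of the bin at about (305–345, 283–312). The scoop is on its mat near (415, 200) and the carton near (160, 305). The top view confirms three far knobs at (317–347, 222), with the other row hidden by the roll. Next I'll refine the poses from the depth clouds.

Run:
```python
from h import *
import pickle
np.set_printoptions(precision=4,suppress=True)
ps={n:pickle.load(open(n+'0.pkl','rb')) for n in ['scene','top']}
for n,p in ps.items():
    W=cloud(p); img=p['image'].astype(int); x,y,z=W[...,0],W[...,1],W[...,2]
    print('==',n)
    # bench plane check
    m=(abs(x-0.5)<.02)&(abs(y-0.15)<.03); print('bench z',np.nanmedian(z[m]))
    # handle: z 0.065-.085 near mat
    def rect(m,name):
        q=W[m][:,:2].astype(np.float32); c,s,a=cv2.minAreaRect(q); b=cv2.boxPoints((c,s,a))
        print(name,m.sum(),'c',np.array(c),'s',np.array(s),'a',a,'medz',np.median(W[m][:,2]))
    near=(x>.38)&(x<.68)&(y>.24)&(y<.46)
    dark=img.sum(-1)<120
    h=near&(z>.067)&(z<.085)
    q=W[h][:,:2]; c=q.mean(0); u,s,vt=np.linalg.svd(q-c); print('handle axis',c,np.arctan2(vt[0,1],vt[0,0]),'n',len(q))
    rect(h,'handle')
    rect(near&(z<.012)&(z>-.01)&(dark),'mat')
    bright=(img.min(-1)>90)&(abs(img[...,0]-img[...,2])<30)
    rect(near&(z<.013)&bright&(x>.5),'panfloor')
    rect((x>.5)&(x<.73)&(abs(y+.012)<.1)&(z>.055)&(z<.075)&(img[...,2]>=img[...,0]-10),'binwalls')
    rect((x>.38)&(x<.6)&(abs(y+.35)<.12)&(z>.08)&(z<.097),'cartonrim')
    m=(x>.55)&(x<.64)&(abs(y+.012)<.12)&(z>.215); q=W[m]; print('roll',q[:,:2].min(0),q[:,:2].max(0),q[:,2].max())
    rect(m&(z>.22)&(img.min(-1)>60),'roll')
    # knobs tops
    m=(x>.62)&(x<.72)&(abs(y+.012)<.07)&(z>.018)&(z<.032)&(img.min(-1)>110)
    k,l,st,ce=cv2.connectedComponentsWithStats(m.astype(np.uint8))
    for i in range(1,k):
        if st[i,4]>5: print('knob',st[i,4],np.nanmean(W[l==i],0), ce[i])
for n in ps:
    im=ps[n]['image'][...,::-1]
    a=(im[210:350,240:390] if n=='scene' else im[190:320,260:410]); cv2.imwrite(f'pics/bin_{n}.png',cv2.resize(a,None,fx=5,fy=5,interpolation=2)[:600,:800])
    a=(im[150:250,355:475] if n=='scene' else im[210:360,95:215]); cv2.imwrite(f'pics/mat_{n}.png',cv2.resize(a,None,fx=4,fy=4,interpolation=2)[:600,:800])
```

```text
== scene
bench z -0.0005374279684532413
handle axis [0.5045 0.367 ] -0.22798564313283054 n 217
handle 217 c [0.4976 0.3682] s [0.0522 0.09  ] a 77.15821075439453 medz 0.07308369696850425
mat 2068 c [0.5412 0.3515] s [0.1523 0.2576] a 83.27685546875 medz 0.003014347853219135
panfloor 758 c [0.5821 0.3878] s [0.15   0.1317] a 61.653411865234375 medz 0.005480129365811881
binwalls 595 c [ 0.6198 -0.0125] s [0.1971 0.1593] a 2.0604658126831055 medz 0.06358236303705433
cartonrim 1106 c [ 0.4887 -0.3454] s [0.1625 0.1716] a 1.8150649070739746 medz 0.08782132447451818
roll [ 0.5785 -0.1258] [0.6396 0.0969] 0.23722941322232904
roll 1504 c [ 0.6058 -0.0101] s [0.2156 0.0584] a 88.36609649658203 medz 0.2304974799195192
knob 61 [0.6582 0.0195 0.0228] [334.9344 286.4754]
knob 64 [ 0.6523 -0.0158  0.0224] [320.9844 292.0625]
knob 57 [0.6888 0.0216 0.0226] [343.2807 295.8421]
knob 69 [ 0.6537 -0.0489  0.0221] [309.3768 299.6087]
knob 48 [ 0.6893 -0.012   0.0232] [331.4583 303.1458]
knob 69 [ 0.6881 -0.0416  0.0234] [320.4348 309.2029]
== top
bench z 0.0002725251562252229
handle axis [0.4981 0.368 ] 2.901749758778936 n 438
handle 438 c [0.4983 0.3694] s [0.0465 0.0881] a 75.91313171386719 medz 0.07331497398008002
mat 5985 c [0.5421 0.3501] s [0.1475 0.2577] a 82.78336334228516 medz 0.003365087412964707
panfloor 1551 c [0.5817 0.3577] s [0.1164 0.0795] a 76.03087615966797 medz 0.005824444529387129
binwalls 506 c [ 0.6178 -0.0132] s [0.1981 0.1571] a 1.752251148223877 medz 0.0641604030153744
cartonrim 1499 c [ 0.4893 -0.3455] s [0.1585 0.1729] a 1.431739091873169 medz 0.08796270401045869
roll [ 0.575  -0.1247] [0.6399 0.098 ] 0.2389896784057376
roll 2543 c [ 0.6075 -0.0133] s [0.0626 0.2186] a 0.2856962978839874 medz 0.23081869290766088
knob 80 [0.6883 0.0225 0.0233] [316.5  220.15]
knob 84 [ 0.6896 -0.0117  0.0233] [332.9762 220.4048]
knob 78 [ 0.6875 -0.042   0.0235] [347.5   222.141]
```

```bash
python3 -c "
import cv2,numpy as np
a=[cv2.imread(f'pics/{n}.png') for n in ['bin_scene','mat_scene','mat_top']]
a=[cv2.resize(i,(400,int(i.shape[0]*400/i.shape[1])))for i in a]
l=cv2.vconcat([a[0],a[1]])[:600]; c=np.zeros((max(l.shape[0],a[2].shape[0]),800,3),np.uint8); c[:l.shape[0],:400]=l; c[:a[2].shape[0],400:]=a[2]; cv2.imwrite('pics/mont.png',c[:800])"
python3 - <<'E'
from h import *
import pickle
np.set_printoptions(precision=4,suppress=True)
for n in ['scene','top']:
    p=pickle.load(open(n+'0.pkl','rb'))
    W=cloud(p); img=p['image'].astype(int); x,y,z=W[...,0],W[...,1],W[...,2]
    near=(x>.38)&(x<.6)&(y>.24)&(y<.46)
    h=near&(z>.066)&(z<.085)&(img.sum(-1)<110)
    q=W[h]; c,s,a=cv2.minAreaRect(q[:,:2].astype(np.float32)); print(n,'handle',c,s,a,len(q),'z',np.percentile(q[:,2],[5,50,95]))
    ps=np.array([-np.sin(.235),np.cos(.235)])
    d=np.array([np.cos(-.235),np.sin(-.235)]); e=np.array([-d[1],d[0]])
    print(' along',np.percentile(q[:,:2]@d,[0,2,98,100]),'across',np.percentile(q[:,:2]@e,[0,2,50,98,100]), 'grip xy', )
    A=q[:,:2]@d; 
    for lo in np.arange(A.min(),A.max(),.012):
        k=(A>=lo)&(A<lo+.012); 
        if k.sum()>4: print('   ',lo-A.min(),np.median(q[k][:,:2]@e), np.median(q[k][:,2]),k.sum())
    # pan bright floor in scoop axes
    b=near|((x>.38)&(x<.68)&(y>.24)&(y<.46)); g=b&(img.min(-1)>100)&(abs(img[...,0]-img[...,2])<25)&(z<.012)&(x>.53)
    q=W[g]
    c,s,a=cv2.minAreaRect(q[:,:2].astype(np.float32)); print(' pan',c,s,a)
    print(' pan along',np.percentile(q[:,:2]@d,[.5,99.5]),'across',np.percentile(q[:,:2]@e,[1,50,99]))
    print(' mat corners',{k:0 for k in []})
    m=(x>.38)&(x<.70)&(y>.24)&(y<.46)&(z<.012)&(img.sum(-1)<130)
    k,l,st,ce=cv2.connectedComponentsWithStats(m.astype(np.uint8)); i=1+np.argmax(st[1:,4]); hull=cv2.convexHull(W[l==i][:,:2].astype(np.float32))
    c,s,a=cv2.minAreaRect(hull); print(' mat',c,s,a)
E
```

```text
scene handle (0.495990127325058, 0.36894944310188293) (0.021689211949706078, 0.07877068221569061) 73.25457763671875 155 z [0.0677 0.0728 0.0761]
 along [0.3572 0.3579 0.4338 0.4355] across [0.4653 0.4664 0.4732 0.4828 0.4874] grip xy
    0.0 0.473753484605393 0.07272845952587237 27
    0.01200000000000001 0.4746117676137469 0.07276134471529327 23
    0.02400000000000002 0.47382090414910877 0.07188460869295671 22
    0.03600000000000003 0.47184865827015443 0.07282675409308192 25
    0.04800000000000004 0.47316215828814523 0.07339919090876035 21
    0.06000000000000005 0.471862509012421 0.07291316275612714 25
    0.07200000000000006 0.471983545882005 0.07359897970155854 12
 pan (0.5910015106201172, 0.3762117028236389) (0.14005765318870544, 0.09549137949943542) 63.12157440185547
 pan along [0.441  0.5212] across [0.4319 0.4796 0.5245]
 mat corners {}
 mat (0.5420305132865906, 0.35210132598876953) (0.15209752321243286, 0.25889766216278076) 82.66791534423828
top handle (0.4954373836517334, 0.3681091070175171) (0.022496629506349564, 0.08360886573791504) 74.34136199951172 372 z [0.0682 0.0732 0.0772]
 along [0.3546 0.3556 0.4367 0.4381] across [0.4635 0.4659 0.4734 0.4834 0.486 ] grip xy
    0.0 0.47360948152867594 0.07451861240342206 73
    0.01200000000000001 0.4736652927144792 0.0723342635102423 48
    0.02400000000000002 0.47316246613015234 0.07280222004923698 52
    0.03600000000000003 0.4728528637597435 0.07313135853532837 47
    0.04800000000000004 0.47300609443058494 0.07268067114005738 48
    0.06000000000000005 0.4730136275400191 0.07324872929373893 53
    0.07200000000000006 0.47390080668708046 0.07343937103149556 51
 pan (0.5822847485542297, 0.357513964176178) (0.11393087357282639, 0.07821854203939438) 75.96063232421875
 pan along [0.4454 0.5215] across [0.4331 0.4797 0.5302]
 mat corners {}
 mat (0.542121410369873, 0.35035035014152527) (0.14871513843536377, 0.25776028633117676) 82.79571533203125
```

```bash
cat >> h.py <<'E'
LEAN=np.radians(38)
def tool_from_scoop(lean=LEAN):
    s,c=np.sin(lean),np.cos(lean); return np.array([[c,0,s],[0,-1,0],[s,0,-c]])
def scoop_pose(yaw,pitch_up=0.,roll=0.):
    """scoop R: x nose; pitch_up>0 nose up"""
    return (R.from_euler('z',yaw)*R.from_euler('y',-pitch_up)*R.from_euler('x',roll)).as_matrix()
def tcp_for_grip(g,Rs,lean=LEAN):
    Rt=Rs@tool_from_scoop(lean); return np.array(g)+0.019*Rt[:,2],Rt
def cur():
    s=r.sense(); return np.array(s['tcp_pos']),R.from_euler('xyz',s['orientation']).as_matrix()
def plan(P0,R0,P1,R1,n=None,vmax=4.0,wmax=0.12,ease=False,show=True):
    P0,P1=np.array(P0),np.array(P1)
    w=R.from_matrix(R0.T@R1).as_rotvec(); dist=np.linalg.norm(P1-P0)*100
    if n is None: n=max(int(np.ceil(dist/vmax)),int(np.ceil(np.linalg.norm(w)/wmax)),1)
    P=P0.copy(); Rc=R0.copy(); rows=[]
    f=np.arange(1,n+1)/n
    if ease: f=f*f*(3-2*f)
    for i in range(n):
        Pt=P0+(P1-P0)*f[i]; Rt=R0@R.from_rotvec(w*f[i]).as_matrix()
        d=np.round(Rc.T@(Pt-P)*100,2); wr=np.round(R.from_matrix(Rc.T@Rt).as_rotvec(),3)
        P=P+Rc@d/100; Rc=Rc@R.from_rotvec(wr).as_matrix(); rows.append((d,wr))
    if show:
        for d,wr in rows: print('{"dx":%.2f,"dy":%.2f,"dz":%.2f,"wx":%.3f,"wy":%.3f,"wz":%.3f}'%(*d,*wr))
        print('n',n,'end err mm',(P-P1)*1000)
    return P,Rc
def euler(Rm): return R.from_matrix(Rm).as_euler('xyz')
E
python3 - <<'E'
from h import *
np.set_printoptions(precision=4,suppress=True)
P,Rc=cur()
P1=np.array([.278,-.50,.36]); 
def up(psi): return scoop_pose(psi)@tool_from_scoop(0)
psi0=2.566-np.pi  # dummy
R1=Rc@R.from_rotvec([0,0,0]).as_matrix()
print(euler(Rc))
# waypoints with tool yaw turning about -tool z
def turned(a): return R.from_euler('z',a).as_matrix()@Rc
Pa,Ra=plan(P,Rc,[.42,-.38,.36],turned(.8)); print()
Pb,Rb=plan(Pa,Ra,[.50,0.05,.36],turned(1.8)); print()
R2=scoop_pose(-.24)@tool_from_scoop(LEAN)
g=np.array([.4977,.3693,.064]); P2,_=tcp_for_grip(g,scoop_pose(-.24)); P3=P2-.12*R2[:,2]; print('grasp tcp',P2,'pre',P3)
Pc,R_c=plan(Pb,Rb,P3,R2)
E
```

```text
[ 3.1416 -0.     -2.7168]
{"dx":-2.83,"dy":1.95,"dz":-1.61,"wx":0.000,"wy":0.000,"wz":-0.100}
{"dx":-3.00,"dy":1.65,"dz":-1.61,"wx":0.000,"wy":0.000,"wz":-0.100}
{"dx":-3.16,"dy":1.35,"dz":-1.61,"wx":0.000,"wy":0.000,"wz":-0.100}
{"dx":-3.27,"dy":1.02,"dz":-1.61,"wx":0.000,"wy":0.000,"wz":-0.100}
{"dx":-3.36,"dy":0.69,"dz":-1.60,"wx":0.000,"wy":0.000,"wz":-0.100}
{"dx":-3.41,"dy":0.35,"dz":-1.61,"wx":0.000,"wy":0.000,"wz":-0.100}
{"dx":-3.44,"dy":0.01,"dz":-1.61,"wx":0.000,"wy":0.000,"wz":-0.100}
{"dx":-3.41,"dy":-0.33,"dz":-1.61,"wx":0.000,"wy":0.000,"wz":-0.100}
n 8 end err mm [ 0.0023 -0.014  -0.0035]

{"dx":-3.92,"dy":0.64,"dz":-0.00,"wx":0.000,"wy":0.000,"wz":-0.091}
{"dx":-3.97,"dy":0.28,"dz":-0.00,"wx":0.000,"wy":0.000,"wz":-0.091}
{"dx":-3.98,"dy":-0.08,"dz":-0.00,"wx":0.000,"wy":0.000,"wz":-0.091}
{"dx":-3.95,"dy":-0.44,"dz":-0.00,"wx":0.000,"wy":0.000,"wz":-0.091}
{"dx":-3.89,"dy":-0.79,"dz":-0.00,"wx":0.000,"wy":0.000,"wz":-0.091}
{"dx":-3.81,"dy":-1.15,"dz":-0.00,"wx":0.000,"wy":0.000,"wz":-0.090}
{"dx":-3.69,"dy":-1.49,"dz":-0.00,"wx":0.000,"wy":0.000,"wz":-0.091}
{"dx":
[... 462 characters left out ...]
2,"dz":1.83,"wx":0.021,"wy":0.058,"wz":-0.059}
{"dx":-2.79,"dy":-1.64,"dz":1.71,"wx":0.020,"wy":0.058,"wz":-0.060}
{"dx":-2.78,"dy":-1.79,"dz":1.58,"wx":0.021,"wy":0.058,"wz":-0.059}
{"dx":-2.77,"dy":-1.91,"dz":1.46,"wx":0.020,"wy":0.058,"wz":-0.059}
{"dx":-2.72,"dy":-2.05,"dz":1.34,"wx":0.020,"wy":0.058,"wz":-0.059}
{"dx":-2.68,"dy":-2.18,"dz":1.22,"wx":0.021,"wy":0.058,"wz":-0.059}
{"dx":-2.61,"dy":-2.31,"dz":1.12,"wx":0.020,"wy":0.058,"wz":-0.060}
{"dx":-2.53,"dy":-2.45,"dz":1.01,"wx":0.021,"wy":0.057,"wz":-0.059}
{"dx":-2.44,"dy":-2.57,"dz":0.93,"wx":0.020,"wy":0.058,"wz":-0.059}
{"dx":-2.33,"dy":-2.70,"dz":0.84,"wx":0.020,"wy":0.058,"wz":-0.059}
n 11 end err mm [ 0.0249 -0.0009  0.0255]
```

{"op": "step_arm", "data": {
  "series": [
    {"dx": -2.8, "dy": 1.9, "dz": -1.6, "wz": -0.1},
    {"dx": -3.0, "dy": 1.6, "dz": -1.6, "wz": -0.1},
    {"dx": -3.2, "dy": 1.4, "dz": -1.6, "wz": -0.1},
    {"dx": -3.3, "dy": 1.0, "dz": -1.6, "wz": -0.1},
    {"dx": -3.4, "dy": 0.7, "dz": -1.6, "wz": -0.1},
    {"dx": -3.4, "dy": 0.4, "dz": -1.6, "wz": -0.1},
    {"dx": -3.4, "dy": 0, "dz": -1.6, "wz": -0.1},
    {"dx": -3.4, "dy": -0.3, "dz": -1.6, "wz": -0.1}
  ]
}}

```text
validation failed for argument at $.se...
```

```bash
python3 -c "
from h import *
np.set_printoptions(precision=4,suppress=True)
s=r.sense();print(s['joints'],s['dq'],s['tcp_pos'],s['orientation'])"
```

```text
[-0.8579  0.3586  0.0119  0.     -1.2241 -0.2881] [ 0.0007  0.0005 -0.0006 -0.0001 -0.0014  0.0001] [ 0.2782 -0.615   0.2313] [ 3.1416 -0.     -2.7168]
```

{"op": "step_arm", "data": {
  "series": [
    {"dx": -2.8, "dy": 1.9, "dz": -1.6, "wx": 0.0, "wy": 0.0, "wz": -0.1, "jaw": 8.5},
    {"dx": -3.0, "dy": 1.6, "dz": -1.6, "wx": 0.0, "wy": 0.0, "wz": -0.1, "jaw": 8.5},
    {"dx": -3.2, "dy": 1.4, "dz": -1.6, "wx": 0.0, "wy": 0.0, "wz": -0.1, "jaw": 8.5},
    {"dx": -3.3, "dy": 1.0, "dz": -1.6, "wx": 0.0, "wy": 0.0, "wz": -0.1, "jaw": 8.5},
    {"dx": -3.4, "dy": 0.7, "dz": -1.6, "wx": 0.0, "wy": 0.0, "wz": -0.1, "jaw": 8.5},
    {"dx": -3.4, "dy": 0.4, "dz": -1.6, "wx": 0.0, "wy": 0.0, "wz": -0.1, "jaw": 8.5},
    {"dx": -3.4, "dy": 0.0, "dz": -1.6, "wx": 0.0, "wy": 0.0, "wz": -0.1, "jaw": 8.5},
    {"dx": -3.4, "dy": -0.3, "dz": -1.6, "wx": 0.0, "wy": 0.0, "wz": -0.1, "jaw": 8.5}
  ]
}}

```text
clock: 2.07
tcp_pos: [0.4204, -0.3786, 0.3604]
orientation: [-3.141, -0.0, -1.912]
wrist_force: [0.9, -1.3, 0.1]
opening: 0.0851
```

```bash
python3 -c "
from h import *
np.set_printoptions(precision=4,suppress=True)
s=r.sense();print(s['joints'],s['dq'],s['tcp_pos'],s['orientation'])"
```

```text
[-0.3872  0.1209 -0.0139 -0.     -1.4353  0.0462] [ 0.759  -0.2028  0.1795  0.0011 -0.3818  0.4382] [ 0.4204 -0.3786  0.3604] [-3.1409 -0.     -1.9118]
```

{"op": "step_arm", "data": {
  "series": [
    {"dx": -3.9, "dy": 0.6, "dz": 0.0, "wx": 0.0, "wy": 0.0, "wz": -0.09, "jaw": 7.0},
    {"dx": -4.0, "dy": 0.3, "dz": 0.0, "wx": 0.0, "wy": 0.0, "wz": -0.09, "jaw": 7.0},
    {"dx": -4.0, "dy": -0.1, "dz": 0.0, "wx": 0.0, "wy": 0.0, "wz": -0.09, "jaw": 7.0},
    {"dx": -3.9, "dy": -0.4, "dz": 0.0, "wx": 0.0, "wy": 0.0, "wz": -0.09, "jaw": 7.0},
    {"dx": -3.9, "dy": -0.8, "dz": 0.0, "wx": 0.0, "wy": 0.0, "wz": -0.09, "jaw": 7.0},
    {"dx": -3.8, "dy": -1.1, "dz": 0.0, "wx": 0.0, "wy": 0.0, "wz": -0.09, "jaw": 7.0},
    {"dx": -3.7, "dy": -1.5, "dz": 0.0, "wx": 0.0, "wy": 0.0, "wz": -0.09, "jaw": 7.0},
    {"dx": -3.5, "dy": -1.8, "dz": 0.0, "wx": 0.0, "wy": 0.0, "wz": -0.09, "jaw": 7.0}
  ]
}}

```text
clock: 2.73
tcp_pos: [0.4785, -0.0663, 0.3598]
orientation: [-3.14, -0.0, -1.192]
wrist_force: [1.2, -0.3, -0.3]
opening: 0.0696
```

```bash
cat > plan_pre.py <<'E'
from h import *
np.set_printoptions(precision=4,suppress=True)
s=r.sense();print(s['joints'],s['tcp_pos'],s['orientation'])
P,Rc=cur()
R2=scoop_pose(-.24)@tool_from_scoop(LEAN)
P2,_=tcp_for_grip([.4977,.3693,.064],scoop_pose(-.24)); P3=P2-.10*R2[:,2]
plan(P,Rc,P3,R2,n=16)
E
python3 plan_pre.py
```

```text
[ 0.2707 -0.0263 -0.1715  0.     -1.4244  0.1078] [ 0.4785 -0.0663  0.3598] [-3.1404 -0.0002 -1.1922]
{"dx":-2.67,"dy":-0.86,"dz":1.45,"wx":0.020,"wy":0.038,"wz":-0.057}
{"dx":-2.66,"dy":-0.99,"dz":1.37,"wx":0.019,"wy":0.038,"wz":-0.058}
{"dx":-2.66,"dy":-1.11,"dz":1.28,"wx":0.020,"wy":0.039,"wz":-0.057}
{"dx":-2.64,"dy":-1.24,"dz":1.21,"wx":0.020,"wy":0.038,"wz":-0.057}
{"dx":-2.61,"dy":-1.37,"dz":1.13,"wx":0.019,"wy":0.038,"wz":-0.057}
{"dx":-2.56,"dy":-1.49,"dz":1.07,"wx":0.020,"wy":0.038,"wz":-0.058}
{"dx":-2.52,"dy":-1.63,"dz":0.99,"wx":0.020,"wy":0.038,"wz":-0.057}
{"dx":-2.46,"dy":-1.74,"dz":0.94,"wx":0.019,"wy":0.038,"wz":-0.057}
{"dx":-2.39,"dy":-1.86,"dz":0.88,"wx":0.020,"wy":0.039,"wz":-0.057}
{"dx":-2.31,"dy":-1.99,"dz":0.82,"wx":0.020,"wy":0.038,"wz":-0.058}
{"dx":-2.23,"dy":-2.09,"dz":0.78,"wx":0.019,"wy":0.038,"wz":-0.057}
{"dx":-2.13,"dy":-2.21,"dz":0.74,"wx":0.020,"wy":0.038,"wz":-0.057}
{"dx":-2.03,"dy":-2.31,"dz":0.70,"wx":0.019,"wy":0.038,"wz":-0.058}
{"dx":-1.92,"dy":-2.41,"dz":0.67,"wx":0.020,"wy":0.039,"wz":-0.057}
{"dx":-1.80,"dy":-2.51,"dz":0.65,"wx":0.020,"wy":0.038,"wz":-0.057}
{"dx":-1.68,"dy":-2.59,"dz":0.64,"wx":0.019,"wy":0.038,"wz":-0.057}
n 16 end err mm [ 0.0475 -0.0111 -0.009 ]
```

{"op": "step_arm", "data": {
  "series": [
    {"dx": -2.67, "dy": -0.86, "dz": 1.45, "wx": 0.02, "wy": 0.038, "wz": -0.057, "jaw": 5.0},
    {"dx": -2.66, "dy": -0.99, "dz": 1.37, "wx": 0.019, "wy": 0.038, "wz": -0.058, "jaw": 5.0},
    {"dx": -2.66, "dy": -1.11, "dz": 1.28, "wx": 0.02, "wy": 0.039, "wz": -0.057, "jaw": 5.0},
    {"dx": -2.64, "dy": -1.24, "dz": 1.21, "wx": 0.02, "wy": 0.038, "wz": -0.057, "jaw": 5.0},
    {"dx": -2.61, "dy": -1.37, "dz": 1.13, "wx": 0.019, "wy": 0.038, "wz": -0.057, "jaw": 5.0},
    {"dx": -2.56, "dy": -1.49, "dz": 1.07, "wx": 0.02, "wy": 0.038, "wz": -0.058, "jaw": 5.0},
    {"dx": -2.52, "dy": -1.63, "dz": 0.99, "wx": 0.02, "wy": 0.038, "wz": -0.057, "jaw": 5.0},
    {"dx": -2.46, "dy": -1.74, "dz": 0.94, "wx": 0.019, "wy": 0.038, "wz": -0.057, "jaw": 5.0}
  ]
}}

```text
clock: 3.4
tcp_pos: [0.4645, 0.1574, 0.2433]
orientation: [-3.054, -0.331, -0.745]
wrist_force: [2.1, 1.4, -0.4]
opening: 0.0502
```

```bash
sed -i 's/n=16/n=9/' plan_pre.py; python3 plan_pre.py
```

```text
[ 0.9843 -0.0812 -0.6955  0.4188 -0.962  -0.3868] [0.4645 0.1574 0.2433] [-3.0538 -0.331  -0.7452]
{"dx":-2.13,"dy":-1.65,"dz":0.77,"wx":0.017,"wy":0.034,"wz":-0.051}
{"dx":-2.07,"dy":-1.75,"dz":0.73,"wx":0.018,"wy":0.034,"wz":-0.051}
{"dx":-2.00,"dy":-1.83,"dz":0.70,"wx":0.017,"wy":0.034,"wz":-0.051}
{"dx":-1.93,"dy":-1.93,"dz":0.65,"wx":0.018,"wy":0.033,"wz":-0.051}
{"dx":-1.84,"dy":-2.00,"dz":0.64,"wx":0.017,"wy":0.034,"wz":-0.051}
{"dx":-1.77,"dy":-2.10,"dz":0.60,"wx":0.017,"wy":0.034,"wz":-0.051}
{"dx":-1.68,"dy":-2.16,"dz":0.58,"wx":0.018,"wy":0.034,"wz":-0.051}
{"dx":-1.58,"dy":-2.25,"dz":0.57,"wx":0.017,"wy":0.034,"wz":-0.051}
{"dx":-1.49,"dy":-2.31,"dz":0.55,"wx":0.018,"wy":0.034,"wz":-0.051}
n 9 end err mm [-0.0227  0.0441  0.0024]
```

```bash
cat > kin.py <<'E'
import numpy as np
from scipy.optimize import least_squares
from scipy.spatial.transform import Rotation as R
data=[([-0.8579,0.3586,0.0119,0,-1.2241,-0.2881],[0.2782,-0.615,0.2313],[3.1416,0,-2.7168]),
([-0.3872,0.1209,-0.0139,0,-1.4353,0.0462],[0.4204,-0.3786,0.3604],[-3.1409,0,-1.9118]),
([0.2707,-0.0263,-0.1715,0,-1.4244,0.1078],[0.4785,-0.0663,0.3598],[-3.1404,-0.0002,-1.1922]),
([0.9843,-0.0812,-0.6955,0.4188,-0.962,-0.3868],[0.4645,0.1574,0.2433],[-3.0538,-0.331,-0.7452])]
# q1 z, q2 about +y (lean fwd), q3 about -y, wrist q4 q5 q6 hypotheses
ax={'x':[1,0,0],'y':[0,1,0],'z':[0,0,1]}
def rot(a,t): return R.from_rotvec(np.array(a)*t)
for n4,a4 in {'x':[1,0,0],'-x':[-1,0,0],'z':[0,0,1],'-z':[0,0,-1],'y':[0,1,0],'-y':[0,-1,0]}.items():
  for n5,a5 in {'-y':[0,-1,0]}.items():
    for n6,a6 in {'x':[1,0,0],'-x':[-1,0,0],'z':[0,0,1],'-z':[0,0,-1]}.items():
      Rs=[]
      for q,p,o in data:
        M=rot([0,0,1],q[0])*rot([0,1,0],q[1])*rot([0,-1,0],q[2])*rot(a4,q[3])*rot(a5,q[4])*rot(a6,q[5])
        Rs.append(M.inv()*R.from_euler('xyz',o))
      e=max((Rs[0].inv()*x).magnitude() for x in Rs)
      if e<.4: print(n4,n5,n6,e)
E
python3 kin.py
```

```text
-x -y -x 0.00012371216775674626
```

```bash
cat > kin2.py <<'E'
import numpy as np
from scipy.optimize import least_squares
from scipy.spatial.transform import Rotation as R
from kin import data,rot
def fk(q,k):
    a1,b,d1,L2,d4,a3,d6,b4=k
    v=np.array([d6,0,0]); 
    M5=rot([0,-1,0],q[4])*rot([-1,0,0],q[5])
    v=rot([0,-1,0],q[4]).apply(v)+[0,b4,0]
    v=rot([-1,0,0],q[3]).apply(v)+[d4,0,a3]
    v=rot([0,-1,0],q[2]).apply(v)+[0,0,L2]
    v=rot([0,1,0],q[1]).apply(v)+[a1,b,d1]
    return rot([0,0,1],q[0]).apply(v)
def fit(data):
    f=lambda k:np.concatenate([fk(q,k)-p for q,p,o in data]+[1e-4*(k-k0)])
    k0=np.array([.0,-.192,.35,.4,.45,0,.2,0.])
    s=least_squares(f,k0,x_scale=.1); return s.x,f(s.x)[:-8]
if __name__=='__main__':
    np.set_printoptions(precision=4,suppress=True)
    k,e=fit(data); print(k,np.abs(e).max())
E
python3 kin2.py
```

```text
-x -y -x 0.00012371216775674626
[ 0.0001 -0.      0.1987  0.6017  0.4636 -0.0001  0.3733 -0.1918] 2.812539551705351e-05
```

```bash
cat > ik.py <<'E'
from h import *
import io,contextlib
with contextlib.redirect_stdout(io.StringIO()):
    from kin2 import *
    K,_=fit(data)
lo=np.array([-3.07,-1.43,-1.02,-3.03,-3.05,-3.03]); hi=np.array([3.07,2.12,1.25,1.67,0,3.03])
def ori(q): return rot([0,0,1],q[0])*rot([0,1,0],q[1])*rot([0,-1,0],q[2])*rot([-1,0,0],q[3])*rot([0,-1,0],q[4])*rot([-1,0,0],q[5])
R0t=ori(data[0][0]).inv()*R.from_euler('xyz',data[0][2])
def fkR(q): return (ori(q)*R0t).as_matrix()
def ik(P,Rm,seed):
    Rt=R.from_matrix(Rm)
    f=lambda q:np.r_[(fk(q,K)-P)*10,((ori(q)*R0t).inv()*Rt).as_rotvec()]
    s=least_squares(f,np.clip(seed,lo+1e-3,hi-1e-3),bounds=(lo,hi)); return s.x,np.abs(s.fun).max()
E
cat > chk.py <<'E'
from ik import *
np.set_printoptions(precision=3,suppress=True)
bin_c=np.array([.6185,-.013]); by=.03
def run(lean,flip,seed):
    F=np.diag([-1,-1,1]) if flip else np.eye(3)
    def go(name,g,yaw,pu,back=0):
        nonlocal q
        P,Rt=tcp_for_grip(g,scoop_pose(yaw,pu),lean); P=P-back*Rt[:,2]; Rt=Rt@F
        # multi seed
        best=None
        for s in [q]+[q+np.random.default_rng(i).normal(0,.5,6) for i in range(6)]:
            x,e=ik(P,Rt,s)
            if e<1e-3 and (best is None or np.abs(x-q).max()<np.abs(best-q).max()): best=x
        if best is None: print('  ',name,'FAIL',P); return
        m=np.minimum(best-lo,hi-best); q=best; print('  ',name,q,'margin',m.min().round(2),m.argmin()+1)
    q=np.array(seed)
    print('lean',np.degrees(lean),'flip',flip)
    go('pre',[.4977,.3693,.064],-.24,0,.10)
    go('grasp',[.4977,.3693,.064],-.24,0)
    go('lift',[.4977,.3693,.25],-.24,0)
    go('lift15',[.4977,.3693,.25],-.24,.26)
    go('infront',[.44,-.013,.13],.03,0)
    go('infront_up15',[.44,-.013,.13],.03,.26)
    go('mid',[.52,-.013,.068],.03,-.1)
    go('far',[.585,-.013,.066],.03,0)
    go('far_up20',[.575,-.013,.10],.03,.35)
    go('back_up20',[.46,-.013,.15],.03,.35)
    go('back_up20hi',[.44,-.013,.25],.03,.35)
    go('cart',[.43,-.30,.25],-.5,.35)
    go('cart',[.43,-.30,.25],-.5,0)
    go('cart_pour',[.43,-.30,.23],-.5,-1.0)
for L in [30,38,45]:
    run(np.radians(L),0,[.98,-.08,-.7,.42,-.96,-.39])
    run(np.radians(L),1,[.98,-.08,-.7,.42,-.96,2.7])
E
python3 chk.py
```

```text
lean 29.999999999999996 flip 0
   pre [ 1.223  0.22  -0.836  0.918 -0.676 -0.672] margin 0.18 3
   grasp [ 0.954  0.359 -0.926  1.427 -0.489 -0.979] margin 0.09 3
   lift [ 1.179  0.145 -0.639  0.723 -0.843 -0.356] margin 0.38 3
   lift15 [ 1.188  0.154 -0.839  1.162 -0.865 -0.782] margin 0.18 3
   infront FAIL [ 0.449 -0.013  0.114]
   infront_up15 FAIL [ 0.453 -0.013  0.117]
   mid FAIL [ 0.528 -0.013  0.051]
   far FAIL [ 0.594 -0.013  0.05 ]
   far_up20 FAIL [ 0.59  -0.013  0.088]
   back_up20 FAIL [ 0.475 -0.013  0.138]
   back_up20hi FAIL [ 0.455 -0.013  0.238]
   cart FAIL [ 0.443 -0.307  0.238]
   cart [-0.145 -0.177 -0.874  0.446 -0.414  0.848] margin 0.15 3
   cart_pour [-0.301  0.415 -0.004 -0.091 -1.62   1.389] margin 1.02 3
lean 29.999999999999996 flip 1
   pre [ 1.223  0.22  -0.836  0.919 -0.676  2.469] margin 0.18 3
   grasp [ 0.954  0.359 -0.926  1.427 -0.489  2.162] margin 0.09 3
   lift [ 1.179  0.144 -0.639  0.723 -0.843  2.786] margin 0.24 6
   lift15 [ 1.188  0.154 -0.839  1.162 -0.865  2.36 ] margin 0.18 3
   infront FAIL [ 0.449 -0.013  0.114]
   infront_up15 F
[... 2253 characters left out ...]
ur [-0.27   0.255 -0.182 -0.05  -1.343  1.357] margin 0.84 3
lean 45.0 flip 1
   pre [ 1.261  0.285 -0.996  1.355 -0.807  1.976] margin 0.02 3
   grasp FAIL [0.511 0.366 0.051]
   lift [ 1.188  0.154 -0.84   1.165 -0.866  2.357] margin 0.18 3
   lift15 [ 1.176  0.224 -0.962  1.495 -1.03   2.019] margin 0.06 3
   infront FAIL [ 0.453 -0.013  0.117]
   infront_up15 FAIL [ 0.456 -0.013  0.12 ]
   mid FAIL [ 0.532 -0.013  0.053]
   far FAIL [ 0.598 -0.013  0.053]
   far_up20 FAIL [ 0.592 -0.012  0.092]
   back_up20 FAIL [ 0.477 -0.012  0.142]
   back_up20hi FAIL [ 0.457 -0.012  0.242]
   cart FAIL [ 0.445 -0.308  0.242]
   cart FAIL [ 0.442 -0.306  0.237]
   cart_pour FAIL [ 0.426 -0.298  0.211]
```

```bash
cat > chk2.py <<'E'
from ik import *
import sys
np.set_printoptions(precision=2,suppress=True)
rng=np.random.default_rng(0)
def sols(P,Rt,n=60):
    out=[]
    for i in range(n):
        s=rng.uniform(lo,hi); s[0]=rng.uniform(-1.5,1.5); s[1]=rng.uniform(-.5,1.5)
        x,e=ik(P,Rt,s)
        if e<1e-3 and not any(np.abs(x-o).max()<.02 for o in out): out.append(x)
    return out
F=np.diag([-1,-1,1])
for L in [30,40]:
  lean=np.radians(L)
  for name,g,yaw,pu,back in [('grasp',[.4977,.3693,.064],-.24,0,0),('far',[.585,-.013,.066],.03,0,0),('far_up20',[.575,-.013,.10],.03,.35,0),('front',[.44,-.013,.15],.03,0,0),('cart',[.43,-.30,.25],-.5,0.,0)]:
    P,Rt=tcp_for_grip(g,scoop_pose(yaw,pu),lean); P=P-back*Rt[:,2]
    for fl,FF in [(0,np.eye(3)),(1,F)]:
        for x in sols(P,Rt@FF): print(L,name,'flip',fl,x,'margin',np.minimum(x-lo,hi-x).min().round(2))
E
time python3 chk2.py
```

```text
30 grasp flip 0 [ 0.95  0.36 -0.93  1.43 -0.49 -0.98] margin 0.09
30 grasp flip 1 [ 0.95  0.36 -0.93  1.43 -0.49  2.16] margin 0.09
30 far_up20 flip 0 [-0.3   0.19 -0.64 -1.95 -0.27 -2.53] margin 0.27
30 far_up20 flip 1 [-0.3   0.19 -0.64 -1.95 -0.27  0.61] margin 0.27
30 cart flip 0 [-0.15 -0.18 -0.87  0.45 -0.41  0.85] margin 0.15
30 cart flip 1 [-0.15 -0.18 -0.87  0.45 -0.41 -2.29] margin 0.15
40 far_up20 flip 0 [-0.61  0.37 -0.88 -2.35 -0.8  -1.83] margin 0.14
40 far_up20 flip 1 [-0.61  0.37 -0.88 -2.35 -0.8   1.31] margin 0.14
real	2m11.115s
user	2m4.504s
sys	0m0.273s
```

```bash
cat > aik.py <<'E'
from ik import *
a1,b_,d1,L2,d4,a3,d6,b4=K
phi4=np.arctan2(a3,d4); D4=np.hypot(d4,a3)
def aik(P,Rt,n=720):
    P=np.array(P); M=Rt@R0t.as_matrix().T   # ori(q)
    t=M[:,0]; W5=P-d6*t
    u=np.cross(t,[0,0,1.]); u/=np.linalg.norm(u); v=np.cross(t,u)
    def cand(al):
        Y=np.cos(al)*u+np.sin(al)*v; W4=W5-b4*Y; out=[]
        for sg in (1,-1):
            rr=sg*np.hypot(W4[0],W4[1]); q1=np.arctan2(sg*W4[1],sg*W4[0])
            h=W4[2]-d1; D2=rr*rr+h*h
            # elbow: q3: D2=L2^2+d4^2+2 L2 d4 sin(q3) (a3~0)
            s3=(D2-L2**2-D4**2)/(2*L2*D4)
            if abs(s3)>1: out+= [None,None] ; continue
            for q3 in (np.arcsin(s3),np.pi-np.arcsin(s3)):
                # pos in plane for q2=0: x=d4 cos q3, z=L2+d4 sin q3
                x,z=D4*np.cos(q3),L2+D4*np.sin(q3)
                q2=np.arctan2(rr,h)-np.arctan2(x,z); q2=(q2+np.pi)%(2*np.pi)-np.pi
                p=q2-q3; f=np.array([np.cos(p)*np.cos(q1),np.cos(p)*np.sin(q1),-np.sin(p)])
                out.append((f@Y,q1,q2,q3,Y))
        return out
    A=np.linspace(0,2*np.pi,n+1); C=[cand(a) for a in A]; res=[]
    for b in range(4):
        for i in range(n):
            c0,c1=C[i][b],C[i+1][b]
            if c0 is None or c1 is None or c0[0]*c1[0]>0 or abs(c0[0]-c1[0])>.3: continue
            x0,x1=A[i],A[i+1]; f0=c0[0]
            for _ in range(40):
                xm=(x0+x1)/2; cm=cand(xm)[b]
                if cm is None: break
                if cm[0]*f0>0: x0=xm
                else: x1=xm
            if cm is None: continue
            _,q1,q2,q3,Y=cm
            M3=(rot([0,0,1],q1)*rot([0,1,0],q2)*rot([0,-1,0],q3)).as_matrix()
            y=M3.T@Y; q4=np.arctan2(-y[2],y[1])
            M4=M3@rot([-1,0,0],q4).as_matrix(); tt=M4.T@t; q5=np.arctan2(tt[2],tt[0])
            M5=M4@rot([0,-1,0],q5).as_matrix(); m=M5.T@M; q6=-np.arctan2(m[2,1],m[1,1])
            q=np.array([q1,q2,q3,q4,q5,q6])
            res.append(q)
    return res
def ok(P,Rt,marg=.03):
    out=[]
    for q in aik(P,Rt):
        for k6 in (0,):
            m=np.minimum(q-lo,hi-q).min()
            if m>marg: 
                assert np.abs(fk(q,K)-P).max()<1e-3,(fk(q,K),P)
                out.append((m,q))
    return out
E
cat > chk3.py <<'E'
from aik import *
np.set_printoptions(precision=2,suppress=True)
F=np.diag([-1,-1,1])
print('test',[q for m,q in ok(*[np.array(data[3][1]),R.from_euler('xyz',data[3][2]).as_matrix()])])
for L in [30,38,45]:
  lean=np.radians(L)
  for name,g,yaw,pu,back in [('pre',[.4977,.3693,.064],-.24,0,.1),('grasp',[.4977,.3693,.064],-.24,0,0),('far',[.585,-.013,.066],.03,0,0),('far_up20',[.575,-.013,.10],.03,.35,0),('front',[.44,-.013,.15],.03,0,0),('cart',[.43,-.30,.25],-.5,0.,0)]:
    P,Rt=tcp_for_grip(g,scoop_pose(yaw,pu),lean); P=P-back*Rt[:,2]
    for m,q in ok(P,Rt): print(L,name,q,'m',m.round(2))
    if not ok(P,Rt): print(L,name,'none', [q for q in aik(P,Rt)])
E
python3 chk3.py
```

```text
test [array([ 0.98, -0.08, -0.7 ,  0.42, -0.96, -0.39])]
30 pre [ 1.22  0.22 -0.84  0.92 -0.68 -0.67] m 0.18
30 grasp [ 0.95  0.36 -0.93  1.43 -0.49 -0.98] m 0.09
30 far none [array([-0.29,  2.1 ,  4.26, -2.11, -2.96, -0.27]), array([ 0.24,  2.08,  4.25, -0.93,  3.01,  0.47]), array([ 0.38,  2.03,  3.77,  0.49, -2.77,  1.73]), array([-0.45,  2.04,  3.73,  2.55,  2.72, -1.7 ]), array([ 2.85, -2.1 , -1.12,  1.03, -2.96, -0.27]), array([-2.9 , -2.08, -1.11,  2.22,  3.01,  0.47]), array([-2.76, -2.03, -0.63, -2.65, -2.77,  1.73]), array([ 2.7 , -2.04, -0.59, -0.59,  2.72, -1.7 ])]
30 far_up20 [-0.3   0.19 -0.64 -1.95 -0.27 -2.53] m 0.27
30 front none [array([-0.77,  1.56,  4.33, -2.66, -2.26, -0.52]), array([ 0.66,  1.54,  4.31, -0.42,  2.33,  0.71]), array([ 0.29,  1.72,  3.73,  1.07, -2.99,  2.4 ]), array([-0.37,  1.74,  3.71,  1.99,  2.93, -2.36]), array([ 2.37, -1.56, -1.19,  0.48, -2.26, -0.52]), array([-2.48, -1.54, -1.17,  2.72,  2.33,  0.71]), array([-2.85, -1.72, -0.59, -2.08, -2.99,  2.4 ]), array([ 2.77, -1.74, -0.57, -1.15,  2.93, -2.36])]
30 cart [-0.15 -0.18 -0.87  0.45 -0.
[... 2708 characters left out ...]
  1.15, -2.92,  2.5 ]), array([-0.43,  1.69,  3.88,  1.89,  2.8 , -2.46]), array([ 2.15, -1.38, -1.45,  0.69, -1.89, -0.45]), array([-2.27, -1.31, -1.44,  2.54,  1.95,  0.65]), array([-2.82, -1.66, -0.76, -1.99, -2.92,  2.5 ]), array([ 2.71, -1.69, -0.74, -1.25,  2.8 , -2.46])]
45 cart none [array([-1.19,  1.62,  4.31, -2.3 , -2.5 , -0.31]), array([-0.11,  1.56,  4.27, -0.63,  2.67,  0.71]), array([-0.2 ,  1.61,  3.73,  0.79, -2.85,  2.13]), array([-1.08,  1.66,  3.66,  2.13,  2.67, -2.1 ]), array([ 1.95, -1.62, -1.17,  0.84, -2.5 , -0.31]), array([ 3.03, -1.56, -1.13,  2.51,  2.67,  0.71]), array([ 2.94, -1.61, -0.59, -2.35, -2.85,  2.13]), array([ 2.06, -1.66, -0.52, -1.02,  2.67, -2.1 ])]
```

```bash
cat > chk4.py <<'E'
from aik import *
np.set_printoptions(precision=2,suppress=True)
def row(g,yaw):
    s=''
    for T in range(20,75,5):
        P,Rt=tcp_for_grip(g,scoop_pose(yaw,0),np.radians(T))
        o=[(m,q) for m,q in ok(P,Rt,.0)]
        s+=' %5s'%('|'.join('%.1f'%q[3]+('*' if m<.08 else '') for m,q in o) or '-')
    return s
for nm,g in [('far',[.585,-.013,.066]),('mid',[.53,-.013,.07]),('front',[.45,-.013,.12]),('frontlow',[.45,-.013,.08]),('fronthi',[.45,-.013,.25])]:
    print(nm,'tilt 20..70')
    for yaw in [-.15,-.05,.03,.1,.2,.3]: print('  yaw %.2f'%yaw,row(g,yaw))
E
python3 chk4.py
```

```text
far tilt 20..70
  yaw -0.15      -     -     -     -     -  -2.5  -2.7 -2.7*     -     -     -
  yaw -0.05      -     -     -     -     -  -2.0  -2.4  -2.5 -2.6*     -     -
  yaw 0.03      -     -     -     -     - -1.7*  -2.2  -2.4  -2.4 -2.5* -2.4*
  yaw 0.10      -     -     -     -     - -1.6*  -2.0  -2.2  -2.3  -2.3  -2.3
  yaw 0.20    0.3     -     -     -     - -1.5*  -1.8  -2.0  -2.1  -2.2  -2.2
  yaw 0.30    0.0   0.1     - -0.5*  -1.0 -1.4*  -1.7  -1.9  -2.0  -2.0  -2.1
mid tilt 20..70
  yaw -0.15      -     -     -     -     -  -2.4 -2.6*     -     -     -     -
  yaw -0.05      -     -     -     -     -  -2.0  -2.4 -2.5*     -     -     -
  yaw 0.03      -     -     -     -     -  -1.8  -2.2  -2.3     -     -     -
  yaw 0.10      -     -     -     -     -  -1.7  -2.0  -2.2 -2.2* -2.3*     -
  yaw 0.20      -     -     -     -     -  -1.5  -1.8  -2.0  -2.1  -2.1  -2.1
  yaw 0.30    0.1     -     -     -  -1.1  -1.5  -1.7  -1.8  -1.9  -2.0  -2.0
front tilt 20..70
  yaw -0.15      -     -     -     -     -     -  -2.1     -     -     -     -
  yaw -0.05      -     -     - 
[... 668 characters left out ...]
.9 -2.0*     -     -     -
  yaw 0.20      -     -     -     -     -  -1.5  -1.8  -1.9 -2.0*     -     -
  yaw 0.30      -     -     -     -  -1.1  -1.4  -1.6  -1.8  -1.8  -1.9 -1.9*
fronthi tilt 20..70
  yaw -0.15    0.3   0.5  0.4*     -     -     -     -     -     -     -  -2.1
  yaw -0.05    0.3   0.4  0.5*     -     -     -     -     -     -     -  -1.9
  yaw 0.03    0.3   0.4  0.6*     -     -     -     -     -     - -1.9* -1.8|-1.9*
  yaw 0.10    0.2   0.3  0.5*     -     -     -     -     - -2.1* -1.3*|-2.0* -1.7|-2.0*
  yaw 0.20    0.1   0.2  0.3*     -     -     -     - -2.2* -2.2* -1.5*|-2.2*  -1.6
  yaw 0.30    0.1   0.1   0.2  0.3*     -     -     -     - -0.8*|-1.2*  -1.4  -1.6
```

```bash
cat > chk5.py <<'E'
from aik import *
np.set_printoptions(precision=2,suppress=True)
F=np.diag([-1,-1,1])
def sol(g,yaw,tilt,back=0.,flip=1):
    P,Rt=tcp_for_grip(g,scoop_pose(yaw,0),np.radians(tilt)); P=P-back*Rt[:,2]
    return ok(P,Rt@F if flip else Rt,.02)
if __name__=='__main__':
    for T in [28,32,36]:
        print('mat grasp',T,[ (fl,q,m.round(2)) for fl in (0,1) for m,q in sol([.4977,.3693,.064],-.24,T,0,fl)])
    for T in [42,44,46,48,50,52]:
        for yaw in (-.05,.03): print('far',T,yaw,[(fl,q,m.round(2)) for fl in (1,) for m,q in sol([.588,-.013,.066],yaw,T,0,fl)])
    mc=np.array([.542,.351]); my=-.12
    ex=np.array([np.cos(my),np.sin(my)]); ey=np.array([-ex[1],ex[0]])
    for lean in (46,50):
     for yaw in np.arange(-3.0,3.1,.3):
      best=None
      for u in (-.07,0,.07):
       for v in (-.015,.015):
        rel=yaw-my; hx=.04*abs(np.cos(rel))+.05*abs(np.sin(rel)); hy=.04*abs(np.sin(rel))+.05*abs(np.cos(rel))
        if abs(u)+hx>.125 or abs(v)+hy>.072: continue
        pc=mc+u*ex+v*ey; d=np.array([np.cos(yaw),np.sin(yaw)]); g=np.r_[pc-.081*d,.064]
        for m,q in sol(g,yaw,lean):
            if best is None or m>best[0]: best=(m,q,u,v,g)
      if best: print('lean',lean,'yaw %.1f'%yaw,best[0].round(2),best[1],best[2:4],best[4])
E
python3 chk5.py
```

```text
mat grasp 28 [(0, array([ 0.97,  0.36, -0.91,  1.33, -0.47, -0.9 ]), np.float64(0.11)), (1, array([ 0.97,  0.36, -0.91,  1.33, -0.47,  2.24]), np.float64(0.11))]
mat grasp 32 [(0, array([ 0.94,  0.36, -0.94,  1.51, -0.51, -1.05]), np.float64(0.08)), (1, array([ 0.94,  0.36, -0.94,  1.51, -0.51,  2.09]), np.float64(0.08))]
mat grasp 36 [(0, array([ 0.93,  0.38, -0.97,  1.64, -0.57, -1.17]), np.float64(0.03)), (1, array([ 0.93,  0.38, -0.97,  1.64, -0.57,  1.97]), np.float64(0.03))]
far 42 -0.05 []
far 42 0.03 []
far 44 -0.05 []
far 44 0.03 []
far 46 -0.05 [(1, array([-0.33,  0.27, -0.65, -2.16, -0.24,  0.8 ]), np.float64(0.24))]
far 46 0.03 [(1, array([-0.22,  0.26, -0.58, -1.86, -0.19,  0.47]), np.float64(0.19))]
far 48 -0.05 [(1, array([-0.42,  0.3 , -0.73, -2.33, -0.38,  1.05]), np.float64(0.29))]
far 48 0.03 [(1, array([-0.36,  0.29, -0.65, -2.08, -0.33,  0.8 ]), np.float64(0.33))]
far 50 -0.05 [(1, array([-0.47,  0.34, -0.79, -2.42, -0.5 ,  1.19]), np.float64(0.23))]
far 50 0.03 [(1, array([-0.43,  0.32, -0.71, -2.21, -0.44,  1.  ]), np.float64(0.31))]
far 52 -0.05 [(1, array([-0
[... 875 characters left out ...]
.1 0.68 [ 0.93  1.06  0.57  0.09 -1.95  1.68] (0, -0.015) [0.58 0.41 0.06]
lean 50 yaw -1.8 1.01 [ 1.11  0.93  0.24  0.18 -1.74  1.75] (-0.07, -0.015) [0.49 0.42 0.06]
lean 50 yaw -1.5 1.11 [ 1.14  0.89  0.09  0.38 -1.57  1.91] (0, -0.015) [0.53 0.42 0.06]
lean 50 yaw -0.3 0.03 [ 1.14  0.48 -0.99  1.62 -0.86  1.7 ] (0, 0.015) [0.47 0.39 0.06]
lean 50 yaw 1.2 0.61 [ 0.19  0.39 -0.41 -1.34 -0.73  0.49] (0, 0.015) [0.51 0.29 0.06]
lean 50 yaw 1.5 0.92 [ 0.16  0.56 -0.1  -1.08 -1.01  0.43] (0.07, 0.015) [0.61 0.28 0.06]
lean 50 yaw 1.8 0.98 [ 0.21  0.6  -0.04 -0.97 -1.19  0.53] (0, 0.015) [0.56 0.29 0.06]
lean 50 yaw 3.0 0.77 [ 0.54  0.9   0.48 -0.52 -1.85  0.93] (-0.07, -0.015) [0.55 0.33 0.06]
```

```bash
cat > pathchk.py <<'E'
from aik import *
np.set_printoptions(precision=2,suppress=True)
F=np.diag([-1,-1,1])
vl=np.array([2.39,2.39,3.01,3.14,3.14,3.14])*.7/12
def track(P0,R0,P1,R1,q,n):
    w=R.from_matrix(R0.T@R1).as_rotvec(); worst=0;mm=9
    for i in range(1,n+1):
        P=P0+(P1-P0)*i/n; Rt=R0@R.from_rotvec(w*i/n).as_matrix()
        x,e=ik(P,Rt,q)
        if e>2e-3: 
            return q,('LOST at %d/%d e=%.3f'%(i,n,e)),worst,mm
        worst=max(worst,(np.abs(x-q)/vl).max()); mm=min(mm,np.minimum(x-lo,hi-x).min()); q=x
    return q,'ok',worst,mm
def T(g,yaw,pu,lean,flip=1):
    P,Rt=tcp_for_grip(g,scoop_pose(yaw,pu),np.radians(lean)); return P,(Rt@F if flip else Rt)
def nrows(P0,R0,P1,R1,v=3.0,w=.10): return int(max(np.ceil(np.linalg.norm(P1-P0)*100/v),np.ceil(R.from_matrix(R0.T@R1).magnitude()/w),1))
def runpath(q,P0,R0,wps):
    tot=0
    for nm,P1,R1 in wps:
        n=nrows(P0,R0,P1,R1); q,s,wst,mm=track(P0,R0,P1,R1,q,n); tot+=n
        print('%-12s'%nm,s,'n',n,'speed %.2f'%wst,'margin %.2f'%mm,q)
        if s!='ok': break
        P0,R0=P1,R1
    return q,tot
E
cat > p1.py <<'E'
from pathchk import *
L=48
s=[.98,-.08,-.7,.42,-.96,-.39]
P0=np.array(data[3][1]);R0=R.from_euler('xyz',data[3][2]).as_matrix()
g0=np.array([.4977,.3693,.064]); gm=np.array([.558,.267,.064]); up=np.array([0,0,.1])
l1=10
w=[('pre',*T(g0+[0,0,.09],-.24,0,l1,0)),('grasp',*T(g0,-.24,0,l1,0)),('lift',*T(g0+[0,0,.03],-.24,0,l1,0)),('over',*T(gm+[0,0,.03],1.4,0,l1,0)),('put',*T(gm,1.4,0,l1,0)),('off',*T(gm+[0,0,.1],1.4,0,l1,0)),
('twistA',*T(gm+[0,0,.14],1.4+1.2,0,l1,0)),('twistB',*T(gm+[0,0,.14],1.4+.5,0,l1,1)),]
P,Rt=T(gm,1.4,0,L,1)
w+=[('pre2',P-.1*Rt[:,2],Rt),('grasp2',P,Rt),('lift2',*T(gm+[0,0,.06],1.4,.1,L))]
w+=[('mid',*T([.45,.12,.12],.6,.1,L)),('front',*T([.45,-.013,.11],.03,.05,L)),('in',*T([.50,-.013,.075],.03,.0,L)),('far',*T([.59,-.013,.066],.03,0,L)),('farup',*T([.575,-.013,.08],.03,.2,L)),
('ret',*T([.53,-.013,.115],.05,.2,L)),('ret2',*T([.45,-.013,.15],.05,.2,L)),('toC',*T([.42,-.2,.2],.2,.2,L)),('C',*T([.42,-.355,.22],.3,.15,L)),('Cp',*T([.40,-.37,.20],.3,-.5,L)),('Cp2',*T([.42,-.37,.20],.3,-1.0,L))]
q,t=runpath(np.array(s),P0,R0,w); print(t,t/12)
E
python3 p1.py
```

```text
pre          ok n 8 speed 0.42 margin 0.34 [ 1.05  0.29 -0.43  0.23 -0.82  0.13]
grasp        ok n 3 speed 0.40 margin 0.48 [ 1.04  0.4  -0.54  0.3  -0.6   0.05]
lift         ok n 1 speed 0.40 margin 0.52 [ 1.04  0.36 -0.5   0.27 -0.68  0.08]
over         ok n 17 speed 0.81 margin 0.49 [ 0.69  0.37 -0.32 -0.17 -0.76  2.39]
put          ok n 1 speed 0.32 margin 0.62 [ 0.69  0.4  -0.34 -0.18 -0.7   2.41]
off          ok n 4 speed 0.28 margin 0.63 [ 0.69  0.29 -0.25 -0.14 -0.9   2.36]
twistA       LOST at 7/12 e=0.036 n 12 speed 0.62 margin 0.03 [ 0.65  0.32 -0.13 -0.19 -1.08  3.  ]
46 3.8333333333333335
```

```bash
sed -i "s/1.4+1.2,0,l1,0/1.4-1.4,0,l1,0/; s/1.4+.5,0,l1,1/1.4+.3,0,l1,1/" p1.py; python3 p1.py
```

```text
pre          ok n 8 speed 0.42 margin 0.34 [ 1.05  0.29 -0.43  0.23 -0.82  0.13]
grasp        ok n 3 speed 0.40 margin 0.48 [ 1.04  0.4  -0.54  0.3  -0.6   0.05]
lift         ok n 1 speed 0.40 margin 0.52 [ 1.04  0.36 -0.5   0.27 -0.68  0.08]
over         ok n 17 speed 0.81 margin 0.49 [ 0.69  0.37 -0.32 -0.17 -0.76  2.39]
put          ok n 1 speed 0.32 margin 0.62 [ 0.69  0.4  -0.34 -0.18 -0.7   2.41]
off          ok n 4 speed 0.28 margin 0.63 [ 0.69  0.29 -0.25 -0.14 -0.9   2.36]
twistA       ok n 14 speed 0.70 margin 0.64 [ 0.84  0.22 -0.38  0.17 -0.86  0.63]
twistB       ok n 15 speed 0.41 margin 0.66 [ 0.67  0.28 -0.16 -0.17 -1.05 -0.46]
pre2         ok n 8 speed 0.65 margin 0.77 [ 0.07  0.35 -0.25 -1.01 -1.02  0.35]
grasp2       ok n 4 speed 0.23 margin 0.76 [ 0.18  0.47 -0.25 -1.12 -0.89  0.42]
lift2        ok n 3 speed 0.21 margin 0.77 [ 0.12  0.41 -0.23 -1.16 -1.    0.42]
mid          ok n 8 speed 0.43 margin 0.27 [-0.2   0.07 -0.75 -1.58 -0.62  0.56]
front        ok n 6 speed 0.33 margin 0.18 [-0.41 -0.01 -0.84 -1.84 -0.35  0.57]
in           ok n 3 speed 0.53 margin 0.19 [-0.45  0.17 -0.8  -2.02 -0.39  0.81]
far          ok n 4 speed 0.24 margin 0.26 [-0.35  0.29 -0.64 -2.08 -0.32  0.8 ]
farup        ok n 3 speed 1.60 margin 0.11 [-0.62  0.45 -0.91 -2.39 -0.87  1.4 ]
ret          ok n 2 speed 0.76 margin 0.11 [-0.64  0.25 -0.9  -2.2  -0.74  1.17]
ret2         ok n 3 speed 0.93 margin 0.11 [-0.62 -0.05 -0.91 -1.89 -0.6   0.77]
toC          ok n 7 speed 0.77 margin 0.16 [-0.96  0.02 -0.6  -1.31 -0.96  0.42]
C            ok n 6 speed 0.32 margin 0.47 [-1.08  0.22 -0.28 -1.11 -1.16  0.34]
Cp           ok n 7 speed 0.71 margin 0.68 [-0.58  0.12 -0.34 -0.33 -0.92 -0.52]
Cp2          ok n 5 speed 0.73 margin 0.68 [-0.31  0.26 -0.3   0.1  -1.15 -1.01]
132 11.0
```

```bash
cat > pl.py <<'E'
from pathchk import *
np.set_printoptions(precision=4,suppress=True)
def go(wps,v=3.0,w=.10,P=None,Rc=None):
    """wps list of (name,P,R[,n])"""
    s=r.sense()
    if P is None: P,Rc=np.array(s['tcp_pos']),R.from_euler('xyz',s['orientation']).as_matrix()
    q=np.array(s['joints']); print('clock',s['clock'],'tcp',P,euler(Rc),'q',q,'F',s['wrist_force'],'op',s['opening'])
    for wp in wps:
        nm,P1,R1=wp[:3]; n=wp[3] if len(wp)>3 else nrows(P,Rc,P1,R1,v,w)
        q,st,wst,mm=track(P,Rc,P1,R1,q,n)
        print('--',nm,st,'speed %.2f margin %.2f'%(wst,mm))
        P,Rc=plan(P,Rc,P1,R1,n=n)
E
python3 - <<'E'
from pl import *
g0=np.array([.4977,.3693,.064])
go([('pre',*T(g0+[0,0,.06],-.24,0,10,0),8),('grasp',*T(g0,-.24,0,10,0),3)])
E
```

```text
clock 3.4 tcp [0.4645 0.1574 0.2433] [-3.0538 -0.331  -0.7452] q [ 0.9843 -0.0812 -0.6955  0.4188 -0.962  -0.3868] F [ 2.0501  1.3957 -0.3715] op 0.05015511821341484
-- pre ok speed 0.42 margin 0.34
{"dx":-1.94,"dy":-2.14,"dz":1.35,"wx":0.005,"wy":-0.022,"wz":-0.060}
{"dx":-1.77,"dy":-2.24,"dz":1.40,"wx":0.005,"wy":-0.022,"wz":-0.061}
{"dx":-1.61,"dy":-2.34,"dz":1.46,"wx":0.005,"wy":-0.021,"wz":-0.060}
{"dx":-1.43,"dy":-2.42,"dz":1.49,"wx":0.005,"wy":-0.022,"wz":-0.060}
{"dx":-1.25,"dy":-2.49,"dz":1.54,"wx":0.005,"wy":-0.022,"wz":-0.060}
{"dx":-1.06,"dy":-2.56,"dz":1.57,"wx":0.005,"wy":-0.022,"wz":-0.061}
{"dx":-0.87,"dy":-2.61,"dz":1.61,"wx":0.006,"wy":-0.022,"wz":-0.060}
{"dx":-0.68,"dy":-2.64,"dz":1.64,"wx":0.005,"wy":-0.021,"wz":-0.060}
n 8 end err mm [-0.0301  0.0181  0.0282]
-- grasp ok speed 0.26 margin 0.48
{"dx":-0.35,"dy":0.00,"dz":1.97,"wx":-0.000,"wy":-0.000,"wz":-0.000}
{"dx":-0.34,"dy":0.00,"dz":1.97,"wx":-0.000,"wy":-0.000,"wz":-0.000}
{"dx":-0.35,"dy":0.00,"dz":1.97,"wx":-0.000,"wy":-0.000,"wz":-0.000}
n 3 end err mm [0.0163 0.034  0.0201]
```

{"op": "step_arm", "data": {
  "series": [
    {"dx": -1.94, "dy": -2.14, "dz": 1.35, "wx": 0.005, "wy": -0.022, "wz": -0.06, "jaw": 5.0},
    {"dx": -1.77, "dy": -2.24, "dz": 1.4, "wx": 0.005, "wy": -0.022, "wz": -0.061, "jaw": 5.0},
    {"dx": -1.61, "dy": -2.34, "dz": 1.46, "wx": 0.005, "wy": -0.021, "wz": -0.06, "jaw": 5.0},
    {"dx": -1.43, "dy": -2.42, "dz": 1.49, "wx": 0.005, "wy": -0.022, "wz": -0.06, "jaw": 5.0},
    {"dx": -1.25, "dy": -2.49, "dz": 1.54, "wx": 0.005, "wy": -0.022, "wz": -0.06, "jaw": 5.0},
    {"dx": -1.06, "dy": -2.56, "dz": 1.57, "wx": 0.005, "wy": -0.022, "wz": -0.061, "jaw": 5.0},
    {"dx": -0.87, "dy": -2.61, "dz": 1.61, "wx": 0.006, "wy": -0.022, "wz": -0.06, "jaw": 5.0},
    {"dx": -0.68, "dy": -2.64, "dz": 1.64, "wx": 0.005, "wy": -0.021, "wz": -0.06, "jaw": 5.0}
  ]
}}

```text
clock: 4.07
tcp_pos: [0.5021, 0.3678, 0.1042]
orientation: [3.141, -0.172, -0.241]
wrist_force: [0.2, -0.9, -0.2]
opening: 0.0499
```

Run:
```python
from pl import *
g0=np.array([.4977,.3693,.064])
p=get_image('scene'); save(p,'s1.png')
cv2.imwrite('pics/s1c.png',cv2.resize(p['image'][100:260,330:490,::-1],None,fx=3.7,fy=3.7,interpolation=2))
go([('grasp',*T(g0,-.24,0,10,0),3)])
```

```text
clock 4.1167 tcp [0.5028 0.3711 0.1008] [ 3.1385 -0.1698 -0.2347] q [ 1.0421  0.3366 -0.4558  0.2418 -0.7464  0.1185] F [4.0339 6.3233 1.1808] op 0.04995766718387274
-- grasp ok speed 0.27 margin 0.48
{"dx":-0.35,"dy":0.09,"dz":1.82,"wx":0.001,"wy":0.002,"wz":0.002}
{"dx":-0.36,"dy":0.10,"dz":1.82,"wx":0.000,"wy":0.001,"wz":0.002}
{"dx":-0.36,"dy":0.10,"dz":1.81,"wx":0.001,"wy":0.002,"wz":0.001}
n 3 end err mm [-0.0165 -0.004   0.0284]
```

{"op": "step_arm", "data": {
  "series": [
    {"dx": -0.35, "dy": 0.0, "dz": 1.97, "wx": 0.0, "wy": 0.0, "wz": 0.0, "jaw": 5.0},
    {"dx": -0.34, "dy": 0.0, "dz": 1.97, "wx": 0.0, "wy": 0.0, "wz": 0.0, "jaw": 5.0},
    {"dx": -0.35, "dy": 0.0, "dz": 1.97, "wx": 0.0, "wy": 0.0, "wz": 0.0, "jaw": 5.0},
    {"dx": 0.0, "dy": 0.0, "dz": 0.0, "wx": 0.0, "wy": 0.0, "wz": 0.0, "jaw": 5.0},
    {"dx": 0.0, "dy": 0.0, "dz": 0.0, "wx": 0.0, "wy": 0.0, "wz": 0.0, "jaw": 5.0}
  ]
}}

```text
clock: 4.53
tcp_pos: [0.5015, 0.3656, 0.0445]
orientation: [3.138, -0.172, -0.244]
wrist_force: [-0.3, -0.2, 1.0]
opening: 0.05
```

Run:
```python
from pl import *
s=r.sense(); print(s['tcp_pos'],s['orientation'],s['wrist_force'],s['dq'])
print(T([.4977,.3693,.064],-.24,0,10,0)[0])
```

```text
[0.5015 0.3656 0.0445] [ 3.1382 -0.172  -0.2437] [-0.2814 -0.1556  1.0239] [-0.0005 -0.0311  0.0316  0.0009 -0.01    0.0071]
[0.5009 0.3685 0.0453]
```

{"op": "step_arm", "data": {
  "series": [
    {"dx": 0.0, "dy": -0.25, "dz": 0.0, "wx": 0.0, "wy": 0.0, "wz": 0.0, "jaw": 3.0},
    {"dx": 0.0, "dy": 0.0, "dz": 0.0, "wx": 0.0, "wy": 0.0, "wz": 0.0, "jaw": 0.5},
    {"dx": 0.0, "dy": 0.0, "dz": 0.0, "wx": 0.0, "wy": 0.0, "wz": 0.0, "jaw": 0.5},
    {"dx": 0.0, "dy": 0.0, "dz": 0.0, "wx": 0.0, "wy": 0.0, "wz": 0.0, "jaw": 0.5},
    {"dx": 0.0, "dy": 0.0, "dz": 0.0, "wx": 0.0, "wy": 0.0, "wz": 0.0, "jaw": 0.5}
  ]
}}

```text
clock: 4.95
tcp_pos: [0.5029, 0.3697, 0.0466]
orientation: [-3.14, -0.174, -0.244]
wrist_force: [-2.0, -0.0, 5.8]
opening: 0.015
```

Run:
```python
from pl import *
g0=np.array([.4977,.3693,.064]); gm=np.array([.558,.267,.064])
go([('lift',*T(g0+[0,0,.035],-.24,0,10,0),3),('over',*T(gm+[0,0,.035],1.4,0,10,0),20),('put',*T(gm+[0,0,.003],1.4,0,10,0),4)])
```

```text
clock 4.95 tcp [0.5029 0.3697 0.0466] [-3.1402 -0.1736 -0.244 ] q [ 1.0377  0.3993 -0.5316  0.293  -0.6089  0.051 ] F [-1.9714 -0.0191  5.8324] op 0.015041409909448153
-- lift ok speed 0.14 margin 0.50
{"dx":0.14,"dy":0.05,"dz":-1.12,"wx":-0.000,"wy":0.000,"wz":-0.001}
{"dx":0.14,"dy":0.06,"dz":-1.11,"wx":-0.000,"wy":0.001,"wz":-0.002}
{"dx":0.14,"dy":0.05,"dz":-1.12,"wx":-0.001,"wy":-0.000,"wz":-0.001}
n 3 end err mm [ 0.0397 -0.0171  0.014 ]
-- over ok speed 0.69 margin 0.49
{"dx":0.39,"dy":0.41,"dz":0.07,"wx":0.014,"wy":0.000,"wz":-0.081}
{"dx":0.36,"dy":0.44,"dz":0.06,"wx":0.015,"wy":0.000,"wz":-0.080}
{"dx":0.32,"dy":0.47,"dz":0.06,"wx":0.014,"wy":0.000,"wz":-0.081}
{"dx":0.28,"dy":0.49,"dz":0.05,"wx":0.014,"wy":-0.000,"wz":-0.081}
{"dx":0.24,"dy":0.51,"dz":0.04,"wx":0.014,"wy":0.000,"wz":-0.081}
{"dx":0.20,"dy":0.54,"dz":0.04,"wx":0.015,"wy":0.000,"wz":-0.080}
{"dx":0.15,"dy":0.54,"dz":0.02,"wx":0.014,"wy":0.000,"wz":-0.081}
{"dx":0.11,"dy":0.56,"dz":0.02,"wx":0.014,"wy":-0.000,"wz":-0.081}
{"dx":0.06,"dy":0.57,"dz":0.01,"wx":0.014,"wy":0.000,"wz":-0.081}
{"dx":0.02,"dy":0.57,"
[... 407 characters left out ...]
dz":-0.04,"wx":0.014,"wy":0.000,"wz":-0.081}
{"dx":-0.29,"dy":0.49,"dz":-0.05,"wx":0.014,"wy":0.000,"wz":-0.081}
{"dx":-0.32,"dy":0.46,"dz":-0.06,"wx":0.015,"wy":0.000,"wz":-0.080}
{"dx":-0.37,"dy":0.44,"dz":-0.06,"wx":0.014,"wy":0.000,"wz":-0.081}
{"dx":-0.39,"dy":0.40,"dz":-0.07,"wx":0.014,"wy":0.000,"wz":-0.081}
n 20 end err mm [ 0.0321  0.047  -0.0179]
-- put ok speed 0.09 margin 0.62
{"dx":-0.14,"dy":-0.00,"dz":0.79,"wx":0.000,"wy":0.000,"wz":0.000}
{"dx":-0.14,"dy":-0.00,"dz":0.78,"wx":0.000,"wy":0.000,"wz":0.000}
{"dx":-0.14,"dy":-0.00,"dz":0.79,"wx":0.000,"wy":0.000,"wz":0.000}
{"dx":-0.14,"dy":-0.00,"dz":0.79,"wx":0.000,"wy":0.000,"wz":0.000}
n 4 end err mm [ 0.026   0.0015 -0.0118]
```

{"op": "step_arm", "data": {
  "series": [
    {"dx": 0.14, "dy": 0.0, "dz": -1.1, "wx": 0.0, "wy": 0.0, "wz": 0.0, "jaw": 0.5},
    {"dx": 0.14, "dy": 0.05, "dz": -1.1, "wx": 0.0, "wy": 0.0, "wz": 0.0, "jaw": 0.5},
    {"dx": 0.14, "dy": 0.05, "dz": -1.2, "wx": 0.0, "wy": 0.0, "wz": 0.0, "jaw": 0.5},
    {"dx": 0.39, "dy": 0.41, "dz": 0.07, "wx": 0.014, "wy": 0.0, "wz": -0.081, "jaw": 0.5},
    {"dx": 0.36, "dy": 0.44, "dz": 0.06, "wx": 0.015, "wy": 0.0, "wz": -0.08, "jaw": 0.5},
    {"dx": 0.32, "dy": 0.47, "dz": 0.06, "wx": 0.014, "wy": 0.0, "wz": -0.081, "jaw": 0.5},
    {"dx": 0.28, "dy": 0.49, "dz": 0.05, "wx": 0.014, "wy": 0.0, "wz": -0.081, "jaw": 0.5},
    {"dx": 0.24, "dy": 0.51, "dz": 0.04, "wx": 0.014, "wy": 0.0, "wz": -0.081, "jaw": 0.5}
  ]
}}

```text
clock: 5.62
tcp_pos: [0.5145, 0.3431, 0.0792]
orientation: [3.141, -0.172, 0.17]
wrist_force: [-0.1, 0.4, -1.7]
opening: 0.015
```

{"op": "step_arm", "data": {
  "series": [
    {"dx": 0.2, "dy": 0.54, "dz": 0.04, "wx": 0.015, "wy": 0.0, "wz": -0.08, "jaw": 0.5},
    {"dx": 0.15, "dy": 0.54, "dz": 0.02, "wx": 0.014, "wy": 0.0, "wz": -0.081, "jaw": 0.5},
    {"dx": 0.11, "dy": 0.56, "dz": 0.02, "wx": 0.014, "wy": 0.0, "wz": -0.081, "jaw": 0.5},
    {"dx": 0.06, "dy": 0.57, "dz": 0.01, "wx": 0.014, "wy": 0.0, "wz": -0.081, "jaw": 0.5},
    {"dx": 0.02, "dy": 0.57, "dz": 0.01, "wx": 0.015, "wy": 0.0, "wz": -0.08, "jaw": 0.5},
    {"dx": -0.03, "dy": 0.57, "dz": -0.01, "wx": 0.014, "wy": 0.0, "wz": -0.081, "jaw": 0.5},
    {"dx": -0.07, "dy": 0.56, "dz": -0.01, "wx": 0.014, "wy": 0.0, "wz": -0.081, "jaw": 0.5},
    {"dx": -0.12, "dy": 0.56, "dz": -0.02, "wx": 0.014, "wy": 0.0, "wz": -0.081, "jaw": 0.5}
  ]
}}

```text
clock: 6.28
tcp_pos: [0.5373, 0.3037, 0.0791]
orientation: [-3.14, -0.173, 0.826]
wrist_force: [0.5, 0.2, -1.7]
opening: 0.0153
```

{"op": "step_arm", "data": {
  "series": [
    {"dx": -0.16, "dy": 0.54, "dz": -0.03, "wx": 0.015, "wy": 0.0, "wz": -0.08, "jaw": 0.5},
    {"dx": -0.21, "dy": 0.53, "dz": -0.04, "wx": 0.014, "wy": 0.0, "wz": -0.081, "jaw": 0.5},
    {"dx": -0.25, "dy": 0.51, "dz": -0.04, "wx": 0.014, "wy": 0.0, "wz": -0.081, "jaw": 0.5},
    {"dx": -0.29, "dy": 0.49, "dz": -0.05, "wx": 0.014, "wy": 0.0, "wz": -0.081, "jaw": 0.5},
    {"dx": -0.32, "dy": 0.46, "dz": -0.06, "wx": 0.015, "wy": 0.0, "wz": -0.08, "jaw": 0.5},
    {"dx": -0.37, "dy": 0.44, "dz": -0.06, "wx": 0.014, "wy": 0.0, "wz": -0.081, "jaw": 0.5},
    {"dx": -0.39, "dy": 0.4, "dz": -0.07, "wx": 0.014, "wy": 0.0, "wz": -0.081, "jaw": 0.5},
    {"dx": 0.0, "dy": 0.0, "dz": 0.0, "wx": 0.0, "wy": 0.0, "wz": 0.0, "jaw": 0.5}
  ]
}}

```text
clock: 6.95
tcp_pos: [0.5582, 0.269, 0.0791]
orientation: [-3.139, -0.174, 1.398]
wrist_force: [0.8, 0.0, -1.3]
opening: 0.0151
```

Run:
```python
from pl import *
gm=np.array([.558,.267,.064])
p=get_image('scene'); save(p,'s2.png')
cv2.imwrite('pics/s2c.png',cv2.resize(p['image'][100:260,330:490,::-1],None,fx=3.7,fy=3.7,interpolation=2))
go([('put',*T(gm+[0,0,.003],1.4,0,10,0),4)])
s=r.sense();print(s['dq'])
```

```text
clock 7.0 tcp [0.558  0.2693 0.079 ] [-3.139  -0.1741  1.3928] q [ 0.6886  0.3599 -0.3177 -0.165  -0.7684  2.3869] F [-0.1698 -0.5254 -1.7818] op 0.015070068034383748
-- put ok speed 0.09 margin 0.62
{"dx":-0.11,"dy":0.01,"dz":0.76,"wx":-0.000,"wy":0.000,"wz":-0.002}
{"dx":-0.11,"dy":0.01,"dz":0.76,"wx":-0.001,"wy":0.000,"wz":-0.002}
{"dx":-0.10,"dy":0.02,"dz":0.76,"wx":0.000,"wy":0.000,"wz":-0.001}
{"dx":-0.11,"dy":0.01,"dz":0.76,"wx":-0.000,"wy":0.000,"wz":-0.002}
n 4 end err mm [0.0347 0.0036 0.0428]
[ 0.0178 -0.0058 -0.0179  0.008   0.0158 -0.0744]
```

{"op": "step_arm", "data": {
  "series": [
    {"dx": -0.13, "dy": 0.0, "dz": 0.8, "wx": 0.0, "wy": 0.0, "wz": 0.0, "jaw": 0.5},
    {"dx": -0.13, "dy": 0.0, "dz": 0.8, "wx": 0.0, "wy": 0.0, "wz": 0.0, "jaw": 0.5},
    {"dx": -0.13, "dy": 0.0, "dz": 0.8, "wx": 0.0, "wy": 0.0, "wz": 0.0, "jaw": 0.5},
    {"dx": -0.13, "dy": 0.0, "dz": 0.7, "wx": 0.0, "wy": 0.0, "wz": 0.0, "jaw": 0.5},
    {"dx": 0.0, "dy": 0.0, "dz": 0.0, "wx": 0.0, "wy": 0.0, "wz": 0.0, "jaw": 0.5},
    {"dx": 0.0, "dy": 0.0, "dz": 0.0, "wx": 0.0, "wy": 0.0, "wz": 0.0, "jaw": 0.5}
  ]
}}

```text
clock: 7.5
tcp_pos: [0.5572, 0.2701, 0.0467]
orientation: [-3.139, -0.173, 1.395]
wrist_force: [-0.1, -0.2, -1.5]
opening: 0.0153
```

{"op": "step_arm", "data": {
  "series": [
    {"dx": -0.02, "dy": 0.0, "dz": 0.15, "wx": 0.0, "wy": 0.0, "wz": 0.0, "jaw": 0.5},
    {"dx": 0.0, "dy": 0.0, "dz": 0.0, "wx": 0.0, "wy": 0.0, "wz": 0.0, "jaw": 0.5}
  ]
}}

```text
clock: 7.67
tcp_pos: [0.5576, 0.2703, 0.0461]
orientation: [-3.139, -0.174, 1.396]
wrist_force: [-0.3, -0.3, 1.4]
opening: 0.0147
```

{"op": "step_arm", "data": {
  "series": [
    {"dx": 0.0, "dy": 0.0, "dz": 0.0, "wx": 0.0, "wy": 0.0, "wz": 0.0, "jaw": 5.0},
    {"dx": 0.0, "dy": 0.0, "dz": 0.0, "wx": 0.0, "wy": 0.0, "wz": 0.0, "jaw": 5.0},
    {"dx": 0.0, "dy": 0.0, "dz": 0.0, "wx": 0.0, "wy": 0.0, "wz": 0.0, "jaw": 5.0},
    {"dx": 0.35, "dy": 0.0, "dz": -2.0, "wx": 0.0, "wy": 0.0, "wz": 0.0, "jaw": 5.0},
    {"dx": 0.5, "dy": 0.0, "dz": -3.0, "wx": 0.0, "wy": 0.0, "wz": 0.0, "jaw": 5.0},
    {"dx": 0.5, "dy": 0.0, "dz": -3.0, "wx": 0.0, "wy": 0.0, "wz": 0.0, "jaw": 5.0},
    {"dx": 0.5, "dy": 0.0, "dz": -3.0, "wx": 0.0, "wy": 0.0, "wz": 0.0, "jaw": 5.0},
    {"dx": 0.35, "dy": 0.0, "dz": -2.0, "wx": 0.0, "wy": 0.0, "wz": 0.0, "jaw": 5.0}
  ]
}}

```text
clock: 8.33
tcp_pos: [0.5587, 0.2697, 0.1814]
orientation: [3.141, -0.176, 1.396]
wrist_force: [0.1, 1.6, -0.3]
opening: 0.0499
```

Run:
```python
from pl import *
p=get_image('scene'); save(p,'s3.png')
cv2.imwrite('pics/s3c.png',cv2.resize(p['image'][100:260,330:490,::-1],None,fx=3.7,fy=3.7,interpolation=2))
gm=np.array([.558,.267,.064])
# direct approach : from here to pre2 through twist decreasing
P,Rt=T(gm,1.4,0,48,1)
go([('twA',*T(gm+[0,0,.15],0.,0,10,0)),('twB',*T(gm+[0,0,.15],1.7,0,20,1)),('pre2',P-.08*Rt[:,2],Rt)],w=.12,v=4)
```

```text
clock 8.3833 tcp [0.5604 0.2705 0.1853] [ 3.1366 -0.1794  1.3973] q [ 0.6901  0.2498 -0.2104 -0.1359 -0.9747  2.3463] F [1.9822 0.3398 4.3567] op 0.049629769575104996
-- twA ok speed 0.80 margin 0.65
{"dx":-0.01,"dy":0.01,"dz":-0.09,"wx":-0.020,"wy":-0.001,"wz":0.115}
{"dx":-0.01,"dy":0.02,"dz":-0.08,"wx":-0.020,"wy":-0.000,"wz":0.114}
{"dx":-0.01,"dy":0.02,"dz":-0.09,"wx":-0.020,"wy":-0.001,"wz":0.115}
{"dx":-0.01,"dy":0.02,"dz":-0.09,"wx":-0.021,"wy":-0.000,"wz":0.114}
{"dx":-0.00,"dy":0.02,"dz":-0.08,"wx":-0.020,"wy":-0.001,"wz":0.115}
{"dx":-0.00,"dy":0.03,"dz":-0.09,"wx":-0.020,"wy":-0.001,"wz":0.115}
{"dx":-0.00,"dy":0.03,"dz":-0.08,"wx":-0.020,"wy":-0.000,"wz":0.114}
{"dx":0.00,"dy":0.02,"dz":-0.09,"wx":-0.020,"wy":-0.001,"wz":0.115}
{"dx":0.01,"dy":0.03,"dz":-0.08,"wx":-0.020,"wy":-0.001,"wz":0.115}
{"dx":0.01,"dy":0.03,"dz":-0.08,"wx":-0.020,"wy":-0.000,"wz":0.114}
{"dx":0.02,"dy":0.03,"dz":-0.08,"wx":-0.021,"wy":-0.001,"wz":0.115}
{"dx":0.02,"dy":0.03,"dz":-0.09,"wx":-0.020,"wy":-0.000,"wz":0.114}
n 12 end err mm [0.0017 0.0205 0.0432]
-- twB ok speed 0.42 margin 0.69
{"dx"
[... 630 characters left out ...]
":-0.00,"dz":0.00,"wx":0.009,"wy":-0.033,"wz":0.112}
{"dx":-0.05,"dy":0.00,"dz":0.01,"wx":0.010,"wy":-0.033,"wz":0.111}
{"dx":-0.06,"dy":0.02,"dz":0.01,"wx":0.010,"wy":-0.033,"wz":0.112}
{"dx":-0.06,"dy":0.02,"dz":0.01,"wx":0.010,"wy":-0.033,"wz":0.112}
n 13 end err mm [-0.0512  0.0168  0.0218]
-- pre2 ok speed 0.83 margin 0.76
{"dx":1.56,"dy":0.27,"dz":1.38,"wx":0.034,"wy":-0.097,"wz":0.050}
{"dx":1.70,"dy":0.23,"dz":1.21,"wx":0.034,"wy":-0.097,"wz":0.050}
{"dx":1.82,"dy":0.18,"dz":1.03,"wx":0.033,"wy":-0.097,"wz":0.051}
{"dx":1.91,"dy":0.11,"dz":0.84,"wx":0.034,"wy":-0.097,"wz":0.050}
{"dx":2.00,"dy":0.04,"dz":0.66,"wx":0.034,"wy":-0.097,"wz":0.050}
n 5 end err mm [ 0.033  -0.0103 -0.0359]
```

{"op": "step_arm", "data": {
  "series": [
    {"dx": 0.0, "dy": 0.0, "dz": 0.0, "wx": 0.0, "wy": 0.0, "wz": 0.12, "jaw": 5.0},
    {"dx": 0.0, "dy": 0.0, "dz": 0.0, "wx": 0.0, "wy": 0.0, "wz": 0.12, "jaw": 5.0},
    {"dx": 0.0, "dy": 0.0, "dz": 0.0, "wx": 0.0, "wy": 0.0, "wz": 0.12, "jaw": 5.0},
    {"dx": 0.0, "dy": 0.0, "dz": 0.0, "wx": 0.0, "wy": 0.0, "wz": 0.12, "jaw": 5.0},
    {"dx": 0.0, "dy": 0.0, "dz": 0.0, "wx": 0.0, "wy": 0.0, "wz": 0.12, "jaw": 5.0},
    {"dx": 0.0, "dy": 0.0, "dz": 0.0, "wx": 0.0, "wy": 0.0, "wz": 0.12, "jaw": 5.0},
    {"dx": 0.0, "dy": 0.0, "dz": 0.0, "wx": 0.0, "wy": 0.0, "wz": 0.12, "jaw": 5.0},
    {"dx": 0.0, "dy": 0.0, "dz": 0.0, "wx": 0.0, "wy": 0.0, "wz": 0.12, "jaw": 5.0}
  ]
}}

```text
clock: 9.05
tcp_pos: [0.5578, 0.2693, 0.1777]
orientation: [-2.997, -0.097, 0.422]
wrist_force: [-1.0, -0.8, 0.7]
opening: 0.0501
```

{"op": "step_arm", "data": {
  "series": [
    {"dx": 0.0, "dy": 0.0, "dz": 0.0, "wx": 0.0, "wy": 0.0, "wz": 0.12, "jaw": 5.0},
    {"dx": 0.0, "dy": 0.0, "dz": 0.0, "wx": 0.0, "wy": 0.0, "wz": 0.12, "jaw": 5.0},
    {"dx": 0.0, "dy": 0.0, "dz": 0.0, "wx": 0.0, "wy": 0.0, "wz": 0.12, "jaw": 5.0},
    {"dx": 0.0, "dy": 0.0, "dz": 0.0, "wx": 0.0, "wy": 0.0, "wz": 0.12, "jaw": 5.0},
    {"dx": 0.0, "dy": 0.0, "dz": 0.0, "wx": 0.0, "wy": 0.0, "wz": 0.12, "jaw": 5.0},
    {"dx": 0.0, "dy": 0.0, "dz": 0.0, "wx": 0.0, "wy": 0.0, "wz": 0.12, "jaw": 5.0},
    {"dx": 0.0, "dy": 0.0, "dz": 0.0, "wx": 0.0, "wy": 0.0, "wz": 0.12, "jaw": 5.0},
    {"dx": 0.0, "dy": 0.0, "dz": 0.0, "wx": 0.0, "wy": 0.0, "wz": 0.12, "jaw": 5.0}
  ]
}}

```text
clock: 9.72
tcp_pos: [0.5577, 0.2693, 0.1776]
orientation: [-2.979, 0.062, -0.525]
wrist_force: [-0.5, 0.5, 0.6]
opening: 0.0502
```

{"op": "step_arm", "data": {
  "series": [
    {"dx": 0.0, "dy": 0.0, "dz": 0.0, "wx": 0.0, "wy": 0.0, "wz": 0.12, "jaw": 5.0},
    {"dx": 0.0, "dy": 0.0, "dz": 0.0, "wx": 0.0, "wy": 0.0, "wz": 0.12, "jaw": 5.0},
    {"dx": 0.0, "dy": 0.0, "dz": 0.0, "wx": 0.0, "wy": 0.0, "wz": 0.12, "jaw": 5.0},
    {"dx": 0.0, "dy": 0.0, "dz": 0.0, "wx": 0.0, "wy": 0.0, "wz": 0.12, "jaw": 5.0},
    {"dx": 0.0, "dy": 0.0, "dz": 0.0, "wx": 0.0, "wy": 0.0, "wz": 0.12, "jaw": 5.0},
    {"dx": 0.0, "dy": 0.0, "dz": 0.0, "wx": 0.0, "wy": 0.0, "wz": 0.12, "jaw": 5.0},
    {"dx": 0.0, "dy": 0.0, "dz": 0.0, "wx": 0.0, "wy": 0.0, "wz": 0.12, "jaw": 5.0},
    {"dx": 0.0, "dy": 0.0, "dz": 0.0, "wx": 0.0, "wy": 0.0, "wz": 0.12, "jaw": 5.0}
  ]
}}

```text
clock: 10.38
tcp_pos: [0.5577, 0.2693, 0.1777]
orientation: [-3.099, 0.169, -1.487]
wrist_force: [0.2, -0.0, -0.3]
opening: 0.0502
```

Run:
```python
from pl import *
import pickle
gm=np.array([.558,.267,.064])
P,Rt=T(gm,1.4,0,48,1)
go([('pre2',P-.10*Rt[:,2],Rt)],w=.10,v=4)
p=get_image('scene'); pickle.dump(p,open('s4.pkl','wb')); save(p,'s4.png')
W=cloud(p); img=p['image'].astype(int); x,y,z=W[...,0],W[...,1],W[...,2]
h=(x>.5)&(x<.61)&(y>.2)&(y<.33)&(z>.064)&(z<.085)&(img.sum(-1)<130)
q=W[h]; c,s,a=cv2.minAreaRect(q[:,:2].astype(np.float32)); print('handle',c,s,a,len(q),np.median(q[:,2]))
cv2.imwrite('pics/s4c.png',cv2.resize(p['image'][100:260,330:490,::-1],None,fx=3.7,fy=3.7,interpolation=2))
```

```text
clock 10.3833 tcp [0.5577 0.2693 0.1777] [-3.0994  0.1689 -1.487 ] q [ 0.6901  0.2565 -0.218  -0.1387 -0.9692 -0.5386] F [ 0.1693 -0.039  -0.2547] op 0.05016738010257007
-- pre2 ok speed 0.68 margin 0.77
{"dx":0.87,"dy":0.21,"dz":0.60,"wx":0.011,"wy":-0.082,"wz":0.030}
{"dx":0.92,"dy":0.20,"dz":0.52,"wx":0.010,"wy":-0.083,"wz":0.030}
{"dx":0.97,"dy":0.17,"dz":0.44,"wx":0.011,"wy":-0.082,"wz":0.030}
{"dx":1.01,"dy":0.14,"dz":0.36,"wx":0.010,"wy":-0.083,"wz":0.031}
{"dx":1.04,"dy":0.12,"dz":0.27,"wx":0.011,"wy":-0.082,"wz":0.030}
{"dx":1.05,"dy":0.08,"dz":0.18,"wx":0.011,"wy":-0.083,"wz":0.030}
{"dx":1.08,"dy":0.06,"dz":0.10,"wx":0.010,"wy":-0.082,"wz":0.030}
{"dx":1.07,"dy":0.03,"dz":0.00,"wx":0.011,"wy":-0.083,"wz":0.030}
n 8 end err mm [-0.047  -0.007   0.0512]
handle (0.5591082572937012, 0.2657317817211151) (0.08819270133972168, 0.020520787686109543) 79.85260009765625 215 0.07175388477002087
```

Run:
```python
from pl import *
gm=np.array([.5585,.2665,.063])
P,Rt=T(gm,1.395,0,50,1)
go([('pre2',P-.10*Rt[:,2],Rt,8),('grasp2',P,Rt,4)])
```

```text
clock 10.4333 tcp [0.5577 0.2693 0.1777] [-3.101   0.1693 -1.4959] q [ 0.6901  0.2565 -0.218  -0.1387 -0.9693 -0.5474] F [ 0.1664  0.8955 -0.1636] op 0.04982206136071466
-- pre2 ok speed 0.73 margin 0.76
{"dx":0.91,"dy":0.21,"dz":0.63,"wx":0.011,"wy":-0.087,"wz":0.030}
{"dx":0.96,"dy":0.19,"dz":0.55,"wx":0.011,"wy":-0.087,"wz":0.029}
{"dx":1.02,"dy":0.17,"dz":0.46,"wx":0.011,"wy":-0.087,"wz":0.030}
{"dx":1.05,"dy":0.14,"dz":0.36,"wx":0.011,"wy":-0.086,"wz":0.029}
{"dx":1.08,"dy":0.11,"dz":0.28,"wx":0.011,"wy":-0.087,"wz":0.029}
{"dx":1.11,"dy":0.08,"dz":0.17,"wx":0.011,"wy":-0.087,"wz":0.030}
{"dx":1.12,"dy":0.05,"dz":0.08,"wx":0.011,"wy":-0.087,"wz":0.029}
{"dx":1.13,"dy":0.02,"dz":-0.02,"wx":0.012,"wy":-0.087,"wz":0.030}
n 8 end err mm [ 0.0052 -0.0461  0.0195]
-- grasp2 ok speed 0.22 margin 0.76
{"dx":0.00,"dy":0.00,"dz":2.50,"wx":-0.000,"wy":0.000,"wz":-0.000}
{"dx":0.00,"dy":0.00,"dz":2.50,"wx":-0.000,"wy":0.000,"wz":-0.000}
{"dx":0.00,"dy":0.00,"dz":2.50,"wx":-0.000,"wy":0.000,"wz":-0.000}
{"dx":0.00,"dy":0.01,"dz":2.50,"wx":-0.000,"wy":0.000,"wz":-0.000}
n 4 end err mm [-0.0482 -0.023   0.0354]
```

{"op": "step_arm", "data": {
  "series": [
    {"dx": 0.91, "dy": 0.21, "dz": 0.63, "wx": 0.011, "wy": -0.087, "wz": 0.03, "jaw": 4.5},
    {"dx": 0.96, "dy": 0.19, "dz": 0.55, "wx": 0.011, "wy": -0.087, "wz": 0.029, "jaw": 4.5},
    {"dx": 1.02, "dy": 0.17, "dz": 0.46, "wx": 0.011, "wy": -0.087, "wz": 0.03, "jaw": 4.5},
    {"dx": 1.05, "dy": 0.14, "dz": 0.36, "wx": 0.011, "wy": -0.086, "wz": 0.029, "jaw": 4.5},
    {"dx": 1.08, "dy": 0.11, "dz": 0.28, "wx": 0.011, "wy": -0.087, "wz": 0.029, "jaw": 4.5},
    {"dx": 1.11, "dy": 0.08, "dz": 0.17, "wx": 0.011, "wy": -0.087, "wz": 0.03, "jaw": 4.5},
    {"dx": 1.12, "dy": 0.05, "dz": 0.08, "wx": 0.011, "wy": -0.087, "wz": 0.029, "jaw": 4.5},
    {"dx": 1.13, "dy": 0.02, "dz": -0.02, "wx": 0.012, "wy": -0.087, "wz": 0.03, "jaw": 4.5}
  ]
}}

```text
clock: 11.1
tcp_pos: [0.5503, 0.2049, 0.1165]
orientation: [-3.127, 0.878, -1.722]
wrist_force: [0.0, -1.2, -0.6]
opening: 0.0447
```

{"op": "step_arm", "data": {
  "series": [
    {"dx": 0.0, "dy": 0.0, "dz": 0.0, "wx": 0.0, "wy": 0.0, "wz": 0.0, "jaw": 4.5},
    {"dx": 0.0, "dy": 0.0, "dz": 0.0, "wx": 0.0, "wy": 0.0, "wz": 0.0, "jaw": 4.5}
  ]
}}

```text
clock: 11.27
tcp_pos: [0.549, 0.2024, 0.1133]
orientation: [-3.14, 0.872, -1.735]
wrist_force: [1.1, 0.1, 0.2]
opening: 0.0453
```

Run:
```python
from pl import *
gm=np.array([.5585,.2665,.063])
P,Rt=T(gm,1.395,0,50,1)
go([('grasp2',P,Rt,4)])
p=get_image('scene'); save(p,'s5.png')
cv2.imwrite('pics/s5c.png',cv2.resize(p['image'][100:260,330:490,::-1],None,fx=3.7,fy=3.7,interpolation=2))
```

```text
clock 11.2667 tcp [0.549  0.2024 0.1133] [-3.1404  0.8716 -1.7352] q [ 0.0334  0.3734 -0.25   -1.0462 -1.0487  0.4083] F [1.1403 0.0548 0.2287] op 0.045315214752646736
-- grasp2 ok speed 0.22 margin 0.76
{"dx":-0.08,"dy":0.03,"dz":2.52,"wx":0.002,"wy":-0.000,"wz":0.002}
{"dx":-0.08,"dy":0.03,"dz":2.53,"wx":0.002,"wy":-0.001,"wz":0.002}
{"dx":-0.08,"dy":0.04,"dz":2.52,"wx":0.002,"wy":0.000,"wz":0.002}
{"dx":-0.08,"dy":0.04,"dz":2.52,"wx":0.002,"wy":-0.000,"wz":0.001}
n 4 end err mm [ 0.016  -0.0033  0.033 ]
```

Run:
```python
from pl import *
import pickle
p=pickle.load(open('s4.pkl','rb')); W=cloud(p).reshape(-1,3)
P=np.array([.5577,.2693,.1777]); Rt=R.from_euler('xyz',[-3.101,.1693,-1.4959]).as_matrix()
L=(W-P)@Rt  # tool coords
s=-L[:,2]; rad=np.hypot(L[:,0],L[:,1])
for a in np.arange(0,.5,.02):
    m=(s>=a)&(s<a+.02)&(rad<.13)
    if m.sum()>3: print('%.2f'%a,m.sum(),'rad 98%% %.3f'%np.percentile(rad[m],98),'x',np.percentile(L[m,0],[2,98]),'y',np.percentile(L[m,1],[2,98]))
```

```text
0.00 66 rad 98% 0.039 x [-0.01    0.0107] y [-0.0388  0.0321]
0.02 91 rad 98% 0.040 x [-0.0099  0.0114] y [-0.0394  0.0392]
0.04 167 rad 98% 0.059 x [-0.0106  0.0125] y [-0.0573  0.0546]
0.06 223 rad 98% 0.063 x [-0.0132  0.0163] y [-0.062   0.0592]
0.08 208 rad 98% 0.067 x [-0.009   0.0182] y [-0.0668  0.0613]
0.10 270 rad 98% 0.068 x [-0.0116  0.0187] y [-0.0676  0.0631]
0.12 131 rad 98% 0.040 x [-0.0154  0.0363] y [-0.0394  0.0095]
0.14 242 rad 98% 0.040 x [-0.0178  0.0371] y [-0.0387  0.017 ]
0.16 234 rad 98% 0.040 x [-0.0159  0.0375] y [-0.0391  0.0129]
0.18 186 rad 98% 0.048 x [-0.0186  0.0459] y [-0.0467  0.0197]
0.20 363 rad 98% 0.047 x [-0.0196  0.0458] y [-0.046   0.0192]
0.22 369 rad 98% 0.047 x [-0.0213  0.0449] y [-0.0465  0.0185]
0.24 384 rad 98% 0.048 x [-0.0217  0.0448] y [-0.0467  0.0183]
0.26 423 rad 98% 0.048 x [-0.0195  0.0456] y [-0.0466  0.0191]
0.28 438 rad 98% 0.048 x [-0.0193  0.0447] y [-0.0471  0.0185]
0.30 347 rad 98% 0.052 x [-0.0195  0.0474] y [-0.0499  0.0166]
0.32 644 rad 98% 0.053 x [-0.0288  0.0498] y [-0.0512  0.0262]
0.34 541 rad 98% 0.050 x [-0.0215  0.0481] y [-0.0492  0.018 ]
0.36 667 rad 98% 0.092 x [-0.0916  0.0483] y [-0.0497  0.0184]
0.38 721 rad 98% 0.081 x [-0.0805  0.048 ] y [-0.0496  0.0199]
0.40 683 rad 98% 0.050 x [-0.021   0.0479] y [-0.0492  0.0188]
0.42 1203 rad 98% 0.050 x [-0.0186  0.047 ] y [-0.049   0.0214]
```

```bash
cat > clr.py <<'E'
from pl import *
import pickle
pts=[]
for n in ['scene0.pkl','top0.pkl']:
    W=cloud(pickle.load(open(n,'rb'))).reshape(-1,3)
    m=(W[:,0]>.5)&(W[:,0]<.72)&(abs(W[:,1]+.012)<.16)&(W[:,2]>.03); pts.append(W[m])
pts=np.concatenate(pts)
def clearance(P,Rt,fing=.06):
    L=(pts-P)@Rt; s=-L[:,2]
    rad=np.hypot(L[:,0],L[:,1])
    d=np.full(len(s),9.)
    m=(s>.12); d[m]=rad[m]-.05
    m=(s<=.12)&(s>-.01)   # fingers box
    d[m]=np.maximum(np.abs(L[m,0])-.02,np.abs(L[m,1])-(fing+.008))
    i=d.argmin(); return d[i],pts[i],s[i]
E
python3 - <<'E'
from clr import *
for lean in (46,48,50):
  for off in (0,.012,.018):
    for back in (.1,.05,0):
      P,Rt=T(np.array([.5585,.2665,.063])+off*np.array([np.cos(1.395),np.sin(1.395),0]),1.395,0,lean,1)
      print(lean,off,back,*[np.round(v,3) for v in clearance(P-back*Rt[:,2],Rt)])
for off in (0,.012):
  for x in (.50,.55,.593):
    P,Rt=T([x+off,-.013,.066],.03,0,50,1); print('bin',off,x,*[np.round(v,3) for v in clearance(P,Rt,.04)])
E
```

```text
46 0 0.1 0.003 [0.576 0.074 0.221] 0.163
46 0 0.05 0.003 [0.576 0.074 0.221] 0.213
46 0 0 0.003 [0.576 0.074 0.221] 0.263
46 0.012 0.1 0.006 [0.576 0.074 0.221] 0.171
46 0.012 0.05 0.006 [0.576 0.074 0.221] 0.221
46 0.012 0 0.006 [0.576 0.074 0.221] 0.271
46 0.018 0.1 0.007 [0.585 0.093 0.224] 0.163
46 0.018 0.05 0.007 [0.585 0.093 0.224] 0.213
46 0.018 0 0.007 [0.585 0.093 0.224] 0.263
48 0 0.1 0.001 [0.575 0.075 0.216] 0.16
48 0 0.05 0.001 [0.575 0.075 0.216] 0.21
48 0 0 0.001 [0.575 0.075 0.216] 0.26
48 0.012 0.1 0.003 [0.576 0.074 0.221] 0.172
48 0.012 0.05 0.003 [0.576 0.074 0.221] 0.222
48 0.012 0 0.003 [0.576 0.074 0.221] 0.272
48 0.018 0.1 0.004 [0.576 0.074 0.221] 0.176
48 0.018 0.05 0.004 [0.576 0.074 0.221] 0.226
48 0.018 0 0.004 [0.576 0.074 0.221] 0.276
50 0 0.1 -0.0 [0.575 0.075 0.216] 0.16
50 0 0.05 -0.0 [0.575 0.075 0.216] 0.21
50 0 0 -0.0 [0.575 0.075 0.216] 0.26
50 0.012 0.1 0.001 [0.575 0.075 0.216] 0.169
50 0.012 0.05 0.001 [0.575 0.075 0.216] 0.219
50 0.012 0 0.001 [0.575 0.075 0.216] 0.269
50 0.018 0.1 0.002 [0.576 0.074 0.221] 0.177
50 0.018 0.05 0.002 [0.576 0.074 0.221] 0.227
50 0.018 0 0.002 [0.576 0.074 0.221] 0.277
bin 0 0.5 0.023 [0.53  0.059 0.063] -0.008
bin 0 0.55 0.023 [0.538 0.058 0.037] 0.008
bin 0 0.593 0.024 [0.586 0.059 0.066] 0.023
bin 0.012 0.5 0.023 [0.53  0.059 0.063] 0.001
bin 0.012 0.55 0.023 [0.586 0.059 0.066] -0.001
bin 0.012 0.593 0.024 [0.586 0.059 0.066] 0.032
```

```bash
cat > scan.py <<'E'
from clr import *
mc=np.array([.542,.351]); my=-.12
ex=np.array([np.cos(my),np.sin(my)]); ey=np.array([-ex[1],ex[0]])
res=[]
for yaw in np.arange(.9,2.3,.15):
  for u in (-.07,-.04,-.01,.03,.06):
    for v in (-.01,.01,.02):
      rel=yaw-my; hx=.04*abs(np.cos(rel))+.05*abs(np.sin(rel)); hy=.04*abs(np.sin(rel))+.05*abs(np.cos(rel))
      if abs(u)+hx>.122 or abs(v)+hy>.067: continue
      pc=mc+u*ex+v*ey; d=np.array([np.cos(yaw),np.sin(yaw)]); g=np.r_[pc-.081*d,.063]
      P,Rt=T(g,yaw,0,50,1); c=clearance(P,Rt)[0]
      P2=P-.09*Rt[:,2]; c=min(c,clearance(P2,Rt)[0])
      if c<.02: continue
      a=ok(P,Rt,.1); b=ok(P2,Rt,.1)
      if not a or not b: continue
      m=min(max(x[0] for x in a),max(x[0] for x in b)); res.append((min(m,.5)+c*5,m,c,yaw,u,v,g,a[0][1]))
res.sort(key=lambda t:-t[0])
for t in res[:14]: print('m %.2f c %.3f yaw %.2f u %.2f v %.2f'%t[1:6],t[6],t[7])
E
python3 scan.py
```

```text
m 0.49 c 0.094 yaw 1.20 u -0.04 v 0.01 [0.4741 0.2902 0.063 ] [ 0.1919  0.356  -0.4897 -1.3869 -0.7196  0.5525]
m 0.55 c 0.091 yaw 1.20 u -0.01 v 0.01 [0.5039 0.2866 0.063 ] [ 0.1852  0.3823 -0.4355 -1.3522 -0.7295  0.5127]
m 0.52 c 0.086 yaw 1.05 u 0.03 v 0.01 [0.5327 0.2871 0.063 ] [ 0.1917  0.3755 -0.4395 -1.4398 -0.6245  0.4787]
m 0.60 c 0.085 yaw 1.35 u -0.04 v 0.02 [0.4869 0.2966 0.063 ] [ 0.2069  0.4035 -0.4027 -1.2708 -0.8178  0.5291]
m 0.60 c 0.084 yaw 1.35 u -0.04 v 0.01 [0.4857 0.2867 0.063 ] [ 0.1876  0.4021 -0.4074 -1.2635 -0.8295  0.5388]
m 0.59 c 0.082 yaw 1.35 u -0.04 v -0.01 [0.4834 0.2668 0.063 ] [ 0.1489  0.3999 -0.4158 -1.2479 -0.853   0.5578]
m 0.45 c 0.090 yaw 1.05 u -0.01 v 0.01 [0.493  0.2919 0.063 ] [ 0.1961  0.3413 -0.512  -1.4957 -0.6176  0.5434]
m 0.54 c 0.081 yaw 1.20 u -0.01 v -0.01 [0.5015 0.2668 0.063 ] [ 0.1451  0.3795 -0.4444 -1.336  -0.7548  0.5306]
m 0.49 c 0.082 yaw 1.20 u -0.04 v -0.01 [0.4717 0.2704 0.063 ] [ 0.15    0.353  -0.4991 -1.3684 -0.7455  0.5699]
m 0.40 c 0.094 yaw 1.05 u -0.04 v 0.01 [0.4632 0.2955 0.063 ] [ 0.199   0.3165 -0.5663 -1.5394 -0.6142  0.5942]
m 0.65 c 0.073 yaw 1.50 u -0.07 v 0.02 [0.4692 0.2984 0.063 ] [ 0.2197  0.4257 -0.3709 -1.1915 -0.911   0.5589]
m 0.64 c 0.073 yaw 1.50 u -0.07 v -0.01 [0.4656 0.2687 0.063 ] [ 0.1641  0.4225 -0.384  -1.1695 -0.943   0.5888]
m 0.64 c 0.073 yaw 1.50 u -0.07 v 0.01 [0.468  0.2885 0.063 ] [ 0.2013  0.4244 -0.3756 -1.1845 -0.9216  0.569 ]
m 0.45 c 0.079 yaw 1.05 u -0.01 v -0.01 [0.4906 0.272  0.063 ] [ 0.1536  0.3372 -0.5225 -1.4756 -0.6448  0.5583]
```

```bash
cat >> pl.py <<'E'
def bk(g,yaw,pu,lean,back,flip=1):
    P,Rt=T(g,yaw,pu,lean,flip); return P-back*Rt[:,2],Rt
E
python3 - <<'E'
from clr import *
gm=np.array([.5585,.2665,.063]); gn=np.array([.504,.287,.063])
P0,R0=bk(gm,1.395,0,50,.10)
A=bk(gm,1.395,0,25,.07)
go([('a',*A,8),('b',*T(gm,1.395,0,25),3)])
for f in np.linspace(0,1,6):
    w=R.from_matrix(R0.T@A[1]).as_rotvec(); print(clearance(P0+(A[0]-P0)*f,R0@R.from_rotvec(w*f).as_matrix())[0])
E
```

```text
clock 11.3167 tcp [0.5493 0.2038 0.1145] [-3.1371  0.8714 -1.7302] q [ 0.0364  0.3715 -0.2489 -1.0454 -1.0484  0.407 ] F [ 0.8588 -0.0134  0.6916] op 0.045203791753859725
-- a ok speed 0.56 margin 0.73
{"dx":-0.29,"dy":0.02,"dz":0.44,"wx":0.001,"wy":0.054,"wz":0.002}
{"dx":-0.31,"dy":0.02,"dz":0.43,"wx":0.000,"wy":0.055,"wz":0.001}
{"dx":-0.33,"dy":0.01,"dz":0.41,"wx":0.001,"wy":0.054,"wz":0.002}
{"dx":-0.35,"dy":0.02,"dz":0.39,"wx":0.001,"wy":0.055,"wz":0.001}
{"dx":-0.38,"dy":0.03,"dz":0.37,"wx":0.001,"wy":0.054,"wz":0.002}
{"dx":-0.39,"dy":0.02,"dz":0.35,"wx":0.000,"wy":0.054,"wz":0.001}
{"dx":-0.41,"dy":0.02,"dz":0.33,"wx":0.001,"wy":0.055,"wz":0.002}
{"dx":-0.43,"dy":0.02,"dz":0.30,"wx":0.001,"wy":0.054,"wz":0.001}
n 8 end err mm [ 0.0204 -0.0344 -0.0206]
-- b ok speed 0.25 margin 0.67
{"dx":-0.00,"dy":0.00,"dz":2.33,"wx":-0.000,"wy":0.000,"wz":0.000}
{"dx":-0.00,"dy":0.00,"dz":2.34,"wx":-0.000,"wy":0.000,"wz":0.000}
{"dx":-0.00,"dy":0.00,"dz":2.33,"wx":-0.000,"wy":0.000,"wz":0.000}
n 3 end err mm [ 0.0446 -0.0324 -0.0177]
-0.00011621441501602492
0.003599722607394329
0.009578944043650235
0.019114134704401278
0.032869682595619024
0.049380735475594545
```

{"op": "step_arm", "data": {
  "series": [
    {"dx": -0.29, "dy": 0.02, "dz": 0.44, "wx": 0.001, "wy": 0.054, "wz": 0.002, "jaw": 4.5},
    {"dx": -0.31, "dy": 0.02, "dz": 0.43, "wx": 0.0, "wy": 0.055, "wz": 0.001, "jaw": 4.5},
    {"dx": -0.33, "dy": 0.01, "dz": 0.41, "wx": 0.001, "wy": 0.054, "wz": 0.002, "jaw": 4.5},
    {"dx": -0.35, "dy": 0.02, "dz": 0.39, "wx": 0.001, "wy": 0.055, "wz": 0.001, "jaw": 4.5},
    {"dx": -0.38, "dy": 0.03, "dz": 0.37, "wx": 0.001, "wy": 0.054, "wz": 0.002, "jaw": 4.5},
    {"dx": -0.39, "dy": 0.02, "dz": 0.35, "wx": 0.0, "wy": 0.054, "wz": 0.001, "jaw": 4.5},
    {"dx": -0.41, "dy": 0.02, "dz": 0.33, "wx": 0.001, "wy": 0.055, "wz": 0.002, "jaw": 4.5},
    {"dx": -0.43, "dy": 0.02, "dz": 0.3, "wx": 0.001, "wy": 0.054, "wz": 0.001, "jaw": 4.5}
  ]
}}

```text
clock: 11.98
tcp_pos: [0.5547, 0.2498, 0.1127]
orientation: [-3.135, 0.438, -1.738]
wrist_force: [-0.1, 0.1, -0.8]
opening: 0.0453
```

{"op": "step_arm", "data": {
  "series": [
    {"dx": 0.0, "dy": 0.0, "dz": 2.3, "wx": 0.0, "wy": 0.0, "wz": 0.0, "jaw": 4.5},
    {"dx": 0.0, "dy": 0.0, "dz": 2.3, "wx": 0.0, "wy": 0.0, "wz": 0.0, "jaw": 4.5},
    {"dx": 0.0, "dy": 0.0, "dz": 1.9, "wx": 0.0, "wy": 0.0, "wz": 0.0, "jaw": 4.5},
    {"dx": 0.0, "dy": 0.0, "dz": 0.0, "wx": 0.0, "wy": 0.0, "wz": 0.0, "jaw": 4.5},
    {"dx": 0.0, "dy": 0.0, "dz": 0.0, "wx": 0.0, "wy": 0.0, "wz": 0.0, "jaw": 4.5}
  ]
}}

```text
clock: 12.4
tcp_pos: [0.5585, 0.2758, 0.0518]
orientation: [-3.14, 0.438, -1.74]
wrist_force: [-0.6, 0.0, -0.3]
opening: 0.0454
```

Run:
```python
from pl import *
gm=np.array([.5585,.2665,.063])
go([('b',*T(gm,1.395,0,25),1)])
```

```text
clock 12.4 tcp [0.5585 0.2758 0.0518] [-3.1401  0.4376 -1.7405] q [ 0.5278  0.376  -0.3025 -0.5456 -0.6741 -0.3041] F [-0.6193  0.0406 -0.2799] op 0.04544224309280814
-- b ok speed 0.07 margin 0.67
{"dx":0.36,"dy":-0.16,"dz":0.50,"wx":0.001,"wy":0.001,"wz":0.006}
n 1 end err mm [ 0.0093 -0.0267 -0.0365]
```

{"op": "step_arm", "data": {
  "series": [
    {"dx": 0.2, "dy": -0.15, "dz": 0.5, "wx": 0.0, "wy": 0.0, "wz": 0.0, "jaw": 4.0},
    {"dx": 0.0, "dy": 0.0, "dz": 0.0, "wx": 0.0, "wy": 0.0, "wz": 0.0, "jaw": 0.5},
    {"dx": 0.0, "dy": 0.0, "dz": 0.0, "wx": 0.0, "wy": 0.0, "wz": 0.0, "jaw": 0.5},
    {"dx": 0.0, "dy": 0.0, "dz": 0.0, "wx": 0.0, "wy": 0.0, "wz": 0.0, "jaw": 0.5},
    {"dx": 0.0, "dy": 0.0, "dz": 0.0, "wx": 0.0, "wy": 0.0, "wz": 0.0, "jaw": 0.5}
  ]
}}

```text
clock: 12.82
tcp_pos: [0.561, 0.2737, 0.0469]
orientation: [-3.14, 0.439, -1.745]
wrist_force: [-1.6, -0.7, 5.2]
opening: 0.015
```

Run:
```python
from clr import *
P0,R0=cur(); 
# move scoop: relative transform: rotate by dyaw about world z around grip, translate
dy=1.2-1.395; Rz=R.from_euler('z',dy).as_matrix()
gm=P0-.019*R0[:,2]; print('grasp pt',gm)
gm=np.array([gm[0],gm[1],.063]); gn=np.array([.504,.287,.063])
def mv(h): return Rz@(P0-gm)+gn+[0,0,h], Rz@R0
go([('lift',P0+[0,0,.02],R0,2),('mv',*mv(.02),5),('put',*mv(.0),3)])
```

```text
grasp pt [0.5596 0.2658 0.0641]
clock 12.8167 tcp [0.561  0.2737 0.0469] [-3.1401  0.4387 -1.7448] q [ 0.521   0.3848 -0.3011 -0.5526 -0.6683 -0.294 ] F [-1.601  -0.6669  5.1506] op 0.015047615917188647
-- lift ok speed 0.10 margin 0.68
{"dx":-0.42,"dy":-0.00,"dz":-0.91,"wx":0.000,"wy":0.000,"wz":0.000}
{"dx":-0.43,"dy":-0.00,"dz":-0.90,"wx":0.000,"wy":0.000,"wz":0.000}
n 2 end err mm [-0.026   0.0112 -0.0035]
-- mv ok speed 0.47 margin 0.49
{"dx":-0.20,"dy":1.14,"dz":0.09,"wx":0.017,"wy":0.000,"wz":0.035}
{"dx":-0.16,"dy":1.14,"dz":0.08,"wx":0.016,"wy":0.000,"wz":0.036}
{"dx":-0.12,"dy":1.15,"dz":0.05,"wx":0.017,"wy":0.000,"wz":0.035}
{"dx":-0.08,"dy":1.15,"dz":0.04,"wx":0.016,"wy":0.000,"wz":0.035}
{"dx":-0.04,"dy":1.16,"dz":0.01,"wx":0.017,"wy":0.000,"wz":0.036}
n 5 end err mm [-0.0011 -0.0217  0.0189]
-- put ok speed 0.09 margin 0.46
{"dx":0.28,"dy":0.00,"dz":0.60,"wx":-0.000,"wy":0.000,"wz":-0.000}
{"dx":0.29,"dy":0.00,"dz":0.61,"wx":-0.000,"wy":0.000,"wz":-0.000}
{"dx":0.28,"dy":0.00,"dz":0.60,"wx":-0.000,"wy":0.000,"wz":-0.000}
n 3 end err mm [ 0.0229 -0.032   0.0224]
```

{"op": "step_arm", "data": {
  "series": [
    {"dx": -0.42, "dy": 0.0, "dz": -0.91, "wx": 0.0, "wy": 0.0, "wz": 0.0, "jaw": 0.5},
    {"dx": -0.43, "dy": 0.0, "dz": -0.9, "wx": 0.0, "wy": 0.0, "wz": 0.0, "jaw": 0.5},
    {"dx": -0.2, "dy": 1.14, "dz": 0.09, "wx": 0.017, "wy": 0.0, "wz": 0.035, "jaw": 0.5},
    {"dx": -0.16, "dy": 1.14, "dz": 0.08, "wx": 0.016, "wy": 0.0, "wz": 0.036, "jaw": 0.5},
    {"dx": -0.12, "dy": 1.15, "dz": 0.05, "wx": 0.017, "wy": 0.0, "wz": 0.035, "jaw": 0.5},
    {"dx": -0.08, "dy": 1.15, "dz": 0.04, "wx": 0.016, "wy": 0.0, "wz": 0.035, "jaw": 0.5},
    {"dx": -0.04, "dy": 1.16, "dz": 0.01, "wx": 0.017, "wy": 0.0, "wz": 0.036, "jaw": 0.5},
    {"dx": 0.0, "dy": 0.0, "dz": 0.0, "wx": 0.0, "wy": 0.0, "wz": 0.0, "jaw": 0.5}
  ]
}}

```text
clock: 13.48
tcp_pos: [0.5043, 0.2948, 0.0668]
orientation: [3.141, 0.438, -1.942]
wrist_force: [-1.4, 0.3, -2.7]
opening: 0.0151
```

{"op": "step_arm", "data": {
  "series": [
    {"dx": 0.28, "dy": 0.0, "dz": 0.6, "wx": 0.0, "wy": 0.0, "wz": 0.0, "jaw": 0.5},
    {"dx": 0.28, "dy": 0.0, "dz": 0.6, "wx": 0.0, "wy": 0.0, "wz": 0.0, "jaw": 0.5},
    {"dx": 0.28, "dy": 0.0, "dz": 0.6, "wx": 0.0, "wy": 0.0, "wz": 0.0, "jaw": 0.5},
    {"dx": 0.0, "dy": 0.0, "dz": 0.0, "wx": 0.0, "wy": 0.0, "wz": 0.0, "jaw": 0.5},
    {"dx": 0.0, "dy": 0.0, "dz": 0.0, "wx": 0.0, "wy": 0.0, "wz": 0.0, "jaw": 0.5}
  ]
}}

```text
clock: 13.9
tcp_pos: [0.5075, 0.2944, 0.0455]
orientation: [-3.141, 0.438, -1.941]
wrist_force: [0.4, 0.6, -0.3]
opening: 0.0149
```

{"op": "step_arm", "data": {
  "series": [
    {"dx": 0.0, "dy": 0.0, "dz": 0.0, "wx": 0.0, "wy": 0.0, "wz": 0.0, "jaw": 4.5},
    {"dx": 0.0, "dy": 0.0, "dz": 0.0, "wx": 0.0, "wy": 0.0, "wz": 0.0, "jaw": 4.5},
    {"dx": 0.0, "dy": 0.0, "dz": 0.0, "wx": 0.0, "wy": 0.0, "wz": 0.0, "jaw": 4.5},
    {"dx": 0.0, "dy": 0.0, "dz": -2.0, "wx": 0.0, "wy": 0.0, "wz": 0.0, "jaw": 4.5},
    {"dx": 0.0, "dy": 0.0, "dz": -2.5, "wx": 0.0, "wy": 0.0, "wz": 0.0, "jaw": 4.5},
    {"dx": 0.0, "dy": 0.0, "dz": -2.0, "wx": 0.0, "wy": 0.0, "wz": 0.0, "jaw": 4.5},
    {"dx": 0.0, "dy": 0.0, "dz": 0.0, "wx": 0.0, "wy": 0.0, "wz": 0.0, "jaw": 4.5}
  ]
}}

```text
clock: 14.48
tcp_pos: [0.4977, 0.2688, 0.1087]
orientation: [-3.137, 0.442, -1.939]
wrist_force: [0.4, 0.5, 0.2]
opening: 0.0451
```

Run:
```python
from clr import *
p=get_image('scene'); save(p,'s6.png')
W=cloud(p); img=p['image'].astype(int); x,y,z=W[...,0],W[...,1],W[...,2]
h=(x>.44)&(x<.56)&(y>.22)&(y<.35)&(z>.064)&(z<.085)&(img.sum(-1)<130)
q=W[h]; c,s,a=cv2.minAreaRect(q[:,:2].astype(np.float32)); print('handle',c,s,a,len(q),np.median(q[:,2]))
cv2.imwrite('pics/s6c.png',cv2.resize(p['image'][100:260,330:490,::-1],None,fx=3.7,fy=3.7,interpolation=2))
gn=np.array([.504,.287,.063])
A=bk(gn,1.2,0,50,.08); go([('a',*A,8),('b',*T(gn,1.2,0,50),3)])
print(clearance(*A)[0],clearance(*T(gn,1.2,0,50))[0])
```

```text
handle (0.506341278553009, 0.286729633808136) (0.08610104769468307, 0.022381670773029327) 69.66157531738281 195 0.071908072615397
clock 14.5333 tcp [0.4974 0.2691 0.1073] [-3.1385  0.4413 -1.9396] q [ 0.6638  0.1715 -0.4915 -0.4187 -0.5609 -0.7158] F [0.4032 0.8701 0.1435] op 0.04516546225707129
-- a ok speed 0.82 margin 0.53
{"dx":0.34,"dy":0.00,"dz":-0.09,"wx":-0.000,"wy":-0.054,"wz":0.000}
{"dx":0.33,"dy":0.01,"dz":-0.11,"wx":-0.000,"wy":-0.054,"wz":0.001}
{"dx":0.33,"dy":0.00,"dz":-0.13,"wx":-0.001,"wy":-0.054,"wz":-0.000}
{"dx":0.32,"dy":0.01,"dz":-0.14,"wx":0.000,"wy":-0.054,"wz":0.000}
{"dx":0.31,"dy":0.00,"dz":-0.16,"wx":-0.000,"wy":-0.054,"wz":0.000}
{"dx":0.31,"dy":0.01,"dz":-0.18,"wx":-0.000,"wy":-0.054,"wz":0.001}
{"dx":0.29,"dy":0.00,"dz":-0.19,"wx":-0.001,"wy":-0.053,"wz":0.000}
{"dx":0.28,"dy":0.01,"dz":-0.21,"wx":0.000,"wy":-0.054,"wz":0.000}
n 8 end err mm [-0.0339  0.0228 -0.0031]
-- b ok speed 0.33 margin 0.56
{"dx":-0.00,"dy":-0.00,"dz":2.67,"wx":0.000,"wy":-0.000,"wz":0.000}
{"dx":-0.00,"dy":-0.00,"dz":2.66,"wx":0.000,"wy":-0.000,"wz":0.000}
{"dx":-0.00,"dy":-0.01,"dz":2.67,"wx":0.000,"wy":-0.000,"wz":0.000}
n 3 end err mm [ 0.0403 -0.0268 -0.0261]
0.09140223243803479 0.0933068773705225
```

{"op": "step_arm", "data": {
  "series": [
    {"dx": 0.34, "dy": 0.0, "dz": -0.1, "wx": 0.0, "wy": -0.054, "wz": 0.0, "jaw": 4.5},
    {"dx": 0.34, "dy": 0.0, "dz": -0.1, "wx": 0.0, "wy": -0.054, "wz": 0.0, "jaw": 4.5},
    {"dx": 0.33, "dy": 0.0, "dz": -0.13, "wx": 0.0, "wy": -0.054, "wz": 0.0, "jaw": 4.5},
    {"dx": 0.32, "dy": 0.0, "dz": -0.14, "wx": 0.0, "wy": -0.054, "wz": 0.0, "jaw": 4.5},
    {"dx": 0.31, "dy": 0.0, "dz": -0.16, "wx": 0.0, "wy": -0.054, "wz": 0.0, "jaw": 4.5},
    {"dx": 0.31, "dy": 0.0, "dz": -0.18, "wx": 0.0, "wy": -0.054, "wz": 0.0, "jaw": 4.5},
    {"dx": 0.29, "dy": 0.0, "dz": -0.19, "wx": 0.0, "wy": -0.054, "wz": 0.0, "jaw": 4.5},
    {"dx": 0.28, "dy": 0.0, "dz": -0.21, "wx": 0.0, "wy": -0.054, "wz": 0.0, "jaw": 4.5}
  ]
}}

```text
clock: 15.2
tcp_pos: [0.4874, 0.2432, 0.1002]
orientation: [-3.138, 0.873, -1.939]
wrist_force: [-0.1, -1.4, -1.6]
opening: 0.0451
```

{"op": "step_arm", "data": {
  "series": [
    {"dx": 0.0, "dy": 0.0, "dz": 2.2, "wx": 0.0, "wy": 0.0, "wz": 0.0, "jaw": 4.5},
    {"dx": 0.0, "dy": 0.0, "dz": 2.2, "wx": 0.0, "wy": 0.0, "wz": 0.0, "jaw": 4.5},
    {"dx": 0.0, "dy": 0.0, "dz": 2.2, "wx": 0.0, "wy": 0.0, "wz": 0.0, "jaw": 4.5},
    {"dx": 0.0, "dy": 0.0, "dz": 0.0, "wx": 0.0, "wy": 0.0, "wz": 0.0, "jaw": 4.5},
    {"dx": 0.0, "dy": 0.0, "dz": 0.0, "wx": 0.0, "wy": 0.0, "wz": 0.0, "jaw": 4.5}
  ]
}}

```text
clock: 15.62
tcp_pos: [0.5043, 0.2902, 0.0555]
orientation: [3.138, 0.868, -1.943]
wrist_force: [-0.4, 0.3, -0.2]
opening: 0.045
```

Run:
```python
from pl import *
go([('b',*T([.505,.287,.063],1.205,0,50),2)])
```

```text
clock 15.6167 tcp [0.5043 0.2902 0.0555] [ 3.1381  0.8681 -1.9433] q [ 0.1748  0.365  -0.444  -1.3294 -0.7382  0.4956] F [-0.361   0.3413 -0.1894] op 0.045032279709934155
-- b ok speed 0.07 margin 0.58
{"dx":-0.20,"dy":-0.09,"dz":0.60,"wx":-0.001,"wy":-0.002,"wz":-0.002}
{"dx":-0.20,"dy":-0.09,"dz":0.61,"wx":-0.001,"wy":-0.003,"wz":-0.002}
n 2 end err mm [ 0.046  -0.0029 -0.0445]
```

{"op": "step_arm", "data": {
  "series": [
    {"dx": -0.2, "dy": -0.09, "dz": 0.6, "wx": 0.0, "wy": -0.002, "wz": -0.002, "jaw": 4.5},
    {"dx": -0.2, "dy": -0.09, "dz": 0.6, "wx": 0.0, "wy": -0.003, "wz": -0.002, "jaw": 4.5},
    {"dx": 0.0, "dy": 0.0, "dz": 0.0, "wx": 0.0, "wy": 0.0, "wz": 0.0, "jaw": 4.0},
    {"dx": 0.0, "dy": 0.0, "dz": 0.0, "wx": 0.0, "wy": 0.0, "wz": 0.0, "jaw": 0.5},
    {"dx": 0.0, "dy": 0.0, "dz": 0.0, "wx": 0.0, "wy": 0.0, "wz": 0.0, "jaw": 0.5},
    {"dx": 0.0, "dy": 0.0, "dz": 0.0, "wx": 0.0, "wy": 0.0, "wz": 0.0, "jaw": 0.5},
    {"dx": 0.0, "dy": 0.0, "dz": 0.0, "wx": 0.0, "wy": 0.0, "wz": 0.0, "jaw": 0.5},
    {"dx": 0.0, "dy": 0.0, "dz": 0.0, "wx": 0.0, "wy": 0.0, "wz": 0.0, "jaw": 0.5}
  ]
}}

```text
clock: 16.28
tcp_pos: [0.5107, 0.3004, 0.0532]
orientation: [-3.136, 0.875, -1.934]
wrist_force: [-1.0, -1.0, 2.2]
opening: 0.0151
```

Run:
```python
from clr import *
P0,R0=cur(); g=P0-.019*R0[:,2]; print('grasp pt',g)
import pickle; pickle.dump((P0,R0),open('grasp.pkl','wb'))
wps=[('lift',*T([.503,.282,.11],1.2,.07,50)),('mid',*T([.44,.13,.13],.6,.07,50)),('front',*T([.44,-.015,.125],.03,.05,50))]
go(wps,v=3,w=.08)
for n,P,Rt in wps: print(n,clearance(P,Rt,.04)[0])
wps=[('x',P0,R0)]+wps
for e in np.arange(.44,.6,.03):
  for z in (.066,.085,.1,.125):
    for t in (0,.1):
        P,Rt=T([e,-.015,z],.03,t,50); o=ok(P,Rt,.05); print('%.2f %.3f %.2f'%(e,z,t),[ (m.round(2),) for m,q in o],'clr %.3f'%clearance(P,Rt,.04)[0])
```

```text
grasp pt [0.5054 0.2868 0.0654]
clock 16.2833 tcp [0.5107 0.3004 0.0532] [-3.1356  0.8755 -1.9336] q [ 0.1849  0.3798 -0.4324 -1.3495 -0.7325  0.5124] F [-0.9504 -1.0453  2.1673] op 0.015131936579196991
-- lift ok speed 0.24 margin 0.58
{"dx":-1.60,"dy":0.02,"dz":-1.64,"wx":0.000,"wy":-0.034,"wz":0.003}
{"dx":-1.66,"dy":0.02,"dz":-1.58,"wx":0.000,"wy":-0.033,"wz":0.002}
n 2 end err mm [ 0.0112 -0.0014 -0.0608]
-- mid ok speed 0.29 margin 0.26
{"dx":1.03,"dy":-0.06,"dz":-1.84,"wx":0.061,"wy":-0.000,"wz":0.044}
{"dx":1.01,"dy":-0.22,"dz":-1.83,"wx":0.060,"wy":-0.000,"wz":0.044}
{"dx":1.01,"dy":-0.37,"dz":-1.81,"wx":0.061,"wy":-0.000,"wz":0.044}
{"dx":0.99,"dy":-0.53,"dz":-1.78,"wx":0.061,"wy":-0.000,"wz":0.044}
{"dx":0.96,"dy":-0.68,"dz":-1.75,"wx":0.061,"wy":-0.000,"wz":0.044}
{"dx":0.92,"dy":-0.82,"dz":-1.70,"wx":0.060,"wy":-0.000,"wz":0.045}
{"dx":0.89,"dy":-0.97,"dz":-1.65,"wx":0.061,"wy":-0.000,"wz":0.044}
{"dx":0.84,"dy":-1.10,"dz":-1.59,"wx":0.061,"wy":-0.000,"wz":0.044}
n 8 end err mm [-0.0061 -0.019   0.0404]
-- front ok speed 0.28 margin 0.16
{"dx":0.67,"dy":-1.60,"dz":-0.81,
[... 2046 characters left out ...]

0.56 0.066 0.10 [(np.float64(0.13),)] clr 0.025
0.56 0.085 0.00 [(np.float64(0.31),)] clr 0.026
0.56 0.085 0.10 [(np.float64(0.17),)] clr 0.026
0.56 0.100 0.00 [(np.float64(0.29),)] clr 0.026
0.56 0.100 0.10 [(np.float64(0.2),)] clr 0.026
0.56 0.125 0.00 [(np.float64(0.07),)] clr 0.031
0.56 0.125 0.10 [(np.float64(0.27),)] clr 0.030
0.59 0.066 0.00 [(np.float64(0.32),)] clr 0.026
0.59 0.066 0.10 [(np.float64(0.19),)] clr 0.026
0.59 0.085 0.00 [(np.float64(0.34),)] clr 0.026
0.59 0.085 0.10 [(np.float64(0.22),)] clr 0.026
0.59 0.100 0.00 [(np.float64(0.25),)] clr 0.026
0.59 0.100 0.10 [(np.float64(0.26),)] clr 0.026
0.59 0.125 0.00 [] clr 0.032
0.59 0.125 0.10 [(np.float64(0.32),)] clr 0.029
```

Run:
```python
from clr import *
wps=[('lift',*T([.500,.280,.115],1.2,.07,50.16),3),('mid',*T([.41,.14,.13],.6,.07,50.16),8),('front',*T([.42,-.017,.125],.03,.04,50.16),8),('f2',*T([.47,-.016,.105],.03,.0,50.16),3),('f3',*T([.50,-.015,.10],.03,.0,50.16),2)]
go(wps)
```

```text
clock 16.2833 tcp [0.5107 0.3004 0.0532] [-3.1356  0.8755 -1.9336] q [ 0.1849  0.3798 -0.4324 -1.3495 -0.7325  0.5124] F [-0.9504 -1.0453  2.1673] op 0.015131936579196991
-- lift ok speed 0.19 margin 0.58
{"dx":-1.14,"dy":0.08,"dz":-1.28,"wx":0.000,"wy":-0.023,"wz":0.002}
{"dx":-1.16,"dy":0.08,"dz":-1.24,"wx":0.000,"wy":-0.024,"wz":0.001}
{"dx":-1.20,"dy":0.09,"dz":-1.23,"wx":0.000,"wy":-0.023,"wz":0.002}
n 3 end err mm [-0.0265 -0.0175  0.0394]
-- mid ok speed 0.34 margin 0.21
{"dx":1.06,"dy":0.31,"dz":-1.79,"wx":0.061,"wy":-0.000,"wz":0.044}
{"dx":1.07,"dy":0.15,"dz":-1.80,"wx":0.061,"wy":-0.000,"wz":0.044}
{"dx":1.08,"dy":-0.01,"dz":-1.81,"wx":0.061,"wy":0.000,"wz":0.044}
{"dx":1.07,"dy":-0.17,"dz":-1.80,"wx":0.060,"wy":0.000,"wz":0.044}
{"dx":1.06,"dy":-0.32,"dz":-1.79,"wx":0.061,"wy":-0.000,"wz":0.044}
{"dx":1.04,"dy":-0.47,"dz":-1.76,"wx":0.061,"wy":-0.000,"wz":0.044}
{"dx":1.02,"dy":-0.63,"dz":-1.73,"wx":0.061,"wy":-0.000,"wz":0.043}
{"dx":0.99,"dy":-0.77,"dz":-1.69,"wx":0.061,"wy":-0.000,"wz":0.044}
n 8 end err mm [-0.0203 -0.0039 -0.0376]
-- front ok speed 0.25 margin 0.15
{
[... 363 characters left out ...]
.24,"wx":0.057,"wy":0.004,"wz":0.043}
{"dx":0.17,"dy":-2.06,"dz":-0.13,"wx":0.057,"wy":0.004,"wz":0.042}
{"dx":0.09,"dy":-2.07,"dz":0.00,"wx":0.057,"wy":0.003,"wz":0.043}
n 8 end err mm [-0.0243  0.0206 -0.0072]
-- f2 ok speed 0.39 margin 0.17
{"dx":-0.46,"dy":-0.02,"dz":1.73,"wx":-0.000,"wy":0.013,"wz":-0.000}
{"dx":-0.49,"dy":-0.01,"dz":1.72,"wx":-0.000,"wy":0.014,"wz":-0.000}
{"dx":-0.51,"dy":-0.02,"dz":1.71,"wx":-0.000,"wy":0.013,"wz":-0.000}
n 3 end err mm [-0.0085  0.0149  0.0644]
-- f3 ok speed 0.27 margin 0.23
{"dx":-0.77,"dy":0.00,"dz":1.32,"wx":-0.000,"wy":0.000,"wz":-0.000}
{"dx":-0.76,"dy":0.01,"dz":1.31,"wx":-0.000,"wy":0.000,"wz":-0.000}
n 2 end err mm [-0.0276  0.0111 -0.029 ]
```

Run:
```python
from clr import *
wps=[('lift',*T([.500,.280,.115],1.2,.07,50.16),3),('mid',*T([.41,.14,.145],.6,.09,50.16),8),('front',*T([.405,-.017,.14],.03,.09,50.16),8),('f1',*T([.44,-.016,.115],.03,.03,50.16),3),('f3',*T([.50,-.015,.10],.03,.0,50.16),3)]
go(wps)
```

```text
clock 16.2833 tcp [0.5107 0.3004 0.0532] [-3.1356  0.8755 -1.9336] q [ 0.1849  0.3798 -0.4324 -1.3495 -0.7325  0.5124] F [-0.9504 -1.0453  2.1673] op 0.015131936579196991
-- lift ok speed 0.19 margin 0.58
{"dx":-1.14,"dy":0.08,"dz":-1.28,"wx":0.000,"wy":-0.023,"wz":0.002}
{"dx":-1.16,"dy":0.08,"dz":-1.24,"wx":0.000,"wy":-0.024,"wz":0.001}
{"dx":-1.20,"dy":0.09,"dz":-1.23,"wx":0.000,"wy":-0.023,"wz":0.002}
n 3 end err mm [-0.0265 -0.0175  0.0394]
-- mid ok speed 0.41 margin 0.21
{"dx":0.90,"dy":0.30,"dz":-1.90,"wx":0.061,"wy":-0.002,"wz":0.043}
{"dx":0.92,"dy":0.15,"dz":-1.91,"wx":0.062,"wy":-0.003,"wz":0.044}
{"dx":0.90,"dy":-0.01,"dz":-1.93,"wx":0.061,"wy":-0.002,"wz":0.043}
{"dx":0.90,"dy":-0.16,"dz":-1.92,"wx":0.061,"wy":-0.003,"wz":0.043}
{"dx":0.89,"dy":-0.32,"dz":-1.90,"wx":0.061,"wy":-0.002,"wz":0.044}
{"dx":0.86,"dy":-0.48,"dz":-1.89,"wx":0.062,"wy":-0.003,"wz":0.043}
{"dx":0.83,"dy":-0.63,"dz":-1.85,"wx":0.061,"wy":-0.002,"wz":0.043}
{"dx":0.80,"dy":-0.77,"dz":-1.81,"wx":0.061,"wy":-0.002,"wz":0.043}
n 8 end err mm [0.0248 0.0161 0.0342]
-- front ok speed 0.34 margin 0.12
{"
[... 436 characters left out ...]
28,"wx":0.058,"wy":-0.000,"wz":0.040}
{"dx":0.19,"dy":-2.05,"dz":-0.16,"wx":0.059,"wy":-0.000,"wz":0.041}
n 8 end err mm [-0.0018  0.0471  0.0148]
-- f1 ok speed 0.37 margin 0.13
{"dx":0.06,"dy":-0.00,"dz":1.43,"wx":-0.000,"wy":0.020,"wz":0.000}
{"dx":0.03,"dy":-0.01,"dz":1.44,"wx":-0.000,"wy":0.020,"wz":0.000}
{"dx":0.00,"dy":0.00,"dz":1.43,"wx":-0.000,"wy":0.020,"wz":-0.000}
n 3 end err mm [-0.0055 -0.0059  0.0165]
-- f3 ok speed 0.35 margin 0.18
{"dx":-0.82,"dy":-0.03,"dz":1.88,"wx":-0.000,"wy":0.010,"wz":-0.000}
{"dx":-0.84,"dy":-0.02,"dz":1.88,"wx":-0.000,"wy":0.010,"wz":-0.000}
{"dx":-0.86,"dy":-0.03,"dz":1.86,"wx":-0.000,"wy":0.010,"wz":-0.000}
n 3 end err mm [-0.0347 -0.0109 -0.0263]
```

{"op": "step_arm", "data": {
  "series": [
    {"dx": -1.14, "dy": 0.08, "dz": -1.28, "wx": 0.0, "wy": -0.023, "wz": 0.002, "jaw": 0.5},
    {"dx": -1.16, "dy": 0.08, "dz": -1.24, "wx": 0.0, "wy": -0.024, "wz": 0.001, "jaw": 0.5},
    {"dx": -1.2, "dy": 0.09, "dz": -1.23, "wx": 0.0, "wy": -0.023, "wz": 0.002, "jaw": 0.5},
    {"dx": 0.9, "dy": 0.3, "dz": -1.9, "wx": 0.061, "wy": -0.002, "wz": 0.043, "jaw": 0.5},
    {"dx": 0.92, "dy": 0.15, "dz": -1.91, "wx": 0.062, "wy": -0.003, "wz": 0.044, "jaw": 0.5},
    {"dx": 0.9, "dy": -0.01, "dz": -1.93, "wx": 0.061, "wy": -0.002, "wz": 0.043, "jaw": 0.5},
    {"dx": 0.9, "dy": -0.16, "dz": -1.92, "wx": 0.061, "wy": -0.003, "wz": 0.043, "jaw": 0.5},
    {"dx": 0.89, "dy": -0.32, "dz": -1.9, "wx": 0.061, "wy": -0.002, "wz": 0.044, "jaw": 0.5}
  ]
}}

```text
clock: 16.95
tcp_pos: [0.4528, 0.2022, 0.1219]
orientation: [-3.14, 0.956, -2.319]
wrist_force: [0.0, -0.5, -1.6]
opening: 0.015
```

{"op": "step_arm", "data": {
  "series": [
    {"dx": 0.86, "dy": -0.48, "dz": -1.89, "wx": 0.062, "wy": -0.003, "wz": 0.043, "jaw": 0.5},
    {"dx": 0.83, "dy": -0.63, "dz": -1.85, "wx": 0.061, "wy": -0.002, "wz": 0.043, "jaw": 0.5},
    {"dx": 0.8, "dy": -0.77, "dz": -1.81, "wx": 0.061, "wy": -0.002, "wz": 0.043, "jaw": 0.5},
    {"dx": 0.73, "dy": -1.69, "dz": -0.94, "wx": 0.059, "wy": 0.0, "wz": 0.041, "jaw": 0.5},
    {"dx": 0.66, "dy": -1.77, "dz": -0.85, "wx": 0.058, "wy": 0.0, "wz": 0.04, "jaw": 0.5},
    {"dx": 0.59, "dy": -1.84, "dz": -0.73, "wx": 0.059, "wy": 0.0, "wz": 0.041, "jaw": 0.5},
    {"dx": 0.51, "dy": -1.9, "dz": -0.63, "wx": 0.058, "wy": 0.0, "wz": 0.04, "jaw": 0.5},
    {"dx": 0.43, "dy": -1.96, "dz": -0.51, "wx": 0.059, "wy": 0.0, "wz": 0.041, "jaw": 0.5}
  ]
}}

```text
clock: 17.62
tcp_pos: [0.4207, 0.0444, 0.1306]
orientation: [-3.14, 0.964, -2.899]
wrist_force: [0.1, 0.1, -1.6]
opening: 0.0154
```

Run:
```python
from clr import *
wps=[('front',*T([.405,-.017,.14],.03,.09,50.16),4),('f1',*T([.44,-.016,.115],.03,.03,50.16),3),('f3',*T([.50,-.015,.10],.03,.0,50.16),3)]
go(wps)
```

```text
clock 17.6167 tcp [0.4207 0.0444 0.1306] [-3.1396  0.9643 -2.8995] q [-0.3225 -0.1638 -0.881  -1.6333 -0.4543  0.4157] F [ 0.1056  0.1188 -1.5822] op 0.015431570043269413
-- front ok speed 0.25 margin 0.12
{"dx":0.24,"dy":-1.48,"dz":-0.28,"wx":0.043,"wy":-0.000,"wz":0.030}
{"dx":0.19,"dy":-1.49,"dz":-0.22,"wx":0.043,"wy":-0.001,"wz":0.030}
{"dx":0.15,"dy":-1.51,"dz":-0.15,"wx":0.043,"wy":0.000,"wz":0.031}
{"dx":0.10,"dy":-1.52,"dz":-0.08,"wx":0.043,"wy":-0.000,"wz":0.030}
n 4 end err mm [ 0.0353  0.0043 -0.0023]
-- f1 ok speed 0.37 margin 0.13
{"dx":0.06,"dy":-0.00,"dz":1.43,"wx":0.000,"wy":0.020,"wz":-0.000}
{"dx":0.03,"dy":-0.00,"dz":1.43,"wx":0.000,"wy":0.020,"wz":-0.000}
{"dx":0.00,"dy":-0.01,"dz":1.44,"wx":0.000,"wy":0.020,"wz":-0.000}
n 3 end err mm [ 0.037  -0.0308  0.0071]
-- f3 ok speed 0.36 margin 0.18
{"dx":-0.82,"dy":-0.03,"dz":1.88,"wx":0.000,"wy":0.010,"wz":-0.000}
{"dx":-0.84,"dy":-0.02,"dz":1.87,"wx":0.000,"wy":0.010,"wz":-0.000}
{"dx":-0.86,"dy":-0.03,"dz":1.87,"wx":0.000,"wy":0.010,"wz":-0.000}
n 3 end err mm [ 0.011  -0.017  -0.0204]
```

{"op": "step_arm", "data": {
  "series": [
    {"dx": 0.24, "dy": -1.48, "dz": -0.28, "wx": 0.043, "wy": 0.0, "wz": 0.03, "jaw": 0.5},
    {"dx": 0.19, "dy": -1.49, "dz": -0.22, "wx": 0.043, "wy": 0.0, "wz": 0.03, "jaw": 0.5},
    {"dx": 0.15, "dy": -1.51, "dz": -0.15, "wx": 0.043, "wy": 0.0, "wz": 0.031, "jaw": 0.5},
    {"dx": 0.1, "dy": -1.52, "dz": -0.08, "wx": 0.043, "wy": 0.0, "wz": 0.03, "jaw": 0.5},
    {"dx": 0.06, "dy": 0.0, "dz": 1.43, "wx": 0.0, "wy": 0.02, "wz": 0.0, "jaw": 0.5},
    {"dx": 0.03, "dy": 0.0, "dz": 1.43, "wx": 0.0, "wy": 0.02, "wz": 0.0, "jaw": 0.5},
    {"dx": 0.0, "dy": 0.0, "dz": 1.43, "wx": 0.0, "wy": 0.02, "wz": 0.0, "jaw": 0.5},
    {"dx": 0.0, "dy": 0.0, "dz": 0.0, "wx": 0.0, "wy": 0.0, "wz": 0.0, "jaw": 0.5}
  ]
}}

```text
clock: 18.28
tcp_pos: [0.4572, -0.0149, 0.1025]
orientation: [3.139, 0.902, -3.111]
wrist_force: [-0.1, -1.0, -2.0]
opening: 0.0153
```

Run:
```python
from clr import *
p=get_image('scene'); save(p,'s7.png')
cv2.imwrite('pics/s7c.png',cv2.resize(p['image'][190:350,220:400,::-1],None,fx=3.7,fy=3.7,interpolation=2))
W=cloud(p); img=p['image'].astype(int); x,y,z=W[...,0],W[...,1],W[...,2]
# pan floor points bright
m=(x>.45)&(x<.6)&(abs(y+.015)<.07)&(z>.03)&(z<.12)&(img.min(-1)>110)
q=W[m]; print(m.sum(), np.percentile(q,[2,50,98],axis=0))
go([('f3',*T([.50,-.015,.10],.03,.0,50.16),3)])
```

```text
277 [[ 0.4577 -0.059   0.0539]
 [ 0.5468 -0.0144  0.0573]
 [ 0.5645  0.0354  0.1168]]
clock 18.3333 tcp [ 0.4561 -0.0146  0.1025] [ 3.1389  0.9023 -3.1105] q [-0.4374 -0.0351 -0.8568 -1.8174 -0.3767  0.5686] F [-0.1533  0.6326 -1.9869] op 0.015062055459470296
-- f3 ok speed 0.35 margin 0.19
{"dx":-0.82,"dy":-0.07,"dz":1.83,"wx":0.001,"wy":0.009,"wz":0.000}
{"dx":-0.85,"dy":-0.06,"dz":1.83,"wx":0.001,"wy":0.009,"wz":0.000}
{"dx":-0.85,"dy":-0.06,"dz":1.82,"wx":0.002,"wy":0.009,"wz":0.001}
n 3 end err mm [-0.0046 -0.0016 -0.0475]
```

{"op": "step_arm", "data": {
  "series": [
    {"dx": -0.82, "dy": -0.05, "dz": 1.85, "wx": 0.0, "wy": 0.01, "wz": 0.0, "jaw": 0.5},
    {"dx": -0.84, "dy": -0.05, "dz": 1.85, "wx": 0.0, "wy": 0.01, "wz": 0.0, "jaw": 0.5},
    {"dx": -0.86, "dy": -0.05, "dz": 1.85, "wx": 0.0, "wy": 0.01, "wz": 0.0, "jaw": 0.5},
    {"dx": 0.77, "dy": 0.0, "dz": 0.64, "wx": 0.0, "wy": 0.0, "wz": 0.0, "jaw": 0.5},
    {"dx": 0.77, "dy": 0.0, "dz": 0.64, "wx": 0.0, "wy": 0.0, "wz": 0.0, "jaw": 0.5},
    {"dx": 0.62, "dy": 0.0, "dz": 0.51, "wx": 0.0, "wy": 0.0, "wz": 0.0, "jaw": 0.5},
    {"dx": 0.0, "dy": 0.0, "dz": 0.0, "wx": 0.0, "wy": 0.0, "wz": 0.0, "jaw": 0.5},
    {"dx": 0.0, "dy": 0.0, "dz": 0.0, "wx": 0.0, "wy": 0.0, "wz": 0.0, "jaw": 0.5}
  ]
}}

```text
clock: 19.0
tcp_pos: [0.5136, -0.014, 0.0595]
orientation: [3.137, 0.872, -3.113]
wrist_force: [0.9, -1.3, -1.7]
opening: 0.0154
```

Run:
```python
from clr import *
go([('dn',*T([.503,-.015,.0664],.03,.0,50.16),2)])
P,Rc=cur(); print('g',P-.019*Rc[:,2])
```

```text
clock 19.0 tcp [ 0.5136 -0.014   0.0595] [ 3.1374  0.8719 -3.1129] q [-0.5538  0.2215 -0.858  -2.1171 -0.5201  1.0128] F [ 0.9053 -1.3479 -1.7162] op 0.015364362513085743
-- dn ok speed 0.23 margin 0.14
{"dx":0.07,"dy":-0.03,"dz":0.32,"wx":0.002,"wy":-0.002,"wz":-0.000}
{"dx":0.07,"dy":-0.04,"dz":0.32,"wx":0.001,"wy":-0.002,"wz":-0.001}
n 2 end err mm [ 0.0204 -0.0254  0.0449]
g [ 0.499  -0.0145  0.0717]
```

{"op": "step_arm", "data": {
  "series": [
    {"dx": 0.08, "dy": 0.0, "dz": 0.06, "wx": 0.0, "wy": 0.03, "wz": 0.0, "jaw": 0.5},
    {"dx": 0.08, "dy": 0.0, "dz": 0.06, "wx": 0.0, "wy": 0.0, "wz": 0.0, "jaw": 0.5},
    {"dx": 0.0, "dy": 0.0, "dz": 0.0, "wx": 0.0, "wy": 0.0, "wz": 0.0, "jaw": 0.5}
  ]
}}

```text
clock: 19.25
tcp_pos: [0.5159, -0.0128, 0.0603]
orientation: [-3.139, 0.849, -3.102]
wrist_force: [0.3, -0.2, -2.0]
opening: 0.0151
```

Run:
```python
from clr import *
P,Rc=cur(); print('g',P-.019*Rc[:,2]); s=r.sense(); print(s['wrist_force'],s['ft_torque'])
```

```text
g [ 0.5016 -0.0133  0.0729]
[ 0.337  -0.2229 -2.0488] [-0.0793  2.9057  0.0511]
```

{"op": "step_arm", "data": {
  "series": [
    {"dx": 0.15, "dy": 0.0, "dz": 0.13, "wx": 0.0, "wy": 0.0, "wz": 0.0, "jaw": 0.5},
    {"dx": 0.0, "dy": 0.0, "dz": 0.0, "wx": 0.0, "wy": 0.0, "wz": 0.0, "jaw": 0.5},
    {"dx": 0.0, "dy": 0.0, "dz": 0.0, "wx": 0.0, "wy": 0.0, "wz": 0.0, "jaw": 0.5}
  ]
}}

```text
clock: 19.5
tcp_pos: [0.5145, -0.0134, 0.0567]
orientation: [3.14, 0.846, -3.108]
wrist_force: [-0.3, -0.2, -0.0]
opening: 0.0151
```

{"op": "step_arm", "data": {
  "series": [
    {"dx": -0.66, "dy": 0.0, "dz": 0.75, "wx": 0.0, "wy": 0.0, "wz": 0.0, "jaw": 0.5},
    {"dx": -0.98, "dy": 0.0, "dz": 1.15, "wx": 0.0, "wy": 0.0, "wz": 0.0, "jaw": 0.5},
    {"dx": -0.98, "dy": 0.0, "dz": 1.15, "wx": 0.0, "wy": 0.0, "wz": 0.0, "jaw": 0.5},
    {"dx": -0.98, "dy": 0.0, "dz": 1.15, "wx": 0.0, "wy": 0.0, "wz": 0.0, "jaw": 0.5},
    {"dx": -0.66, "dy": 0.0, "dz": 0.75, "wx": 0.0, "wy": 0.0, "wz": 0.0, "jaw": 0.5},
    {"dx": 0.0, "dy": 0.0, "dz": 0.0, "wx": 0.0, "wy": 0.0, "wz": 0.0, "jaw": 0.5}
  ]
}}

```text
clock: 20.0
tcp_pos: [0.5824, -0.0116, 0.0561]
orientation: [3.14, 0.847, -3.108]
wrist_force: [1.7, 0.3, 0.2]
opening: 0.015
```

```bash
cat > look.py <<'E'
from clr import *
import sys
p=get_image('scene'); n=sys.argv[1]; save(p,n+'.png')
x0,y0,w,h=[int(v) for v in sys.argv[2:6]] if len(sys.argv)>5 else (220,190,180,160)
cv2.imwrite(f'pics/{n}c.png',cv2.resize(p['image'][y0:y0+h,x0:x0+w,::-1],None,fx=3.7,fy=3.7,interpolation=2))
P,Rc=cur(); s=r.sense(); print('g',P-.019*Rc[:,2],'rpy',s['orientation'],'F',s['wrist_force'],'tq',s['ft_torque'],'q',s['joints'],s['clock'])
E
python3 look.py s8
```

```text
g [ 0.5669 -0.0118  0.0685] rpy [ 3.1403  0.8462 -3.1079] F [ 0.1282 -0.3633  1.4605] tq [-0.1609  1.377  -0.1209] q [-0.3959  0.2682 -0.6982 -2.0998 -0.3711  0.8552] 20.05
```

{"op": "step_arm", "data": {
  "series": [
    {"dx": -0.53, "dy": 0.0, "dz": 0.6, "wx": 0.0, "wy": 0.0, "wz": 0.0, "jaw": 0.5},
    {"dx": -0.53, "dy": 0.0, "dz": 0.6, "wx": 0.0, "wy": 0.0, "wz": 0.0, "jaw": 0.5},
    {"dx": 0.0, "dy": 0.0, "dz": 0.0, "wx": 0.0, "wy": 0.0, "wz": 0.0, "jaw": 0.5}
  ]
}}

```text
clock: 20.3
tcp_pos: [0.5967, -0.011, 0.0557]
orientation: [3.14, 0.846, -3.109]
wrist_force: [1.3, -0.4, -0.6]
opening: 0.0152
```

```bash
python3 look.py s9
```

```text
g [ 0.5819 -0.0114  0.0682] rpy [ 3.1402  0.8451 -3.1086] F [ 0.4929  0.1014 -0.1687] tq [-0.2437  1.6378 -0.204 ] q [-0.3716  0.2816 -0.6661 -2.0943 -0.3485  0.8278] 20.35
```

{"op": "step_arm", "data": {
  "series": [
    {"dx": -0.33, "dy": 0.0, "dz": 0.38, "wx": 0.0, "wy": 0.0, "wz": 0.0, "jaw": 0.5},
    {"dx": -0.27, "dy": 0.0, "dz": 0.3, "wx": 0.0, "wy": 0.0, "wz": 0.0, "jaw": 0.5},
    {"dx": 0.0, "dy": 0.0, "dz": 0.0, "wx": 0.0, "wy": 0.0, "wz": 0.0, "jaw": 0.5}
  ]
}}

```text
clock: 20.6
tcp_pos: [0.6043, -0.0104, 0.055]
orientation: [3.14, 0.844, -3.109]
wrist_force: [-7.0, -0.9, 5.9]
opening: 0.0154
```

```bash
python3 look.py s10
```

```text
g [ 0.5902 -0.0109  0.0677] rpy [ 3.1401  0.844  -3.1085] F [-4.9144 -0.819   6.035 ] tq [-0.1012  1.8067  0.0914] q [-0.3571  0.2894 -0.6472 -2.0883 -0.3348  0.8093] 20.65
```

```bash
cat > lft.py <<'E'
from clr import *
def G(nx,nz,p,y): 
    x=np.array([np.cos(p),np.sin(p)]); z=np.array([-np.sin(p),np.cos(p)])
    g=np.array([nx,nz])-.121*x+.0624*z; return [g[0],y,g[1]]
L=50.16
def S(nm,nx,nz,p,y,yaw,n): 
    P,Rt=T(G(nx,nz,p,y),yaw,p,L); return (nm,P,Rt,n)
E
python3 - <<'E'
from lft import *
w=[S('l1',.709,.012,.04,-.011,.033,4),S('l2',.709,.025,.10,-.011,.033,4),S('l3',.690,.055,.15,-.0115,.033,5),S('l4',.64,.088,.18,-.012,.033,5),S('l5',.57,.12,.2,-.015,.05,5)]
go(w)
for nm,P,Rt,n in w: print(nm,clearance(P,Rt,.04),[m for m,q in ok(P,Rt,.0)])
for p in (.15,.2,.25,.3):
    for nx,nz in ((.69,.055),(.64,.085),(.6,.1),(.57,.11),(.57,.14),(.54,.14)):
        P,Rt=T(G(nx,nz,p,-.013),.05,p,L); print(p,nx,nz,[m.round(2) for m,q in ok(P,Rt,.0)])
E
```

```text
clock 20.65 tcp [ 0.6044 -0.0104  0.0551] [ 3.1401  0.844  -3.1085] q [-0.3571  0.2894 -0.6472 -2.0883 -0.3348  0.8093] F [-4.9144 -0.819   6.035 ] op 0.014854589434692237
-- l1 ok speed 0.58 margin 0.25
{"dx":0.01,"dy":0.00,"dz":-0.12,"wx":0.000,"wy":-0.018,"wz":0.000}
{"dx":0.00,"dy":0.00,"dz":-0.11,"wx":0.001,"wy":-0.018,"wz":0.000}
{"dx":0.01,"dy":0.00,"dz":-0.12,"wx":0.000,"wy":-0.018,"wz":0.000}
{"dx":0.00,"dy":0.00,"dz":-0.12,"wx":0.001,"wy":-0.018,"wz":0.000}
n 4 end err mm [-0.0184 -0.0385  0.0344]
-- l2 ok speed 0.22 margin 0.18
{"dx":-0.09,"dy":0.00,"dz":-0.15,"wx":-0.000,"wy":-0.015,"wz":0.000}
{"dx":-0.09,"dy":0.01,"dz":-0.14,"wx":-0.000,"wy":-0.015,"wz":0.000}
{"dx":-0.09,"dy":0.00,"dz":-0.15,"wx":-0.000,"wy":-0.015,"wz":0.000}
{"dx":-0.10,"dy":0.00,"dz":-0.14,"wx":-0.000,"wy":-0.015,"wz":0.000}
n 4 end err mm [ 0.0471 -0.04    0.0274]
-- l3 ok speed 0.08 margin 0.13
{"dx":-0.17,"dy":0.00,"dz":-0.62,"wx":-0.000,"wy":-0.010,"wz":0.000}
{"dx":-0.18,"dy":0.01,"dz":-0.62,"wx":-0.000,"wy":-0.010,"wz":0.000}
{"dx":-0.18,"dy":0.00,"dz":-0.61,"wx":-0.000,"wy":-0.010,"wz":0.000}
[... 1669 characters left out ...]
t64(0.07753389579199066)]
0.15 0.69 0.055 [np.float64(0.15)]
0.15 0.64 0.085 [np.float64(0.14)]
0.15 0.6 0.1 [np.float64(0.13)]
0.15 0.57 0.11 [np.float64(0.13)]
0.15 0.57 0.14 [np.float64(0.2)]
0.15 0.54 0.14 [np.float64(0.0), np.float64(0.16)]
0.2 0.69 0.055 [np.float64(0.09)]
0.2 0.64 0.085 [np.float64(0.06)]
0.2 0.6 0.1 [np.float64(0.05)]
0.2 0.57 0.11 [np.float64(0.05)]
0.2 0.57 0.14 [np.float64(0.13)]
0.2 0.54 0.14 [np.float64(0.1)]
0.25 0.69 0.055 [np.float64(0.03)]
0.25 0.64 0.085 []
0.25 0.6 0.1 []
0.25 0.57 0.11 []
0.25 0.57 0.14 [np.float64(0.05)]
0.25 0.54 0.14 [np.float64(0.03)]
0.3 0.69 0.055 []
0.3 0.64 0.085 []
0.3 0.6 0.1 []
0.3 0.57 0.11 []
0.3 0.57 0.14 []
0.3 0.54 0.14 []
```

{"op": "step_arm", "data": {
  "series": [
    {"dx": 0.05, "dy": 0.0, "dz": -0.12, "wx": 0.0, "wy": -0.018, "wz": 0.0, "jaw": 0.5},
    {"dx": 0.0, "dy": 0.0, "dz": -0.12, "wx": 0.0, "wy": -0.018, "wz": 0.0, "jaw": 0.5},
    {"dx": 0.0, "dy": 0.0, "dz": -0.12, "wx": 0.0, "wy": -0.018, "wz": 0.0, "jaw": 0.5},
    {"dx": 0.0, "dy": 0.0, "dz": -0.12, "wx": 0.0, "wy": -0.018, "wz": 0.0, "jaw": 0.5},
    {"dx": -0.09, "dy": 0.0, "dz": -0.15, "wx": 0.0, "wy": -0.015, "wz": 0.0, "jaw": 0.5},
    {"dx": -0.09, "dy": 0.0, "dz": -0.15, "wx": 0.0, "wy": -0.015, "wz": 0.0, "jaw": 0.5},
    {"dx": -0.09, "dy": 0.0, "dz": -0.15, "wx": 0.0, "wy": -0.015, "wz": 0.0, "jaw": 0.5},
    {"dx": -0.1, "dy": 0.0, "dz": -0.15, "wx": 0.0, "wy": -0.015, "wz": 0.0, "jaw": 0.5}
  ]
}}

```text
clock: 21.32
tcp_pos: [0.5973, -0.0108, 0.0633]
orientation: [3.139, 0.974, -3.111]
wrist_force: [-0.4, 0.6, -2.6]
opening: 0.0152
```

```bash
python3 look.py s11
python3 - <<'E'
from lft import *
w=[S('l3',.690,.055,.15,-.0115,.033,6),S('l4',.64,.088,.15,-.012,.033,6),S('l5',.57,.125,.16,-.015,.05,6)]
go(w)
E
```

```text
g [ 0.581  -0.011   0.0736] rpy [ 3.1375  0.9739 -3.1113] F [-0.6577  1.4759 -3.405 ] tq [-0.0188  3.8329  0.0834] q [-0.559   0.3899 -0.8388 -2.3497 -0.7085  1.2752] 21.3667
clock 21.3667 tcp [ 0.5967 -0.0104  0.0629] [ 3.1375  0.9739 -3.1113] q [-0.559   0.3899 -0.8388 -2.3497 -0.7085  1.2752] F [-0.6577  1.4759 -3.405 ] op 0.015195946143191754
-- l3 ok speed 0.07 margin 0.13
{"dx":-0.17,"dy":0.00,"dz":-0.51,"wx":0.000,"wy":-0.009,"wz":-0.000}
{"dx":-0.18,"dy":0.01,"dz":-0.51,"wx":0.001,"wy":-0.008,"wz":-0.001}
{"dx":-0.19,"dy":-0.00,"dz":-0.51,"wx":-0.000,"wy":-0.009,"wz":0.000}
{"dx":-0.18,"dy":-0.00,"dz":-0.50,"wx":0.000,"wy":-0.008,"wz":-0.000}
{"dx":-0.20,"dy":0.00,"dz":-0.51,"wx":0.001,"wy":-0.009,"wz":-0.000}
{"dx":-0.19,"dy":0.00,"dz":-0.50,"wx":-0.000,"wy":-0.009,"wz":-0.001}
n 6 end err mm [-0.0146 -0.0382 -0.0062]
-- l4 ok speed 0.30 margin 0.13
{"dx":-0.04,"dy":0.02,"dz":-1.00,"wx":-0.000,"wy":0.000,"wz":0.000}
{"dx":-0.04,"dy":0.02,"dz":-0.99,"wx":-0.000,"wy":0.000,"wz":0.000}
{"dx":-0.04,"dy":0.02,"dz":-1.00,"wx":-0.000,"wy":0.000,"wz":0.000}
{"dx":-0.04,"dy":0.02,"dz":-1.00,"wx":-0.000,"wy":0.000,"wz":0.000}
{"dx":-0.03,"dy":0.02,"dz":-1.00,"wx":-0.000,"wy":0.000,"wz":0.000}
{"dx":-0.04,"dy":0.02,"dz":-0.99,"wx":-0.000,"wy":0.000,"wz":0.000}
n 6 end err mm [ 0.0235  0.0234 -0.0457]
-- l5 ok speed 0.52 margin 0.14
{"dx":0.10,"dy":-0.01,"dz":-1.31,"wx":-0.002,"wy":-0.002,"wz":-0.001}
{"dx":0.09,"dy":-0.00,"dz":-1.32,"wx":-0.003,"wy":-0.001,"wz":-0.002}
{"dx":0.09,"dy":-0.00,"dz":-1.31,"wx":-0.002,"wy":-0.002,"wz":-0.001}
{"dx":0.09,"dy":0.00,"dz":-1.32,"wx":-0.003,"wy":-0.001,"wz":-0.002}
{"dx":0.09,"dy":0.01,"dz":-1.31,"wx":-0.002,"wy":-0.002,"wz":-0.001}
{"dx":0.09,"dy":0.01,"dz":-1.32,"wx":-0.003,"wy":-0.002,"wz":-0.001}
n 6 end err mm [-0.0524  0.0343 -0.0085]
```

{"op": "step_arm", "data": {
  "series": [
    {"dx": -0.1, "dy": 0.0, "dz": -0.3, "wx": 0.0, "wy": -0.006, "wz": 0.0, "jaw": 0.5},
    {"dx": -0.18, "dy": 0.0, "dz": -0.51, "wx": 0.0, "wy": -0.008, "wz": 0.0, "jaw": 0.5},
    {"dx": -0.19, "dy": 0.0, "dz": -0.51, "wx": 0.0, "wy": -0.009, "wz": 0.0, "jaw": 0.5},
    {"dx": -0.18, "dy": 0.0, "dz": -0.5, "wx": 0.0, "wy": -0.008, "wz": 0.0, "jaw": 0.5},
    {"dx": -0.2, "dy": 0.0, "dz": -0.51, "wx": 0.0, "wy": -0.009, "wz": 0.0, "jaw": 0.5},
    {"dx": -0.19, "dy": 0.0, "dz": -0.6, "wx": 0.0, "wy": -0.009, "wz": 0.0, "jaw": 0.5},
    {"dx": -0.12, "dy": 0.01, "dz": -0.75, "wx": 0.0, "wy": -0.002, "wz": 0.0, "jaw": 0.5},
    {"dx": -0.04, "dy": 0.02, "dz": -1.0, "wx": 0.0, "wy": 0.0, "wz": 0.0, "jaw": 0.5}
  ]
}}

```text
clock: 22.03
tcp_pos: [0.5646, -0.0119, 0.0996]
orientation: [3.138, 1.027, -3.111]
wrist_force: [0.3, 0.2, -2.5]
opening: 0.0156
```

Run:
```python
from lft import *
P,Rc=cur(); print('g',P-.019*Rc[:,2])
w=[S('l4',.64,.088,.15,-.012,.033,4),S('l5',.57,.13,.16,-.015,.05,6)]
go(w)
```

```text
g [ 0.5484 -0.0125  0.1094]
clock 22.0333 tcp [ 0.5646 -0.0119  0.0996] [ 3.1384  1.0271 -3.1111] q [-0.61    0.2797 -0.8829 -2.2591 -0.728   1.2025] F [ 0.2664  0.1669 -2.5009] op 0.015564923456871268
-- l4 ok speed 0.30 margin 0.13
{"dx":0.01,"dy":0.04,"dz":-1.09,"wx":0.000,"wy":0.000,"wz":-0.000}
{"dx":0.01,"dy":0.05,"dz":-1.08,"wx":0.001,"wy":0.001,"wz":-0.001}
{"dx":0.01,"dy":0.04,"dz":-1.09,"wx":-0.000,"wy":0.000,"wz":0.000}
{"dx":0.00,"dy":0.04,"dz":-1.08,"wx":0.000,"wy":0.001,"wz":-0.000}
n 4 end err mm [0.0254 0.0088 0.0405]
-- l5 ok speed 0.59 margin 0.14
{"dx":0.03,"dy":-0.01,"dz":-1.36,"wx":-0.002,"wy":-0.002,"wz":-0.002}
{"dx":0.02,"dy":-0.00,"dz":-1.35,"wx":-0.003,"wy":-0.001,"wz":-0.001}
{"dx":0.03,"dy":-0.00,"dz":-1.36,"wx":-0.002,"wy":-0.002,"wz":-0.002}
{"dx":0.02,"dy":0.00,"dz":-1.36,"wx":-0.003,"wy":-0.002,"wz":-0.001}
{"dx":0.01,"dy":0.01,"dz":-1.35,"wx":-0.002,"wy":-0.002,"wz":-0.002}
{"dx":0.02,"dy":0.01,"dz":-1.36,"wx":-0.003,"wy":-0.001,"wz":-0.001}
n 6 end err mm [-0.0085  0.01    0.0046]
```

{"op": "step_arm", "data": {
  "series": [
    {"dx": 0.01, "dy": 0.04, "dz": -1.08, "wx": 0.0, "wy": 0.0, "wz": 0.0, "jaw": 0.5},
    {"dx": 0.01, "dy": 0.04, "dz": -1.08, "wx": 0.0, "wy": 0.0, "wz": 0.0, "jaw": 0.5},
    {"dx": 0.01, "dy": 0.04, "dz": -1.08, "wx": 0.0, "wy": 0.0, "wz": 0.0, "jaw": 0.5},
    {"dx": 0.0, "dy": 0.04, "dz": -1.08, "wx": 0.0, "wy": 0.0, "wz": 0.0, "jaw": 0.5},
    {"dx": 0.03, "dy": 0.0, "dz": -1.36, "wx": -0.002, "wy": -0.002, "wz": -0.002, "jaw": 0.5},
    {"dx": 0.02, "dy": 0.0, "dz": -1.36, "wx": -0.003, "wy": -0.002, "wz": -0.001, "jaw": 0.5},
    {"dx": 0.03, "dy": 0.0, "dz": -1.36, "wx": -0.002, "wy": -0.002, "wz": -0.002, "jaw": 0.5},
    {"dx": 0.02, "dy": 0.0, "dz": -1.36, "wx": -0.003, "wy": -0.002, "wz": -0.001, "jaw": 0.5}
  ]
}}

```text
clock: 22.7
tcp_pos: [0.4798, -0.0137, 0.1493]
orientation: [3.141, 1.036, -3.098]
wrist_force: [-0.3, -0.1, -2.0]
opening: 0.0155
```

```bash
python3 look.py s12 200 170
python3 - <<'E'
from lft import *
L=50.16
w=[S('l5',.57,.13,.16,-.015,.05,2),('l6',*T([.41,-.05,.19],.10,.16,L),8),('toC',*T([.40,-.2,.22],.25,.16,L),10),('C',*T([.395,-.375,.225],.3,.14,L),10)]
go(w)
for x in w: print(x[0],clearance(x[1],x[2],.04)[0])
E
```

```text
g [ 0.462  -0.0145  0.1601] rpy [-3.1396  1.0376 -3.095 ] F [-2.2992  1.0176 -1.7382] tq [-0.1913  4.3238  0.0293] q [-0.5465 -0.078  -0.8695 -1.877  -0.5271  0.6803] 22.75
clock 22.75 tcp [ 0.4783 -0.0137  0.1505] [-3.1396  1.0376 -3.095 ] q [-0.5465 -0.078  -0.8695 -1.877  -0.5271  0.6803] F [-2.2992  1.0176 -1.7382] op 0.015295351222838536
-- l5 ok speed 0.61 margin 0.16
{"dx":0.02,"dy":0.03,"dz":-1.23,"wx":-0.002,"wy":0.001,"wz":-0.001}
{"dx":0.02,"dy":0.02,"dz":-1.23,"wx":-0.003,"wy":0.001,"wz":-0.001}
n 2 end err mm [ 0.036  -0.037   0.0286]
-- l6 ok speed 0.24 margin 0.17
{"dx":0.02,"dy":-0.41,"dz":-0.46,"wx":-0.005,"wy":0.000,"wz":-0.003}
{"dx":0.01,"dy":-0.40,"dz":-0.46,"wx":-0.006,"wy":0.000,"wz":-0.003}
{"dx":0.02,"dy":-0.40,"dz":-0.47,"wx":-0.005,"wy":0.000,"wz":-0.003}
{"dx":0.02,"dy":-0.40,"dz":-0.47,"wx":-0.005,"wy":0.000,"wz":-0.004}
{"dx":0.03,"dy":-0.40,"dz":-0.46,"wx":-0.006,"wy":0.000,"wz":-0.003}
{"dx":0.02,"dy":-0.39,"dz":-0.48,"wx":-0.005,"wy":0.000,"wz":-0.003}
{"dx":0.02,"dy":-0.40,"dz":-0.47,"wx":-0.006,"wy":0.000,"wz":-0.003}
{"dx":0.03,"dy":-0.39,"dz":-0.4
[... 941 characters left out ...]
":-0.003}
{"dx":0.21,"dy":-1.67,"dz":-0.45,"wx":-0.005,"wy":0.002,"wz":-0.002}
{"dx":0.22,"dy":-1.67,"dz":-0.45,"wx":-0.004,"wy":0.002,"wz":-0.003}
{"dx":0.22,"dy":-1.67,"dz":-0.46,"wx":-0.004,"wy":0.002,"wz":-0.002}
{"dx":0.23,"dy":-1.66,"dz":-0.47,"wx":-0.004,"wy":0.002,"wz":-0.003}
{"dx":0.23,"dy":-1.66,"dz":-0.47,"wx":-0.005,"wy":0.002,"wz":-0.002}
{"dx":0.24,"dy":-1.66,"dz":-0.48,"wx":-0.004,"wy":0.002,"wz":-0.003}
{"dx":0.24,"dy":-1.66,"dz":-0.49,"wx":-0.004,"wy":0.002,"wz":-0.003}
{"dx":0.25,"dy":-1.65,"dz":-0.49,"wx":-0.005,"wy":0.002,"wz":-0.002}
{"dx":0.26,"dy":-1.66,"dz":-0.50,"wx":-0.004,"wy":0.002,"wz":-0.003}
n 10 end err mm [ 0.0091 -0.0375 -0.043 ]
l5 9.0
l6 9.0
toC 9.0
C 9.0
```

{"op": "step_arm", "data": {
  "series": [
    {"dx": 0.02, "dy": 0.0, "dz": -1.23, "wx": -0.002, "wy": 0.0, "wz": -0.001, "jaw": 0.5},
    {"dx": 0.02, "dy": 0.0, "dz": -1.23, "wx": -0.002, "wy": 0.0, "wz": -0.001, "jaw": 0.5},
    {"dx": 0.02, "dy": -0.2, "dz": -0.8, "wx": -0.005, "wy": 0.0, "wz": -0.003, "jaw": 0.5},
    {"dx": 0.02, "dy": -0.4, "dz": -0.46, "wx": -0.006, "wy": 0.0, "wz": -0.003, "jaw": 0.5},
    {"dx": 0.02, "dy": -0.4, "dz": -0.46, "wx": -0.005, "wy": 0.0, "wz": -0.003, "jaw": 0.5},
    {"dx": 0.02, "dy": -0.4, "dz": -0.46, "wx": -0.006, "wy": 0.0, "wz": -0.004, "jaw": 0.5},
    {"dx": 0.02, "dy": -0.4, "dz": -0.46, "wx": -0.005, "wy": 0.0, "wz": -0.003, "jaw": 0.5},
    {"dx": 0.02, "dy": -0.5, "dz": -0.46, "wx": -0.006, "wy": 0.0, "wz": -0.003, "jaw": 0.5}
  ]
}}

```text
clock: 23.42
tcp_pos: [0.433, -0.0387, 0.1761]
orientation: [3.139, 1.036, -3.055]
wrist_force: [0.4, -0.2, -3.2]
opening: 0.0152
```

Run:
```python
from lft import *
w=[('toC',*T([.40,-.2,.22],.25,.16,L),12),('C',*T([.395,-.375,.225],.3,.14,L),12)]
go(w)
```

```text
clock 23.4167 tcp [ 0.433  -0.0387  0.1761] [ 3.1385  1.0364 -3.0554] q [-0.4653 -0.2525 -0.8354 -1.5209 -0.4713  0.2481] F [ 0.4448 -0.1613 -3.1968] op 0.015173759925793758
-- toC ok speed 0.45 margin 0.20
{"dx":-0.12,"dy":-1.29,"dz":-0.37,"wx":-0.011,"wy":0.000,"wz":-0.007}
{"dx":-0.10,"dy":-1.29,"dz":-0.38,"wx":-0.012,"wy":0.000,"wz":-0.007}
{"dx":-0.10,"dy":-1.29,"dz":-0.40,"wx":-0.011,"wy":0.000,"wz":-0.007}
{"dx":-0.09,"dy":-1.28,"dz":-0.41,"wx":-0.012,"wy":0.000,"wz":-0.007}
{"dx":-0.08,"dy":-1.27,"dz":-0.43,"wx":-0.011,"wy":0.000,"wz":-0.007}
{"dx":-0.07,"dy":-1.28,"dz":-0.44,"wx":-0.012,"wy":0.001,"wz":-0.007}
{"dx":-0.06,"dy":-1.26,"dz":-0.46,"wx":-0.011,"wy":-0.000,"wz":-0.007}
{"dx":-0.05,"dy":-1.27,"dz":-0.47,"wx":-0.012,"wy":-0.000,"wz":-0.007}
{"dx":-0.04,"dy":-1.26,"dz":-0.49,"wx":-0.011,"wy":-0.000,"wz":-0.007}
{"dx":-0.04,"dy":-1.25,"dz":-0.50,"wx":-0.012,"wy":-0.000,"wz":-0.007}
{"dx":-0.02,"dy":-1.24,"dz":-0.52,"wx":-0.011,"wy":-0.000,"wz":-0.007}
{"dx":-0.02,"dy":-1.24,"dz":-0.53,"wx":-0.012,"wy":0.000,"wz":-0.006}
n 12 end err mm [-0.047   0.04    0.0283]
-- C o
[... 191 characters left out ...]
0.37,"wx":-0.004,"wy":0.002,"wz":-0.003}
{"dx":0.19,"dy":-1.40,"dz":-0.38,"wx":-0.003,"wy":0.002,"wz":-0.002}
{"dx":0.18,"dy":-1.38,"dz":-0.39,"wx":-0.004,"wy":0.001,"wz":-0.002}
{"dx":0.19,"dy":-1.39,"dz":-0.39,"wx":-0.003,"wy":0.002,"wz":-0.002}
{"dx":0.20,"dy":-1.39,"dz":-0.39,"wx":-0.004,"wy":0.002,"wz":-0.002}
{"dx":0.19,"dy":-1.38,"dz":-0.40,"wx":-0.003,"wy":0.001,"wz":-0.003}
{"dx":0.21,"dy":-1.38,"dz":-0.40,"wx":-0.004,"wy":0.002,"wz":-0.002}
{"dx":0.20,"dy":-1.38,"dz":-0.41,"wx":-0.003,"wy":0.002,"wz":-0.002}
{"dx":0.21,"dy":-1.38,"dz":-0.41,"wx":-0.004,"wy":0.001,"wz":-0.002}
{"dx":0.21,"dy":-1.38,"dz":-0.42,"wx":-0.004,"wy":0.002,"wz":-0.002}
n 12 end err mm [0.0097 0.0043 0.0061]
```

```bash
cat > pour.py <<'E'
from lft import *
def GN(N,p,yaw):
    d=np.array([np.cos(yaw),np.sin(yaw),0]); x=np.cos(p)*d+np.array([0,0,np.sin(p)]); z=-np.sin(p)*d+np.array([0,0,np.cos(p)])
    return np.array(N)-.121*x+.0624*z
def TN(N,p,yaw): return T(GN(N,p,yaw),yaw,p,L)
C=np.array([.489,-.347])
def Npt(yaw,off,z): return np.r_[C+off*np.array([np.cos(yaw),np.sin(yaw)]),z]
E
python3 - <<'E'
from pour import *
for yaw in (-.3,0,.15,.3,.45,.6,.9):
    out=[]
    for p,z in ((.14,.13),(0,.12),(-.2,.11),(-.4,.1),(-.6,.095),(-.8,.09),(-1.05,.09)):
        P,Rt=TN(Npt(yaw,-.02,z),p,yaw); o=ok(P,Rt,.0); out.append('|'.join('%.2f(%.1f)'%(m,q[3]) for m,q in o) or '-')
    print(yaw,out)
E
```

```text
-0.3 ['0.31(-1.5)', '0.34(-1.1)', '0.02(0.1)', '0.25(0.0)', '0.45(0.0)', '0.64(0.0)', '0.89(-0.0)']
0 ['0.51(-1.3)', '0.53(-1.1)', '0.53(-0.7)', '0.52(-0.4)', '0.58(-0.2)', '0.68(-0.0)', '0.86(0.0)']
0.15 ['0.62(-1.2)', '0.63(-1.0)', '0.63(-0.8)', '0.62(-0.5)', '0.64(-0.2)', '0.71(-0.0)', '0.84(0.1)']
0.3 ['0.74(-1.1)', '0.74(-1.0)', '0.73(-0.8)', '0.71(-0.5)', '0.71(-0.2)', '0.73(-0.1)', '0.83(0.1)']
0.45 ['0.86(-1.0)', '0.85(-0.9)', '0.83(-0.7)', '0.80(-0.5)', '0.77(-0.3)', '0.76(-0.1)', '0.81(0.1)']
0.6 ['0.98(-1.0)', '0.96(-0.9)', '0.93(-0.7)', '0.88(-0.5)', '0.83(-0.3)', '0.79(-0.1)', '0.79(0.1)']
0.9 ['1.03(-0.9)', '1.08(-0.8)', '1.13(-0.7)', '1.04(-0.5)', '0.95(-0.3)', '0.85(-0.1)', '0.75(0.2)']
```

Run:
```python
from pour import *
yaw=.15
w=[('C',*TN(Npt(yaw,-.02,.15),.15,yaw),22)]
print(GN(Npt(yaw,-.02,.15),.15,yaw))
go(w)
```

```text
[ 0.3417 -0.3693  0.1936]
clock 23.4167 tcp [ 0.433  -0.0387  0.1761] [ 3.1385  1.0364 -3.0554] q [-0.4653 -0.2525 -0.8354 -1.5209 -0.4713  0.2481] F [ 0.4448 -0.1613 -3.1968] op 0.015173759925793758
-- C ok speed 0.56 margin 0.19
{"dx":0.21,"dy":-1.46,"dz":-0.43,"wx":-0.002,"wy":0.001,"wz":-0.001}
{"dx":0.21,"dy":-1.45,"dz":-0.42,"wx":-0.003,"wy":0.000,"wz":-0.002}
{"dx":0.21,"dy":-1.45,"dz":-0.44,"wx":-0.002,"wy":0.001,"wz":-0.001}
{"dx":0.22,"dy":-1.45,"dz":-0.43,"wx":-0.002,"wy":0.000,"wz":-0.002}
{"dx":0.22,"dy":-1.45,"dz":-0.44,"wx":-0.003,"wy":0.001,"wz":-0.001}
{"dx":0.22,"dy":-1.45,"dz":-0.45,"wx":-0.002,"wy":0.000,"wz":-0.002}
{"dx":0.22,"dy":-1.45,"dz":-0.44,"wx":-0.002,"wy":0.001,"wz":-0.001}
{"dx":0.23,"dy":-1.45,"dz":-0.45,"wx":-0.003,"wy":0.000,"wz":-0.002}
{"dx":0.23,"dy":-1.44,"dz":-0.45,"wx":-0.002,"wy":0.001,"wz":-0.001}
{"dx":0.23,"dy":-1.44,"dz":-0.46,"wx":-0.002,"wy":0.000,"wz":-0.002}
{"dx":0.23,"dy":-1.45,"dz":-0.46,"wx":-0.003,"wy":0.001,"wz":-0.001}
{"dx":0.23,"dy":-1.44,"dz":-0.46,"wx":-0.002,"wy":0.000,"wz":-0.002}
{"dx":0.24,"dy":-1.44,"dz":-0.46,"wx":-0.003,"wy":0.001,"wz":-0.001}
{"dx":0.24,"dy":-1.43,"dz":-0.47,"wx":-0.002,"wy":0.000,"wz":-0.002}
{"dx":0.24,"dy":-1.44,"dz":-0.47,"wx":-0.002,"wy":0.001,"wz":-0.001}
{"dx":0.25,"dy":-1.43,"dz":-0.48,"wx":-0.003,"wy":0.000,"wz":-0.002}
{"dx":0.24,"dy":-1.44,"dz":-0.48,"wx":-0.002,"wy":0.001,"wz":-0.001}
{"dx":0.25,"dy":-1.43,"dz":-0.48,"wx":-0.002,"wy":0.000,"wz":-0.002}
{"dx":0.26,"dy":-1.43,"dz":-0.49,"wx":-0.003,"wy":0.001,"wz":-0.001}
{"dx":0.25,"dy":-1.43,"dz":-0.48,"wx":-0.002,"wy":0.000,"wz":-0.002}
{"dx":0.26,"dy":-1.42,"dz":-0.50,"wx":-0.002,"wy":0.001,"wz":-0.001}
{"dx":0.26,"dy":-1.43,"dz":-0.49,"wx":-0.003,"wy":0.000,"wz":-0.002}
n 22 end err mm [-0.0266 -0.0229 -0.0351]
```

{"op": "step_arm", "data": {
  "series": [
    {"dx": 0.15, "dy": -0.8, "dz": -0.4, "wx": -0.002, "wy": 0.0, "wz": -0.001, "jaw": 0.5},
    {"dx": 0.18, "dy": -1.1, "dz": -0.42, "wx": -0.003, "wy": 0.0, "wz": -0.002, "jaw": 0.5},
    {"dx": 0.21, "dy": -1.4, "dz": -0.44, "wx": -0.002, "wy": 0.001, "wz": -0.001, "jaw": 0.5},
    {"dx": 0.22, "dy": -1.45, "dz": -0.44, "wx": -0.002, "wy": 0.0, "wz": -0.002, "jaw": 0.5},
    {"dx": 0.22, "dy": -1.45, "dz": -0.44, "wx": -0.003, "wy": 0.001, "wz": -0.001, "jaw": 0.5},
    {"dx": 0.22, "dy": -1.45, "dz": -0.45, "wx": -0.002, "wy": 0.0, "wz": -0.002, "jaw": 0.5},
    {"dx": 0.22, "dy": -1.45, "dz": -0.45, "wx": -0.002, "wy": 0.001, "wz": -0.001, "jaw": 0.5},
    {"dx": 0.23, "dy": -1.45, "dz": -0.45, "wx": -0.003, "wy": 0.0, "wz": -0.002, "jaw": 0.5}
  ]
}}

```text
clock: 24.08
tcp_pos: [0.4051, -0.1482, 0.1795]
orientation: [3.14, 1.033, -3.032]
wrist_force: [1.0, -1.0, -2.8]
opening: 0.0154
```

{"op": "step_arm", "data": {
  "series": [
    {"dx": 0.23, "dy": -1.44, "dz": -0.45, "wx": -0.002, "wy": 0.001, "wz": -0.001, "jaw": 0.5},
    {"dx": 0.23, "dy": -1.44, "dz": -0.46, "wx": -0.002, "wy": 0.0, "wz": -0.002, "jaw": 0.5},
    {"dx": 0.23, "dy": -1.45, "dz": -0.46, "wx": -0.003, "wy": 0.001, "wz": -0.001, "jaw": 0.5},
    {"dx": 0.23, "dy": -1.44, "dz": -0.46, "wx": -0.002, "wy": 0.0, "wz": -0.002, "jaw": 0.5},
    {"dx": 0.24, "dy": -1.44, "dz": -0.46, "wx": -0.003, "wy": 0.001, "wz": -0.001, "jaw": 0.5},
    {"dx": 0.24, "dy": -1.43, "dz": -0.47, "wx": -0.002, "wy": 0.0, "wz": -0.002, "jaw": 0.5},
    {"dx": 0.24, "dy": -1.44, "dz": -0.47, "wx": -0.002, "wy": 0.001, "wz": -0.001, "jaw": 0.5},
    {"dx": 0.25, "dy": -1.43, "dz": -0.48, "wx": -0.003, "wy": 0.0, "wz": -0.002, "jaw": 0.5}
  ]
}}

```text
clock: 24.75
tcp_pos: [0.3779, -0.2677, 0.1822]
orientation: [3.141, 1.028, -3.009]
wrist_force: [0.5, -0.4, -2.2]
opening: 0.0153
```

```bash
python3 - <<'E'
from pour import *
yaw=.15
go([('C',*TN(Npt(yaw,-.02,.15),.15,yaw),8)])
E
python3 look.py s13 80 170
```

```text
clock 24.75 tcp [ 0.3779 -0.2677  0.1822] [ 3.1412  1.0284 -3.009 ] q [-1.1799  0.0803 -0.5636 -1.243  -1.0649  0.4862] F [ 0.5198 -0.3615 -2.216 ] op 0.015250298903990819
-- C ok speed 0.13 margin 0.48
{"dx":0.20,"dy":-1.19,"dz":-0.36,"wx":-0.002,"wy":0.000,"wz":-0.001}
{"dx":0.20,"dy":-1.20,"dz":-0.37,"wx":-0.002,"wy":0.001,"wz":-0.001}
{"dx":0.19,"dy":-1.19,"dz":-0.37,"wx":-0.001,"wy":0.000,"wz":-0.001}
{"dx":0.21,"dy":-1.19,"dz":-0.37,"wx":-0.002,"wy":0.000,"wz":-0.002}
{"dx":0.20,"dy":-1.19,"dz":-0.37,"wx":-0.002,"wy":0.001,"wz":-0.001}
{"dx":0.20,"dy":-1.19,"dz":-0.38,"wx":-0.002,"wy":0.000,"wz":-0.001}
{"dx":0.21,"dy":-1.19,"dz":-0.38,"wx":-0.002,"wy":0.001,"wz":-0.001}
{"dx":0.21,"dy":-1.19,"dz":-0.38,"wx":-0.001,"wy":-0.000,"wz":-0.001}
n 8 end err mm [-0.0501 -0.01   -0.0031]
g [ 0.3617 -0.2728  0.1919] rpy [-3.1389  1.0273 -3.0064] F [ 0.1063 -4.5671 -2.388 ] tq [-1.1049  3.7693 -1.0184] q [-1.1816  0.0837 -0.5593 -1.241  -1.0653  0.4867] 24.8
```

```bash
python3 -c "
import cv2; a=cv2.imread('pics/s13.png'); cv2.imwrite('pics/s13d.png',cv2.resize(a[170:370,80:300],None,fx=3,fy=3,interpolation=2))"
```

{"op": "step_arm", "data": {
  "series": [
    {"dx": 0.2, "dy": -1.2, "dz": -0.37, "wx": -0.002, "wy": 0.0, "wz": -0.001, "jaw": 0.5},
    {"dx": 0.2, "dy": -1.2, "dz": -0.37, "wx": -0.002, "wy": 0.001, "wz": -0.001, "jaw": 0.5},
    {"dx": 0.2, "dy": -1.2, "dz": -0.37, "wx": -0.002, "wy": 0.0, "wz": -0.001, "jaw": 0.5},
    {"dx": 0.2, "dy": -1.2, "dz": -0.37, "wx": -0.002, "wy": 0.0, "wz": -0.001, "jaw": 0.5},
    {"dx": 0.2, "dy": -1.2, "dz": -0.37, "wx": -0.002, "wy": 0.001, "wz": -0.001, "jaw": 0.5},
    {"dx": 0.2, "dy": -1.2, "dz": -0.37, "wx": -0.002, "wy": 0.0, "wz": -0.001, "jaw": 0.5},
    {"dx": 0.2, "dy": -0.9, "dz": -0.37, "wx": -0.002, "wy": 0.0, "wz": -0.001, "jaw": 0.5},
    {"dx": 0.1, "dy": -0.5, "dz": -0.2, "wx": 0.0, "wy": 0.0, "wz": 0.0, "jaw": 0.5}
  ]
}}

```text
clock: 25.47
tcp_pos: [0.3589, -0.3581, 0.1832]
orientation: [3.138, 1.026, -2.997]
wrist_force: [0.3, -0.1, -2.1]
opening: 0.0154
```

Run:
```python
from pour import *
yaw=.15
P,Rc=cur(); g=P-.019*Rc[:,2]; print('g',g)
w=[]
for p,z,n in ((0,.135,3),(-.2,.125,2),(-.4,.115,2),(-.6,.105,2),(-.8,.1,2),(-1.05,.095,3)):
    w.append(('p%.2f'%p,*TN(Npt(yaw,-.02,z),p,yaw),n))
go(w)
```

```text
g [ 0.3428 -0.3606  0.193 ]
clock 25.4667 tcp [ 0.3589 -0.3581  0.1832] [ 3.1376  1.0264 -2.9967] q [-1.2819  0.2065 -0.4056 -1.1734 -1.1649  0.4879] F [ 0.3266 -0.0606 -2.1038] op 0.01542523025150895
-- p0.00 ok speed 0.44 margin 0.62
{"dx":-0.13,"dy":-0.28,"dz":0.08,"wx":-0.000,"wy":0.050,"wz":-0.001}
{"dx":-0.13,"dy":-0.28,"dz":0.06,"wx":-0.000,"wy":0.051,"wz":-0.001}
{"dx":-0.13,"dy":-0.28,"dz":0.07,"wx":-0.000,"wy":0.050,"wz":-0.001}
n 3 end err mm [ 0.0133  0.0259 -0.0303]
-- p-0.20 ok speed 1.09 margin 0.65
{"dx":-0.78,"dy":-0.00,"dz":0.14,"wx":-0.000,"wy":0.100,"wz":0.000}
{"dx":-0.78,"dy":-0.00,"dz":0.06,"wx":-0.000,"wy":0.100,"wz":0.000}
n 2 end err mm [-0.024   0.024  -0.0464]
-- p-0.40 ok speed 1.11 margin 0.64
{"dx":-0.85,"dy":-0.00,"dz":0.21,"wx":-0.000,"wy":0.100,"wz":0.000}
{"dx":-0.87,"dy":-0.00,"dz":0.12,"wx":-0.000,"wy":0.100,"wz":0.000}
n 2 end err mm [0.0144 0.0325 0.0222]
-- p-0.60 ok speed 0.93 margin 0.64
{"dx":-0.93,"dy":-0.00,"dz":0.26,"wx":-0.000,"wy":0.100,"wz":0.000}
{"dx":-0.95,"dy":-0.00,"dz":0.17,"wx":-0.000,"wy":0.100,"wz":0.000}
n 2 end err mm [-0.0519  0.0237  0.0307]
-- p-0.80 ok speed 0.62 margin 0.68
{"dx":-1.09,"dy":-0.00,"dz":0.06,"wx":-0.000,"wy":0.100,"wz":0.000}
{"dx":-1.10,"dy":-0.00,"dz":-0.05,"wx":-0.000,"wy":0.100,"wz":0.000}
n 2 end err mm [-0.0142  0.031   0.0394]
-- p-1.05 ok speed 0.41 margin 0.76
{"dx":-0.96,"dy":-0.00,"dz":0.04,"wx":-0.000,"wy":0.083,"wz":-0.000}
{"dx":-0.96,"dy":-0.00,"dz":-0.04,"wx":-0.000,"wy":0.084,"wz":-0.000}
{"dx":-0.95,"dy":-0.00,"dz":-0.11,"wx":-0.000,"wy":0.083,"wz":-0.000}
n 3 end err mm [ 0.024   0.0366 -0.0498]
```

Run:
```python
from pour import *
yaw=.15
w=[]
for p,z,n in ((0,.12,4),(-.2,.107,4),(-.4,.1,4),(-.6,.095,4),(-.85,.095,4),(-1.1,.095,4)):
    w.append(('p%.2f'%p,*TN(Npt(yaw,-.02,z),p,yaw),n))
go(w)
```

```text
clock 25.4667 tcp [ 0.3589 -0.3581  0.1832] [ 3.1376  1.0264 -2.9967] q [-1.2819  0.2065 -0.4056 -1.1734 -1.1649  0.4879] F [ 0.3266 -0.0606 -2.1038] op 0.01542523025150895
-- p0.00 ok speed 0.28 margin 0.62
{"dx":0.23,"dy":-0.21,"dz":0.25,"wx":-0.000,"wy":0.038,"wz":-0.001}
{"dx":0.21,"dy":-0.21,"dz":0.26,"wx":-0.000,"wy":0.037,"wz":-0.000}
{"dx":0.21,"dy":-0.21,"dz":0.27,"wx":-0.000,"wy":0.038,"wz":-0.001}
{"dx":0.19,"dy":-0.21,"dz":0.27,"wx":-0.000,"wy":0.038,"wz":-0.001}
n 4 end err mm [0.0059 0.0433 0.0361]
-- p-0.20 ok speed 0.55 margin 0.63
{"dx":-0.33,"dy":-0.00,"dz":0.12,"wx":-0.000,"wy":0.050,"wz":0.000}
{"dx":-0.34,"dy":-0.00,"dz":0.10,"wx":-0.000,"wy":0.050,"wz":0.000}
{"dx":-0.34,"dy":-0.00,"dz":0.08,"wx":-0.000,"wy":0.050,"wz":0.000}
{"dx":-0.34,"dy":-0.00,"dz":0.07,"wx":-0.000,"wy":0.050,"wz":0.000}
n 4 end err mm [-0.021   0.0419  0.0223]
-- p-0.40 ok speed 0.58 margin 0.62
{"dx":-0.47,"dy":-0.00,"dz":0.05,"wx":-0.000,"wy":0.050,"wz":0.000}
{"dx":-0.47,"dy":-0.00,"dz":0.02,"wx":-0.000,"wy":0.050,"wz":0.000}
{"dx":-0.48,"dy":-0.00,"dz":-0.00,"wx":-0.000,"wy":0.050,"wz"
[... 471 characters left out ...]
- p-0.85 ok speed 0.42 margin 0.66
{"dx":-0.73,"dy":0.00,"dz":-0.09,"wx":-0.000,"wy":0.062,"wz":0.000}
{"dx":-0.72,"dy":0.00,"dz":-0.14,"wx":-0.000,"wy":0.063,"wz":0.000}
{"dx":-0.71,"dy":0.00,"dz":-0.19,"wx":-0.000,"wy":0.062,"wz":0.000}
{"dx":-0.69,"dy":0.00,"dz":-0.22,"wx":-0.000,"wy":0.063,"wz":0.000}
n 4 end err mm [-0.0243 -0.048  -0.0409]
-- p-1.10 ok speed 0.33 margin 0.77
{"dx":-0.73,"dy":0.00,"dz":-0.10,"wx":-0.000,"wy":0.062,"wz":-0.000}
{"dx":-0.72,"dy":0.00,"dz":-0.14,"wx":-0.000,"wy":0.063,"wz":-0.000}
{"dx":-0.71,"dy":0.00,"dz":-0.18,"wx":-0.000,"wy":0.062,"wz":-0.000}
{"dx":-0.70,"dy":0.00,"dz":-0.23,"wx":-0.000,"wy":0.063,"wz":-0.000}
n 4 end err mm [ 0.0262 -0.0387 -0.015 ]
```

{"op": "step_arm", "data": {
  "series": [
    {"dx": 0.23, "dy": -0.21, "dz": 0.25, "wx": 0.0, "wy": 0.038, "wz": 0.0, "jaw": 0.5},
    {"dx": 0.21, "dy": -0.21, "dz": 0.26, "wx": 0.0, "wy": 0.037, "wz": 0.0, "jaw": 0.5},
    {"dx": 0.21, "dy": -0.21, "dz": 0.27, "wx": 0.0, "wy": 0.038, "wz": 0.0, "jaw": 0.5},
    {"dx": 0.19, "dy": -0.21, "dz": 0.27, "wx": 0.0, "wy": 0.038, "wz": 0.0, "jaw": 0.5},
    {"dx": -0.33, "dy": 0.0, "dz": 0.12, "wx": 0.0, "wy": 0.05, "wz": 0.0, "jaw": 0.5},
    {"dx": -0.34, "dy": 0.0, "dz": 0.1, "wx": 0.0, "wy": 0.05, "wz": 0.0, "jaw": 0.5},
    {"dx": -0.34, "dy": 0.0, "dz": 0.08, "wx": 0.0, "wy": 0.05, "wz": 0.0, "jaw": 0.5},
    {"dx": -0.34, "dy": 0.0, "dz": 0.07, "wx": 0.0, "wy": 0.05, "wz": 0.0, "jaw": 0.5}
  ]
}}

```text
clock: 26.13
tcp_pos: [0.3765, -0.3622, 0.1781]
orientation: [3.139, 0.674, -2.995]
wrist_force: [0.3, 0.5, -3.4]
opening: 0.0152
```

```bash
sed -i 's/len(sys.argv)>5/len(sys.argv)>=6/' look.py; python3 look.py s14 80 170 200 160
```

```text
g [ 0.3661 -0.3645  0.1946] rpy [-3.1414  0.6724 -2.9928] F [ 3.0983 -0.6519 -1.3083] tq [-0.452   2.3386 -0.0974] q [-0.8822  0.0765 -0.3888 -0.7659 -0.8797 -0.1038] 26.1833
```

{"op": "step_arm", "data": {
  "series": [
    {"dx": -0.47, "dy": 0.0, "dz": 0.05, "wx": 0.0, "wy": 0.05, "wz": 0.0, "jaw": 0.5},
    {"dx": -0.47, "dy": 0.0, "dz": 0.02, "wx": 0.0, "wy": 0.05, "wz": 0.0, "jaw": 0.5},
    {"dx": -0.48, "dy": 0.0, "dz": 0.0, "wx": 0.0, "wy": 0.05, "wz": 0.0, "jaw": 0.5},
    {"dx": -0.47, "dy": 0.0, "dz": -0.02, "wx": 0.0, "wy": 0.05, "wz": 0.0, "jaw": 0.5},
    {"dx": -0.52, "dy": 0.0, "dz": 0.02, "wx": 0.0, "wy": 0.05, "wz": 0.0, "jaw": 0.5},
    {"dx": -0.53, "dy": 0.0, "dz": -0.01, "wx": 0.0, "wy": 0.05, "wz": 0.0, "jaw": 0.5},
    {"dx": -0.52, "dy": 0.0, "dz": -0.03, "wx": 0.0, "wy": 0.05, "wz": 0.0, "jaw": 0.5},
    {"dx": -0.52, "dy": 0.0, "dz": -0.06, "wx": 0.0, "wy": 0.05, "wz": 0.0, "jaw": 0.5}
  ]
}}

```text
clock: 26.85
tcp_pos: [0.4102, -0.3564, 0.1966]
orientation: [3.138, 0.273, -2.994]
wrist_force: [-0.1, 0.5, -2.4]
opening: 0.0156
```

{"op": "step_arm", "data": {
  "series": [
    {"dx": -0.73, "dy": 0.0, "dz": -0.09, "wx": 0.0, "wy": 0.062, "wz": 0.0, "jaw": 0.5},
    {"dx": -0.72, "dy": 0.0, "dz": -0.14, "wx": 0.0, "wy": 0.063, "wz": 0.0, "jaw": 0.5},
    {"dx": -0.71, "dy": 0.0, "dz": -0.19, "wx": 0.0, "wy": 0.062, "wz": 0.0, "jaw": 0.5},
    {"dx": -0.69, "dy": 0.0, "dz": -0.22, "wx": 0.0, "wy": 0.063, "wz": 0.0, "jaw": 0.5},
    {"dx": -0.73, "dy": 0.0, "dz": -0.1, "wx": 0.0, "wy": 0.062, "wz": 0.0, "jaw": 0.5},
    {"dx": -0.72, "dy": 0.0, "dz": -0.14, "wx": 0.0, "wy": 0.063, "wz": 0.0, "jaw": 0.5},
    {"dx": -0.71, "dy": 0.0, "dz": -0.18, "wx": 0.0, "wy": 0.062, "wz": 0.0, "jaw": 0.5},
    {"dx": -0.7, "dy": 0.0, "dz": -0.23, "wx": 0.0, "wy": 0.063, "wz": 0.0, "jaw": 0.5}
  ]
}}

```text
clock: 27.52
tcp_pos: [0.4658, -0.3485, 0.2127]
orientation: [3.137, -0.228, -2.993]
wrist_force: [0.0, 0.1, -2.8]
opening: 0.0151
```

```bash
python3 look.py s15 80 170 200 160
```

```text
g [ 0.4722 -0.3478  0.2298] rpy [ 3.1374 -0.2336 -2.991 ] F [ 6.3856 -2.1099 -1.9238] tq [-0.2594 -2.1454  0.1319] q [-0.2475  0.334  -0.1309  0.0886 -1.3243 -1.2042] 27.5667
```

Run:
```python
from pour import *
import pickle
P0,R0=pickle.load(open('grasp.pkl','rb'))
yaw=.15
w=[('u1',*TN(Npt(yaw,-.03,.12),-.7,yaw),5),('u2',*TN(Npt(yaw,-.03,.16),-.3,yaw),6),('u3',*TN(Npt(yaw,-.03,.17),.1,yaw),6),('b1',*T([.41,-.05,.19],.10,.14,L)),('b2',*T([.41,.14,.15],.6,.09,L)),('b3',*T([.500,.277,.115],1.2,.05,L)),('b4',P0+[0,-.003,.02],R0),('b5',P0+[0,-.003,.001],R0,3)]
go(w,v=3.5,w=.1)
```

```text
clock 27.5667 tcp [ 0.4679 -0.3483  0.2113] [ 3.1374 -0.2336 -2.991 ] q [-0.2475  0.334  -0.1309  0.0886 -1.3243 -1.2042] F [ 6.3856 -2.1099 -1.9238] op 0.015162283370918838
-- u1 ok speed 0.41 margin 0.70
{"dx":1.20,"dy":-0.04,"dz":-0.04,"wx":0.001,"wy":-0.082,"wz":-0.000}
{"dx":1.19,"dy":-0.03,"dz":-0.13,"wx":0.001,"wy":-0.082,"wz":-0.000}
{"dx":1.18,"dy":-0.04,"dz":-0.23,"wx":0.000,"wy":-0.081,"wz":-0.000}
{"dx":1.15,"dy":-0.03,"dz":-0.33,"wx":0.001,"wy":-0.082,"wz":-0.000}
{"dx":1.13,"dy":-0.04,"dz":-0.42,"wx":0.001,"wy":-0.082,"wz":-0.000}
n 5 end err mm [-0.0148 -0.0028  0.0047]
-- u2 ok speed 0.63 margin 0.67
{"dx":0.58,"dy":-0.00,"dz":-0.31,"wx":0.000,"wy":-0.067,"wz":-0.000}
{"dx":0.56,"dy":-0.00,"dz":-0.36,"wx":0.000,"wy":-0.066,"wz":-0.000}
{"dx":0.54,"dy":-0.00,"dz":-0.39,"wx":0.000,"wy":-0.067,"wz":-0.000}
{"dx":0.51,"dy":-0.00,"dz":-0.42,"wx":0.000,"wy":-0.067,"wz":-0.000}
{"dx":0.48,"dy":-0.00,"dz":-0.46,"wx":0.000,"wy":-0.066,"wz":-0.000}
{"dx":0.45,"dy":-0.00,"dz":-0.49,"wx":-0.000,"wy":-0.067,"wz":-0.000}
n 6 end err mm [-0.0207  0.0046  0.0384]
-- u3 ok speed 0.71 
[... 1951 characters left out ...]
.17,"wx":-0.069,"wy":0.005,"wz":-0.050}
{"dx":-0.96,"dy":0.24,"dz":2.19,"wx":-0.070,"wy":0.006,"wz":-0.050}
{"dx":-0.98,"dy":0.04,"dz":2.20,"wx":-0.069,"wy":0.005,"wz":-0.050}
{"dx":-0.99,"dy":-0.16,"dz":2.18,"wx":-0.070,"wy":0.006,"wz":-0.051}
n 7 end err mm [-0.0435 -0.0069 -0.0165]
-- b4 ok speed 0.33 margin 0.59
{"dx":1.96,"dy":-0.26,"dz":2.45,"wx":-0.000,"wy":0.050,"wz":-0.005}
n 1 end err mm [-0.0291 -0.0004 -0.0195]
-- b5 ok speed 0.13 margin 0.59
{"dx":0.49,"dy":0.00,"dz":0.41,"wx":-0.000,"wy":-0.000,"wz":0.000}
{"dx":0.48,"dy":0.00,"dz":0.40,"wx":-0.000,"wy":-0.000,"wz":0.000}
{"dx":0.49,"dy":0.01,"dz":0.41,"wx":-0.000,"wy":-0.000,"wz":0.000}
n 3 end err mm [-0.0458  0.0161 -0.0461]
```

{"op": "step_arm", "data": {
  "series": [
    {"dx": 1.2, "dy": 0.0, "dz": -0.04, "wx": 0.0, "wy": -0.082, "wz": 0.0, "jaw": 0.5},
    {"dx": 1.19, "dy": 0.0, "dz": -0.13, "wx": 0.0, "wy": -0.082, "wz": 0.0, "jaw": 0.5},
    {"dx": 1.18, "dy": 0.0, "dz": -0.23, "wx": 0.0, "wy": -0.081, "wz": 0.0, "jaw": 0.5},
    {"dx": 1.15, "dy": 0.0, "dz": -0.33, "wx": 0.0, "wy": -0.082, "wz": 0.0, "jaw": 0.5},
    {"dx": 1.13, "dy": 0.0, "dz": -0.42, "wx": 0.0, "wy": -0.082, "wz": 0.0, "jaw": 0.5},
    {"dx": 0.58, "dy": 0.0, "dz": -0.31, "wx": 0.0, "wy": -0.067, "wz": 0.0, "jaw": 0.5},
    {"dx": 0.56, "dy": 0.0, "dz": -0.36, "wx": 0.0, "wy": -0.066, "wz": 0.0, "jaw": 0.5},
    {"dx": 0.54, "dy": 0.0, "dz": -0.39, "wx": 0.0, "wy": -0.067, "wz": 0.0, "jaw": 0.5}
  ]
}}

```text
clock: 28.23
tcp_pos: [0.389, -0.3598, 0.2344]
orientation: [3.139, 0.389, -2.994]
wrist_force: [-0.9, -0.3, -2.6]
opening: 0.0151
```

{"op": "step_arm", "data": {
  "series": [
    {"dx": 0.51, "dy": 0.0, "dz": -0.42, "wx": 0.0, "wy": -0.067, "wz": 0.0, "jaw": 0.5},
    {"dx": 0.48, "dy": 0.0, "dz": -0.46, "wx": 0.0, "wy": -0.066, "wz": 0.0, "jaw": 0.5},
    {"dx": 0.45, "dy": 0.0, "dz": -0.49, "wx": 0.0, "wy": -0.067, "wz": 0.0, "jaw": 0.5},
    {"dx": 0.61, "dy": 0.0, "dz": 0.2, "wx": 0.0, "wy": -0.067, "wz": 0.0, "jaw": 0.5},
    {"dx": 0.62, "dy": 0.0, "dz": 0.16, "wx": 0.0, "wy": -0.066, "wz": 0.0, "jaw": 0.5},
    {"dx": 0.63, "dy": 0.0, "dz": 0.12, "wx": 0.0, "wy": -0.067, "wz": 0.0, "jaw": 0.5},
    {"dx": 0.64, "dy": 0.0, "dz": 0.08, "wx": 0.0, "wy": -0.067, "wz": 0.0, "jaw": 0.5},
    {"dx": 0.64, "dy": 0.0, "dz": 0.04, "wx": 0.0, "wy": -0.066, "wz": 0.0, "jaw": 0.5}
  ]
}}

```text
clock: 28.9
tcp_pos: [0.3517, -0.3667, 0.216]
orientation: [-3.14, 0.923, -2.992]
wrist_force: [-0.3, 0.3, -1.9]
opening: 0.0151
```

Run:
```python
from pour import *
go([('b1',*T([.41,-.05,.19],.10,.14,L),16)])
p=get_image('top'); save(p,'t1.png')
cv2.imwrite('pics/t1c.png',cv2.resize(p['image'][250:400,400:600,::-1],None,fx=3.7,fy=3.7,interpolation=2))
```

```text
clock 28.9 tcp [ 0.3517 -0.3667  0.216 ] [-3.1395  0.9234 -2.9923] q [-1.1952  0.1044 -0.3617 -1.0386 -1.1233  0.2667] F [-0.2742  0.3375 -1.9172] op 0.015081977036648653
-- b1 ok speed 0.70 margin 0.20
{"dx":-0.28,"dy":1.90,"dz":0.73,"wx":0.002,"wy":-0.006,"wz":0.002}
{"dx":-0.26,"dy":1.90,"dz":0.74,"wx":0.003,"wy":-0.006,"wz":0.001}
{"dx":-0.27,"dy":1.91,"dz":0.72,"wx":0.002,"wy":-0.005,"wz":0.002}
{"dx":-0.25,"dy":1.90,"dz":0.73,"wx":0.003,"wy":-0.006,"wz":0.002}
{"dx":-0.25,"dy":1.91,"dz":0.72,"wx":0.002,"wy":-0.006,"wz":0.002}
{"dx":-0.23,"dy":1.91,"dz":0.72,"wx":0.002,"wy":-0.006,"wz":0.001}
{"dx":-0.24,"dy":1.91,"dz":0.72,"wx":0.003,"wy":-0.005,"wz":0.002}
{"dx":-0.22,"dy":1.92,"dz":0.71,"wx":0.002,"wy":-0.006,"wz":0.002}
{"dx":-0.22,"dy":1.92,"dz":0.71,"wx":0.003,"wy":-0.006,"wz":0.002}
{"dx":-0.20,"dy":1.92,"dz":0.70,"wx":0.002,"wy":-0.006,"wz":0.001}
{"dx":-0.21,"dy":1.92,"dz":0.71,"wx":0.003,"wy":-0.005,"wz":0.002}
{"dx":-0.19,"dy":1.92,"dz":0.69,"wx":0.002,"wy":-0.006,"wz":0.002}
{"dx":-0.19,"dy":1.93,"dz":0.70,"wx":0.002,"wy":-0.006,"wz":0.002}
{"dx":-0.18,"dy":1.92,"dz":0.69,"wx":0.003,"wy":-0.005,"wz":0.001}
{"dx":-0.17,"dy":1.93,"dz":0.69,"wx":0.002,"wy":-0.006,"wz":0.002}
{"dx":-0.16,"dy":1.93,"dz":0.68,"wx":0.003,"wy":-0.006,"wz":0.002}
n 16 end err mm [-0.0345 -0.0317 -0.0243]
```

All six knobs are in the carton at about (250–440, 185–315) in the crop, and the pan is empty. Next I'll return the scoop to the mat.

{"op": "step_arm", "data": {
  "series": [
    {"dx": -0.28, "dy": 1.9, "dz": 0.73, "wx": 0.002, "wy": -0.006, "wz": 0.002, "jaw": 0.5},
    {"dx": -0.26, "dy": 1.9, "dz": 0.73, "wx": 0.003, "wy": -0.006, "wz": 0.002, "jaw": 0.5},
    {"dx": -0.26, "dy": 1.9, "dz": 0.73, "wx": 0.002, "wy": -0.006, "wz": 0.002, "jaw": 0.5},
    {"dx": -0.25, "dy": 1.9, "dz": 0.73, "wx": 0.003, "wy": -0.006, "wz": 0.002, "jaw": 0.5},
    {"dx": -0.25, "dy": 1.9, "dz": 0.72, "wx": 0.002, "wy": -0.006, "wz": 0.002, "jaw": 0.5},
    {"dx": -0.24, "dy": 1.9, "dz": 0.72, "wx": 0.002, "wy": -0.006, "wz": 0.002, "jaw": 0.5},
    {"dx": -0.23, "dy": 1.91, "dz": 0.72, "wx": 0.003, "wy": -0.006, "wz": 0.002, "jaw": 0.5},
    {"dx": -0.22, "dy": 1.92, "dz": 0.71, "wx": 0.002, "wy": -0.006, "wz": 0.002, "jaw": 0.5}
  ]
}}

```text
clock: 29.62
tcp_pos: [0.3887, -0.2063, 0.1972]
orientation: [3.135, 0.966, -3.024]
wrist_force: [0.3, 0.3, -1.6]
opening: 0.0153
```

{"op": "step_arm", "data": {
  "series": [
    {"dx": -0.22, "dy": 1.92, "dz": 0.71, "wx": 0.003, "wy": -0.006, "wz": 0.002, "jaw": 0.5},
    {"dx": -0.2, "dy": 1.92, "dz": 0.7, "wx": 0.002, "wy": -0.006, "wz": 0.001, "jaw": 0.5},
    {"dx": -0.2, "dy": 1.92, "dz": 0.7, "wx": 0.003, "wy": -0.005, "wz": 0.002, "jaw": 0.5},
    {"dx": -0.19, "dy": 1.92, "dz": 0.7, "wx": 0.002, "wy": -0.006, "wz": 0.002, "jaw": 0.5},
    {"dx": -0.19, "dy": 1.92, "dz": 0.7, "wx": 0.002, "wy": -0.006, "wz": 0.002, "jaw": 0.5},
    {"dx": -0.18, "dy": 1.92, "dz": 0.7, "wx": 0.003, "wy": -0.005, "wz": 0.001, "jaw": 0.5},
    {"dx": -0.17, "dy": 1.92, "dz": 0.7, "wx": 0.002, "wy": -0.006, "wz": 0.002, "jaw": 0.5},
    {"dx": -0.16, "dy": 1.92, "dz": 0.68, "wx": 0.003, "wy": -0.006, "wz": 0.002, "jaw": 0.5}
  ]
}}

```text
clock: 30.28
tcp_pos: [0.4257, -0.0475, 0.1798]
orientation: [3.133, 1.013, -3.05]
wrist_force: [1.1, 0.0, -1.3]
opening: 0.0154
```

Run:
```python
from pour import *
import pickle
P0,R0=pickle.load(open('grasp.pkl','rb'))
go([('b2',*T([.41,.14,.15],.6,.09,L),8),('b3',*T([.500,.277,.115],1.2,.05,L),8),('b4',P0+[0,-.003,.02],R0,4)])
```

```text
clock 30.2833 tcp [ 0.4257 -0.0475  0.1798] [ 3.1331  1.0132 -3.0504] q [-0.3645 -0.2896 -0.8226 -1.3881 -0.398   0.0568] F [ 1.0831  0.0007 -1.2826] op 0.015375816176562716
-- b2 ok speed 0.31 margin 0.19
{"dx":0.33,"dy":2.44,"dz":0.45,"wx":-0.052,"wy":0.006,"wz":-0.035}
{"dx":0.24,"dy":2.43,"dz":0.58,"wx":-0.052,"wy":0.006,"wz":-0.035}
{"dx":0.16,"dy":2.40,"dz":0.70,"wx":-0.052,"wy":0.006,"wz":-0.035}
{"dx":0.07,"dy":2.36,"dz":0.83,"wx":-0.052,"wy":0.006,"wz":-0.035}
{"dx":-0.02,"dy":2.32,"dz":0.95,"wx":-0.052,"wy":0.006,"wz":-0.034}
{"dx":-0.11,"dy":2.27,"dz":1.07,"wx":-0.053,"wy":0.006,"wz":-0.035}
{"dx":-0.19,"dy":2.19,"dz":1.19,"wx":-0.052,"wy":0.006,"wz":-0.035}
{"dx":-0.27,"dy":2.13,"dz":1.30,"wx":-0.052,"wy":0.006,"wz":-0.035}
n 8 end err mm [ 0.0235  0.0029 -0.03  ]
-- b3 ok speed 0.42 margin 0.25
{"dx":-0.69,"dy":0.89,"dz":1.78,"wx":-0.061,"wy":0.005,"wz":-0.044}
{"dx":-0.74,"dy":0.74,"dz":1.83,"wx":-0.061,"wy":0.005,"wz":-0.044}
{"dx":-0.77,"dy":0.60,"dz":1.86,"wx":-0.060,"wy":0.005,"wz":-0.044}
{"dx":-0.81,"dy":0.45,"dz":1.89,"wx":-0.061,"wy":0.004,"wz":-0.044}
{"dx":-0.83,"dy":0.30,"dz":1.91,"wx":-0.061,"wy":0.005,"wz":-0.044}
{"dx":-0.85,"dy":0.14,"dz":1.92,"wx":-0.061,"wy":0.005,"wz":-0.044}
{"dx":-0.86,"dy":-0.01,"dz":1.92,"wx":-0.060,"wy":0.005,"wz":-0.044}
{"dx":-0.87,"dy":-0.16,"dz":1.91,"wx":-0.061,"wy":0.005,"wz":-0.043}
n 8 end err mm [-0.0137  0.0335  0.0055]
-- b4 ok speed 0.08 margin 0.58
{"dx":0.49,"dy":-0.07,"dz":0.61,"wx":-0.000,"wy":0.012,"wz":-0.001}
{"dx":0.48,"dy":-0.06,"dz":0.62,"wx":-0.000,"wy":0.013,"wz":-0.002}
{"dx":0.48,"dy":-0.06,"dz":0.62,"wx":-0.000,"wy":0.012,"wz":-0.001}
{"dx":0.47,"dy":-0.07,"dz":0.63,"wx":-0.000,"wy":0.013,"wz":-0.002}
n 4 end err mm [ 0.0003 -0.0462 -0.0056]
```

```bash
python3 - <<'E'
from bench import r
s=r.sense(); print(s['clock'],s['tcp_pos'],s['orientation'],s['wrist_force'],s['opening'])
E
cat pl.py pathchk.py | head -80
```

```text
30.2833 [ 0.4257346  -0.04747866  0.17982435] [ 3.13308083  1.01324498 -3.05035888] [ 1.08314786e+00  6.78555035e-04 -1.28256602e+00] 0.015375816176562716
from pathchk import *
np.set_printoptions(precision=4,suppress=True)
def go(wps,v=3.0,w=.10,P=None,Rc=None):
    """wps list of (name,P,R[,n])"""
    s=r.sense()
    if P is None: P,Rc=np.array(s['tcp_pos']),R.from_euler('xyz',s['orientation']).as_matrix()
    q=np.array(s['joints']); print('clock',s['clock'],'tcp',P,euler(Rc),'q',q,'F',s['wrist_force'],'op',s['opening'])
    for wp in wps:
        nm,P1,R1=wp[:3]; n=wp[3] if len(wp)>3 else nrows(P,Rc,P1,R1,v,w)
        q,st,wst,mm=track(P,Rc,P1,R1,q,n)
        print('--',nm,st,'speed %.2f margin %.2f'%(wst,mm))
        P,Rc=plan(P,Rc,P1,R1,n=n)
def bk(g,yaw,pu,lean,back,flip=1):
    P,Rt=T(g,yaw,pu,lean,flip); return P-back*Rt[:,2],Rt
from aik import *
np.set_printoptions(precision=2,suppress=True)
F=np.diag([-1,-1,1])
vl=np.array([2.39,2.39,3.01,3.14,3.14,3.14])*.7/12
def track(P0,R0,P1,R1,q,n):
    w=R.from_matrix(R0.T@R1).as_rotvec(); worst=0;mm=9
    for i in range(1,n+1):
        P=P0+(P1-P0)*i/n; Rt=R0@R.from_rotvec(w*i/n).as_matrix()
        x,e=ik(P,Rt,q)
        if e>2e-3: 
            return q,('LOST at %d/%d e=%.3f'%(i,n,e)),worst,mm
        worst=max(worst,(np.abs(x-q)/vl).max()); mm=min(mm,np.minimum(x-lo,hi-x).min()); q=x
    return q,'ok',worst,mm
def T(g,yaw,pu,lean,flip=1):
    P,Rt=tcp_for_grip(g,scoop_pose(yaw,pu),np.radians(lean)); return P,(Rt@F if flip else Rt)
def nrows(P0,R0,P1,R1,v=3.0,w=.10): return int(max(np.ceil(np.linalg.norm(P1-P0)*100/v),np.ceil(R.from_matrix(R0.T@R1).magnitude()/w),1))
def runpath(q,P0,R0,wps):
    tot=0
    for nm,P1,R1 in wps:
        n=nrows(P0,R0,P1,R1); q,s,wst,mm=track(P0,R0,P1,R1,q,n); tot+=n
        print('%-12s'%nm,s,'n',n,'speed %.2f'%wst,'margin %.2f'%mm,q)
        if s!='ok': break
        P0,R0=P1,R1
    return q,tot
```

{"op": "step_arm", "data": {
  "series": [
    {"dx": 0.33, "dy": 2.44, "dz": 0.45, "wx": -0.052, "wy": 0.006, "wz": -0.035, "jaw": 0.5},
    {"dx": 0.24, "dy": 2.43, "dz": 0.58, "wx": -0.052, "wy": 0.006, "wz": -0.035, "jaw": 0.5},
    {"dx": 0.16, "dy": 2.4, "dz": 0.7, "wx": -0.052, "wy": 0.006, "wz": -0.035, "jaw": 0.5},
    {"dx": 0.07, "dy": 2.36, "dz": 0.83, "wx": -0.052, "wy": 0.006, "wz": -0.035, "jaw": 0.5},
    {"dx": -0.02, "dy": 2.32, "dz": 0.95, "wx": -0.052, "wy": 0.006, "wz": -0.035, "jaw": 0.5},
    {"dx": -0.11, "dy": 2.27, "dz": 1.07, "wx": -0.052, "wy": 0.006, "wz": -0.035, "jaw": 0.5},
    {"dx": -0.19, "dy": 2.19, "dz": 1.19, "wx": -0.052, "wy": 0.006, "wz": -0.035, "jaw": 0.5},
    {"dx": -0.27, "dy": 2.13, "dz": 1.3, "wx": -0.052, "wy": 0.006, "wz": -0.035, "jaw": 0.5}
  ]
}}

```text
clock: 30.95
tcp_pos: [0.4227, 0.1491, 0.1388]
orientation: [-3.14, 0.964, -2.537]
wrist_force: [0.3, 0.5, -1.6]
opening: 0.0153
```

Run:
```python
from pl import *
import pickle
P0,R0=pickle.load(open('grasp.pkl','rb'))
P1,R1=T([.5,.277,.115],1.2,0,50.16)
go([('b3',P1,R1,8),('b4',P0+np.array([0,-.003,.02]),R0,4)])
```

```text
clock 30.95 tcp [0.4227 0.1491 0.1388] [-3.1404  0.9643 -2.5372] q [-0.0905 -0.0963 -0.8002 -1.5221 -0.5537  0.386 ] F [ 0.299   0.5063 -1.6402] op 0.015258690993745008
-- b3 ok speed 0.38 margin 0.26
{"dx":-0.69,"dy":0.87,"dz":1.78,"wx":-0.059,"wy":0.011,"wz":-0.045}
{"dx":-0.74,"dy":0.73,"dz":1.82,"wx":-0.060,"wy":0.010,"wz":-0.045}
{"dx":-0.79,"dy":0.59,"dz":1.85,"wx":-0.059,"wy":0.011,"wz":-0.045}
{"dx":-0.84,"dy":0.44,"dz":1.87,"wx":-0.060,"wy":0.011,"wz":-0.046}
{"dx":-0.87,"dy":0.29,"dz":1.88,"wx":-0.059,"wy":0.011,"wz":-0.045}
{"dx":-0.91,"dy":0.14,"dz":1.89,"wx":-0.059,"wy":0.010,"wz":-0.045}
{"dx":-0.92,"dy":-0.02,"dz":1.88,"wx":-0.060,"wy":0.011,"wz":-0.045}
{"dx":-0.94,"dy":-0.17,"dz":1.87,"wx":-0.059,"wy":0.011,"wz":-0.045}
n 8 end err mm [ 0.0473 -0.0084 -0.0437]
-- b4 ok speed 0.14 margin 0.59
{"dx":0.43,"dy":-0.06,"dz":0.63,"wx":-0.000,"wy":-0.000,"wz":-0.001}
{"dx":0.44,"dy":-0.07,"dz":0.64,"wx":-0.000,"wy":-0.000,"wz":-0.002}
{"dx":0.43,"dy":-0.06,"dz":0.63,"wx":-0.000,"wy":-0.000,"wz":-0.001}
{"dx":0.44,"dy":-0.06,"dz":0.64,"wx":-0.000,"wy":-0.000,"wz":-0.001}
n 4 end err mm [-0.002   0.0112 -0.0245]
```

{"op": "step_arm", "data": {
  "series": [
    {"dx": -0.69, "dy": 0.87, "dz": 1.78, "wx": -0.059, "wy": 0.011, "wz": -0.045, "jaw": 0.5},
    {"dx": -0.74, "dy": 0.73, "dz": 1.82, "wx": -0.06, "wy": 0.01, "wz": -0.045, "jaw": 0.5},
    {"dx": -0.79, "dy": 0.59, "dz": 1.85, "wx": -0.059, "wy": 0.011, "wz": -0.045, "jaw": 0.5},
    {"dx": -0.84, "dy": 0.44, "dz": 1.87, "wx": -0.06, "wy": 0.011, "wz": -0.046, "jaw": 0.5},
    {"dx": -0.87, "dy": 0.29, "dz": 1.88, "wx": -0.059, "wy": 0.011, "wz": -0.045, "jaw": 0.5},
    {"dx": -0.91, "dy": 0.14, "dz": 1.89, "wx": -0.059, "wy": 0.01, "wz": -0.045, "jaw": 0.5},
    {"dx": -0.92, "dy": -0.02, "dz": 1.88, "wx": -0.06, "wy": 0.011, "wz": -0.045, "jaw": 0.5},
    {"dx": -0.94, "dy": -0.17, "dz": 1.87, "wx": -0.059, "wy": 0.011, "wz": -0.045, "jaw": 0.5}
  ]
}}

```text
clock: 31.62
tcp_pos: [0.5063, 0.29, 0.1023]
orientation: [3.14, 0.875, -1.942]
wrist_force: [-0.1, -0.1, -2.2]
opening: 0.0153
```

{"op": "step_arm", "data": {
  "series": [
    {"dx": 0.43, "dy": -0.06, "dz": 0.63, "wx": 0, "wy": 0, "wz": -0.001, "jaw": 0.5},
    {"dx": 0.44, "dy": -0.07, "dz": 0.64, "wx": 0, "wy": 0, "wz": -0.002, "jaw": 0.5},
    {"dx": 0.43, "dy": -0.06, "dz": 0.63, "wx": 0, "wy": 0, "wz": -0.001, "jaw": 0.5},
    {"dx": 0.44, "dy": -0.06, "dz": 0.64, "wx": 0, "wy": 0, "wz": -0.001, "jaw": 0.5},
    {"dx": 0, "dy": 0, "dz": 0, "wx": 0, "wy": 0, "wz": 0, "jaw": 0.5},
    {"dx": 0, "dy": 0, "dz": 0, "wx": 0, "wy": 0, "wz": 0, "jaw": 0.5}
  ]
}}

```text
clock: 32.12
tcp_pos: [0.5112, 0.2959, 0.0726]
orientation: [-3.138, 0.875, -1.939]
wrist_force: [-0.1, -0.8, -1.2]
opening: 0.0152
```

```bash
cat look.py
python3 - <<'E'
from pl import *
import pickle
from h import *
P0,R0=pickle.load(open('grasp.pkl','rb'))
go([('b5',P0+np.array([0,-.003,.004]),R0,6)])
import cv2
from bench import get_image
for n in ('scene','top'):
    d=get_image(n); cv2.imwrite('pics/ret_%s.png'%n,d['image'][:,:,::-1])
E
```

```text
from clr import *
import sys
p=get_image('scene'); n=sys.argv[1]; save(p,n+'.png')
x0,y0,w,h=[int(v) for v in sys.argv[2:6]] if len(sys.argv)>=6 else (220,190,180,160)
cv2.imwrite(f'pics/{n}c.png',cv2.resize(p['image'][y0:y0+h,x0:x0+w,::-1],None,fx=3.7,fy=3.7,interpolation=2))
P,Rc=cur(); s=r.sense(); print('g',P-.019*Rc[:,2],'rpy',s['orientation'],'F',s['wrist_force'],'tq',s['ft_torque'],'q',s['joints'],s['clock'])
clock 32.1167 tcp [0.5112 0.2959 0.0726] [-3.1383  0.8747 -1.9391] q [ 0.1954  0.3367 -0.4289 -1.3048 -0.7348  0.4386] F [-0.0941 -0.7696 -1.1601] op 0.015243750858563351
-- b5 ok speed 0.06 margin 0.59
{"dx":0.18,"dy":0.02,"dz":0.18,"wx":-0.000,"wy":-0.000,"wz":-0.001}
{"dx":0.19,"dy":0.01,"dz":0.18,"wx":-0.001,"wy":-0.000,"wz":-0.000}
{"dx":0.18,"dy":0.02,"dz":0.18,"wx":0.000,"wy":-0.000,"wz":-0.001}
{"dx":0.18,"dy":0.02,"dz":0.18,"wx":-0.000,"wy":-0.001,"wz":-0.000}
{"dx":0.19,"dy":0.01,"dz":0.18,"wx":-0.000,"wy":0.000,"wz":-0.001}
{"dx":0.18,"dy":0.02,"dz":0.18,"wx":-0.001,"wy":0.000,"wz":-0.001}
n 6 end err mm [-0.0247 -0.0389  0.0203]
```

View pics/ret_scene.png

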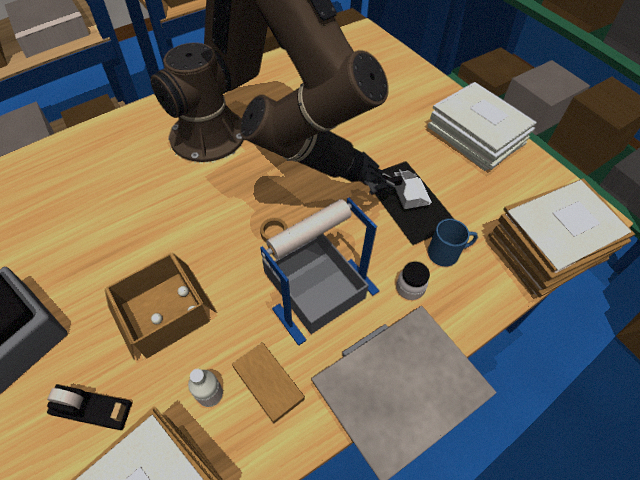

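View pics/ret_top.png

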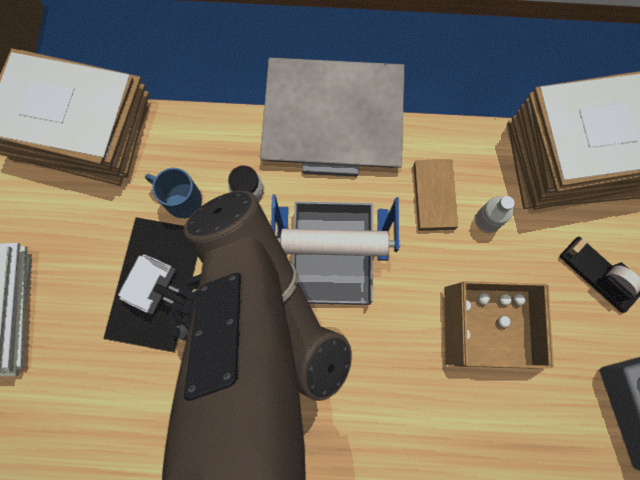

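Run:
```python
from pl import *
import pickle
P0,R0=pickle.load(open('grasp.pkl','rb'))
go([('b5',P0+np.array([.002,-.011,.003]),R0,6),('b6',P0+np.array([.002,-.011,-.0005]),R0,2)])
```

```text
clock 32.2167 tcp [0.5114 0.2959 0.0734] [-3.1361  0.8754 -1.9373] q [ 0.1954  0.3354 -0.4286 -1.3046 -0.7348  0.4386] F [-0.6873  0.0037 -2.5396] op 0.015204584312612335
-- b5 ok speed 0.06 margin 0.59
{"dx":0.28,"dy":-0.06,"dz":0.11,"wx":-0.000,"wy":-0.000,"wz":-0.000}
{"dx":0.28,"dy":-0.06,"dz":0.11,"wx":-0.001,"wy":-0.000,"wz":-0.001}
{"dx":0.28,"dy":-0.06,"dz":0.12,"wx":-0.000,"wy":-0.000,"wz":-0.000}
{"dx":0.28,"dy":-0.05,"dz":0.11,"wx":-0.001,"wy":-0.000,"wz":-0.001}
{"dx":0.28,"dy":-0.06,"dz":0.11,"wx":0.000,"wy":-0.000,"wz":0.000}
{"dx":0.28,"dy":-0.06,"dz":0.11,"wx":-0.000,"wy":-0.000,"wz":-0.000}
n 6 end err mm [-0.0048 -0.0237  0.0229]
-- b6 ok speed 0.04 margin 0.59
{"dx":0.13,"dy":0.00,"dz":0.11,"wx":-0.000,"wy":-0.000,"wz":-0.000}
{"dx":0.14,"dy":0.00,"dz":0.12,"wx":-0.000,"wy":-0.000,"wz":-0.000}
n 2 end err mm [ 0.0206  0.0052 -0.0237]
```

{"op": "step_arm", "data": {
  "series": [
    {"dx": 0.28, "dy": -0.06, "dz": 0.11, "wx": 0, "wy": 0, "wz": 0, "jaw": 0.5},
    {"dx": 0.28, "dy": -0.06, "dz": 0.11, "wx": 0, "wy": 0, "wz": 0, "jaw": 0.5},
    {"dx": 0.28, "dy": -0.06, "dz": 0.12, "wx": 0, "wy": 0, "wz": 0, "jaw": 0.5},
    {"dx": 0.28, "dy": -0.05, "dz": 0.11, "wx": 0, "wy": 0, "wz": 0, "jaw": 0.5},
    {"dx": 0.28, "dy": -0.06, "dz": 0.11, "wx": 0, "wy": 0, "wz": 0, "jaw": 0.5},
    {"dx": 0.28, "dy": -0.06, "dz": 0.11, "wx": 0, "wy": 0, "wz": 0, "jaw": 0.5},
    {"dx": 0, "dy": 0, "dz": 0, "wx": 0, "wy": 0, "wz": 0, "jaw": 0.5},
    {"dx": 0, "dy": 0, "dz": 0, "wx": 0, "wy": 0, "wz": 0, "jaw": 0.5}
  ]
}}

```text
clock: 32.88
tcp_pos: [0.5125, 0.2893, 0.0553]
orientation: [-3.138, 0.875, -1.939]
wrist_force: [-0.4, -0.4, -2.0]
opening: 0.015
```

{"op": "step_arm", "data": {
  "series": [
    {"dx": 0.08, "dy": 0, "dz": 0.06, "wx": 0, "wy": 0, "wz": 0, "jaw": 0.5},
    {"dx": 0.08, "dy": 0, "dz": 0.06, "wx": 0, "wy": 0, "wz": 0, "jaw": 0.5},
    {"dx": 0, "dy": 0, "dz": 0, "wx": 0, "wy": 0, "wz": 0, "jaw": 0.5},
    {"dx": 0, "dy": 0, "dz": 0, "wx": 0, "wy": 0, "wz": 0, "jaw": 0.5}
  ]
}}

```text
clock: 33.22
tcp_pos: [0.5125, 0.2894, 0.0538]
orientation: [-3.137, 0.875, -1.937]
wrist_force: [0.6, -0.6, -2.4]
opening: 0.015
```

{"op": "step_arm", "data": {
  "series": [
    {"dx": 0.08, "dy": 0, "dz": 0.06, "wx": 0, "wy": 0, "wz": 0, "jaw": 0.5},
    {"dx": 0.08, "dy": 0, "dz": 0.06, "wx": 0, "wy": 0, "wz": 0, "jaw": 0.5},
    {"dx": 0, "dy": 0, "dz": 0, "wx": 0, "wy": 0, "wz": 0, "jaw": 0.5},
    {"dx": 0, "dy": 0, "dz": 0, "wx": 0, "wy": 0, "wz": 0, "jaw": 0.5}
  ]
}}

```text
clock: 33.55
tcp_pos: [0.5129, 0.2898, 0.053]
orientation: [-3.136, 0.877, -1.936]
wrist_force: [-1.4, -1.6, 7.4]
opening: 0.0154
```

{"op": "step_arm", "data": {
  "series": [
    {"dx": -0.05, "dy": 0, "dz": -0.04, "wx": 0, "wy": 0, "wz": 0, "jaw": 0.5},
    {"dx": 0, "dy": 0, "dz": 0, "wx": 0, "wy": 0, "wz": 0, "jaw": 4.5},
    {"dx": 0, "dy": 0, "dz": 0, "wx": 0, "wy": 0, "wz": 0, "jaw": 4.5},
    {"dx": 0, "dy": 0, "dz": 0, "wx": 0, "wy": 0, "wz": 0, "jaw": 4.5},
    {"dx": 0, "dy": 0, "dz": 0, "wx": 0, "wy": 0, "wz": 0, "jaw": 4.5}
  ]
}}

```text
clock: 33.97
tcp_pos: [0.5124, 0.2893, 0.0523]
orientation: [-3.137, 0.875, -1.938]
wrist_force: [0.0, -0.2, 0.3]
opening: 0.0454
```

{"op": "step_arm", "data": {
  "series": [
    {"dx": 0, "dy": 0, "dz": -0.6, "wx": 0, "wy": 0, "wz": 0, "jaw": 4.5},
    {"dx": 0, "dy": 0, "dz": -1.2, "wx": 0, "wy": 0, "wz": 0, "jaw": 4.5},
    {"dx": 0, "dy": 0, "dz": -2, "wx": 0, "wy": 0, "wz": 0, "jaw": 4.5},
    {"dx": 0, "dy": 0, "dz": -2, "wx": 0, "wy": 0, "wz": 0, "jaw": 4.5},
    {"dx": 0, "dy": 0, "dz": -2, "wx": 0, "wy": 0, "wz": 0, "jaw": 4.5},
    {"dx": 0, "dy": 0, "dz": -1.2, "wx": 0, "wy": 0, "wz": 0, "jaw": 4.5},
    {"dx": 0, "dy": 0, "dz": 0, "wx": 0, "wy": 0, "wz": 0, "jaw": 4.5},
    {"dx": 0, "dy": 0, "dz": 0, "wx": 0, "wy": 0, "wz": 0, "jaw": 4.5}
  ]
}}

```text
clock: 34.63
tcp_pos: [0.4876, 0.2246, 0.111]
orientation: [-3.134, 0.876, -1.936]
wrist_force: [-1.1, 0.5, -1.0]
opening: 0.0451
```

Run:
```python
import cv2
from bench import get_image,r,spot_point,recognise
for n in ('scene','top'):
    d=get_image(n); cv2.imwrite('pics/fin_%s.png'%n,d['image'][:,:,::-1])
    c=d['image'][130:260,330:490] if n=='scene' else d['image'][200:370,80:280]
    cv2.imwrite('pics/finc_%s.png'%n,cv2.resize(c[:,:,::-1],None,fx=3.5,fy=3.5,interpolation=2))
```

```text
(no output)
```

View pics/finc_scene.png

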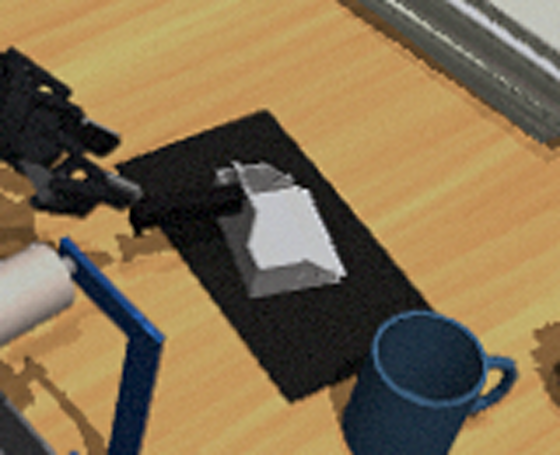

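View pics/fin_top.png

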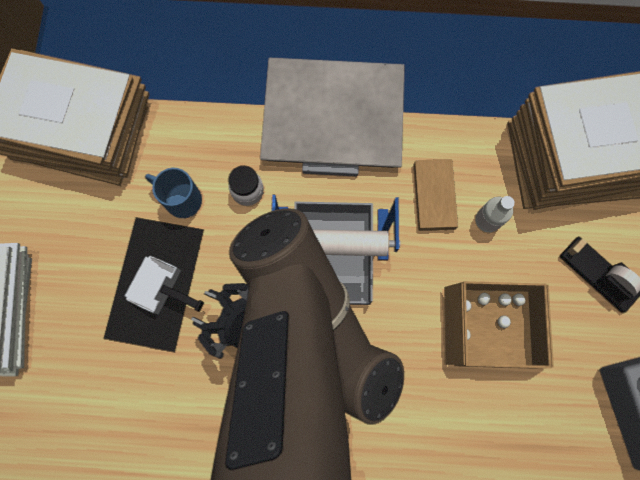

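View pics/finc_top.png

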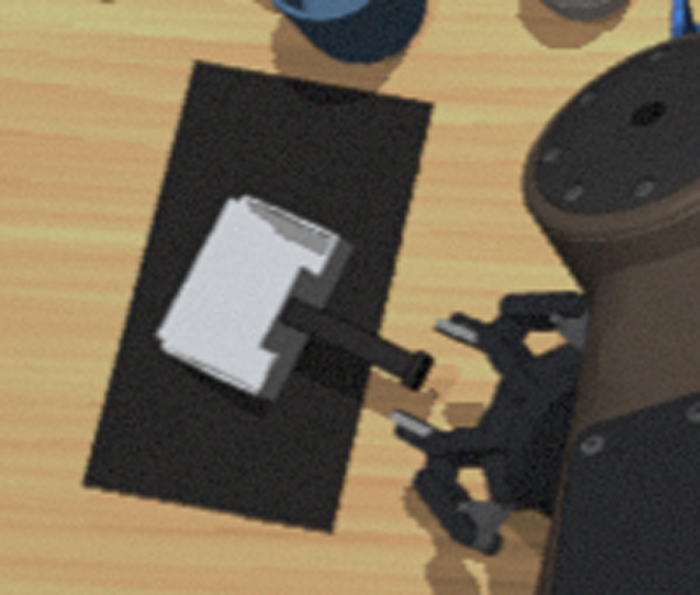

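View pics/fin_scene.png

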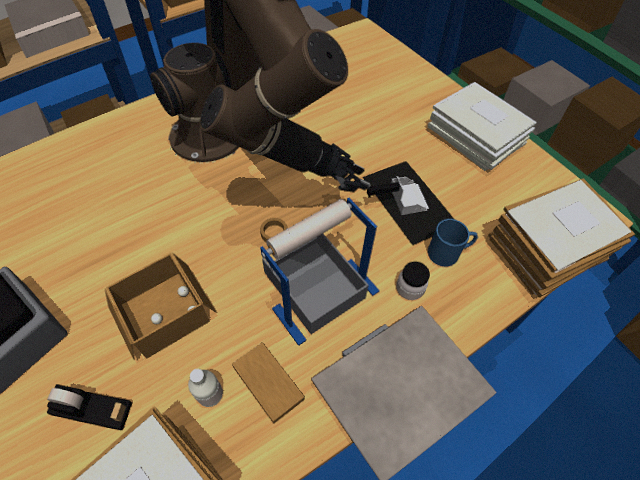

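{"op": "step_arm", "data": {
  "series": [
    {"dx": 0, "dy": 0, "dz": -1.2, "wx": 0, "wy": 0, "wz": 0, "jaw": 4.5},
    {"dx": 0, "dy": 0, "dz": -1.2, "wx": 0, "wy": 0, "wz": 0, "jaw": 4.5},
    {"dx": 0, "dy": 0, "dz": -0.6, "wx": 0, "wy": 0, "wz": 0, "jaw": 4.5},
    {"dx": 0, "dy": 0, "dz": 0, "wx": 0, "wy": 0, "wz": 0, "jaw": 4.5},
    {"dx": 0, "dy": 0, "dz": 0, "wx": 0, "wy": 0, "wz": 0, "jaw": 4.5},
    {"dx": 0, "dy": 0, "dz": 0, "wx": 0, "wy": 0, "wz": 0, "jaw": 4.5}
  ]
}}

```text
clock: 35.23
tcp_pos: [0.479, 0.2036, 0.1293]
orientation: [-3.137, 0.875, -1.938]
wrist_force: [0.8, 0.2, 0.0]
opening: 0.0446
```

Run:
```python
import cv2,numpy as np
from bench import get_image,r
d=get_image('top'); z=d['z_map']; M=np.array(d['cam_to_world'])
def w(u,v):
    zz=np.median([q for q in z[v-1:v+2,u-1:u+2].ravel() if q>0])
    x,y=cv2.undistortPoints(np.array([[[u,v]]],float),np.array([[d['fx'],0,d['cx']],[0,d['fy'],d['cy']],[0,0,1]]),np.array(d['distortion']))[0,0]
    return (M@[x*zz,-y*zz,-zz,1])[:3]
for p in [(133,290),(148,265),(150,285),(160,272),(150,300),(120,320),(160,330),(140,235),(195,303)]: print(p,w(*p).round(4))
cv2.imwrite('pics/end_top.png',d['image'][:,:,::-1])
s=r.sense(); print(s['clock'],s['tcp_pos'],s['wrist_force'],s['dq'])
```

```text
(133, 290) [0.5237 0.391  0.0064]
(148, 265) [0.5774 0.3668 0.006 ]
(150, 285) [0.536  0.3575 0.006 ]
(160, 272) [0.5642 0.3401 0.0059]
(150, 300) [0.5053 0.3539 0.0051]
(120, 320) [0.4615 0.4113 0.0015]
(160, 330) [0.446  0.3269 0.0025]
(140, 235) [0.6406 0.3922 0.0043]
(195, 303) [0.4972 0.245  0.0734]
35.2833 [0.47889914 0.20362739 0.12916321] [-0.27133684 -0.20429591 -0.48737791] [ 0.00480841  0.00544503 -0.00123005 -0.00029743 -0.00086625  0.00145068]
```

View pics/end_top.png

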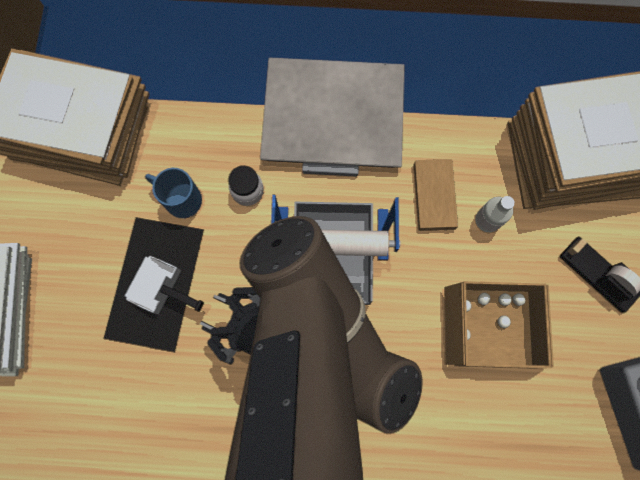

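```bash
python3 -c "
from bench import order
print(order.close_job())"
```

```text
the job is handed in; nothing more can be done
None
```

The scoop took all six knobs out of the grey bin in one pass under the roll and poured them into the carton. It is now back on the mat and released, and I handed the job in at about 35.3 s of the 67 s allowed.

- **Knobs:** in the last top picture all six are in the carton and none is on the bench.
- **Scoop:** it is upright, and the depth map puts the pan floor at 5–6 mm across its area, so it lies flat. By eye in the top picture the pan is inside the mat on all sides; I did not measure the margin.
- **Gripper:** it is open and stands about 11 cm back from where it let go, with roughly zero wrist force.
- **Other things:** the mug, glue, pot, parcel and tape look unmoved in the pictures. The arm hid the tape in the last top picture, so that rests on the scene picture taken 0.6 s earlier.

Two things differ from how the scoop started. I set it down on the mat during the job to regrasp it with the gripper leaned back 50 degrees, slightly more than the suggested 30 to 45. It also lies turned about 80 degrees from its first heading, with the end of the handle overhanging the mat edge.

No check failed or disagreed.

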